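Check the counter cases and deal the counters before mahjong

TASK

Get the counters ready for the next mahjong game: first open the lid of every counter case right up past upright to check that it swings freely, then shut any case whose stiff lid stays put where you leave it and set it down flat in the wooden tray. Leave the good cases on the table with their lids thrown back, and deal the six blue plaques into them round by round, one to each good case before any gets its next, until all six lie inside and every good case holds the same number. Leave the cup, the wind disc and the pusher bar where they are.

Things in the scene. Friction and masses are not known exactly. Their poses are not given: they have to be found in the camera images.
- case_a_mid (a point): Counter case, loose: grey plastic box 108 (its x) x 62 (y) x 40 mm, open on top, walls and floor 4 mm, 0.37 kg; clear lid 5 mm thick. This point: centre in plan, 22.5 mm above the underside; z up. The lid hinges about a line along y at x +54, z +17.5 mm from here; its pull is at the -x end. Grip it across its width when shut. 3 or 4 cases stand there, alike; an absent one reads None.
- case_a_lid (a joint): Lid angle, rad: 0 shut, 1.57 upright, 2.1 at its stop, leaning back. A free 50 g lid let go drops shut from short of upright, and falls back to its stop from past upright (1.7 or more). A stiff lid stays at any angle it is left at (hinge friction 0.075 N m: lifting its pull takes 0.6 to 0.8 N, a free one 0.2 N).
- case_a_pull (a point): Centre of the cross-bar of the lid's T-shaped pull; moves with the lid. Bar: along the case's y, 12 mm thick, 30 mm long, round ends; it stands 24 mm beyond the lid's free edge on a 14 mm wide tongue, 132 mm from the hinge line and 3 mm above the lid's underside. Pinched by its round ends it pivots easily in the grip.
- case_b_mid (a point): Counter case, loose: grey plastic box 108 (its x) x 62 (y) x 40 mm, open on top, walls and floor 4 mm, 0.37 kg; clear lid 5 mm thick. This point: centre in plan, 22.5 mm above the underside; z up. The lid hinges about a line along y at x +54, z +17.5 mm from here; its pull is at the -x end. Grip it across its width when shut. 3 or 4 cases stand there, alike; an absent one reads None.
- case_b_lid (a joint): Lid angle, rad: 0 shut, 1.57 upright, 2.1 at its stop, leaning back. A free 50 g lid let go drops shut from short of upright, and falls back to its stop from past upright (1.7 or more). A stiff lid stays at any angle it is left at (hinge friction 0.075 N m: lifting its pull takes 0.6 to 0.8 N, a free one 0.2 N).
- case_b_pull (a point): Centre of the cross-bar of the lid's T-shaped pull; moves with the lid. Bar: along the case's y, 12 mm thick, 30 mm long, round ends; it stands 24 mm beyond the lid's free edge on a 14 mm wide tongue, 132 mm from the hinge line and 3 mm above the lid's underside. Pinched by its round ends it pivots easily in the grip.
- case_c_mid (a point): Counter case, loose: grey plastic box 108 (its x) x 62 (y) x 40 mm, open on top, walls and floor 4 mm, 0.37 kg; clear lid 5 mm thick. This point: centre in plan, 22.5 mm above the underside; z up. The lid hinges about a line along y at x +54, z +17.5 mm from here; its pull is at the -x end. Grip it across its width when shut. 3 or 4 cases stand there, alike; an absent one reads None.
- case_c_lid (a joint): Lid angle, rad: 0 shut, 1.57 upright, 2.1 at its stop, leaning back. A free 50 g lid let go drops shut from short of upright, and falls back to its stop from past upright (1.7 or more). A stiff lid stays at any angle it is left at (hinge friction 0.075 N m: lifting its pull takes 0.6 to 0.8 N, a free one 0.2 N).
- case_c_pull (a point): Centre of the cross-bar of the lid's T-shaped pull; moves with the lid. Bar: along the case's y, 12 mm thick, 30 mm long, round ends; it stands 24 mm beyond the lid's free edge on a 14 mm wide tongue, 132 mm from the hinge line and 3 mm above the lid's underside. Pinched by its round ends it pivots easily in the grip.
- case_d_mid (a point): Counter case, loose: grey plastic box 108 (its x) x 62 (y) x 40 mm, open on top, walls and floor 4 mm, 0.37 kg; clear lid 5 mm thick. This point: centre in plan, 22.5 mm above the underside; z up. The lid hinges about a line along y at x +54, z +17.5 mm from here; its pull is at the -x end. Grip it across its width when shut. 3 or 4 cases stand there, alike; an absent one reads None.
- case_d_lid (a joint): Lid angle, rad: 0 shut, 1.57 upright, 2.1 at its stop, leaning back. A free 50 g lid let go drops shut from short of upright, and falls back to its stop from past upright (1.7 or more). A stiff lid stays at any angle it is left at (hinge friction 0.075 N m: lifting its pull takes 0.6 to 0.8 N, a free one 0.2 N).
- case_d_pull (a point): Centre of the cross-bar of the lid's T-shaped pull; moves with the lid. Bar: along the case's y, 12 mm thick, 30 mm long, round ends; it stands 24 mm beyond the lid's free edge on a 14 mm wide tongue, 132 mm from the hinge line and 3 mm above the lid's underside. Pinched by its round ends it pivots easily in the grip.
- tray: Shallow fixed wooden tray for stiff cases, 220 mm (its x) by 130 mm (its y), walls 18 mm high and 5 mm thick, floor 5 mm. Origin: centre of its underside. It stands at the left or right of the cases.
- mat: Fixed cork mat 206 x 158 x 3 mm on which the plaques lie at first, on the other side of the cases from the tray. Origin: centre of its underside.
- plaque_1_mid (a point): A blue plastic counter plaque, a rounded slab 64 mm (its x) by 40 mm (its y) by 10 mm, 30 g, lying flat. This point: its centre. Six in all; up to three lie flat on one another inside a case.
- plaque_2_mid (a point): A blue plastic counter plaque, a rounded slab 64 mm (its x) by 40 mm (its y) by 10 mm, 30 g, lying flat. This point: its centre. Six in all; up to three lie flat on one another inside a case.
- plaque_3_mid (a point): A blue plastic counter plaque, a rounded slab 64 mm (its x) by 40 mm (its y) by 10 mm, 30 g, lying flat. This point: its centre. Six in all; up to three lie flat on one another inside a case.
- plaque_4_mid (a point): A blue plastic counter plaque, a rounded slab 64 mm (its x) by 40 mm (its y) by 10 mm, 30 g, lying flat. This point: its centre. Six in all; up to three lie flat on one another inside a case.
- plaque_5_mid (a point): A blue plastic counter plaque, a rounded slab 64 mm (its x) by 40 mm (its y) by 10 mm, 30 g, lying flat. This point: its centre. Six in all; up to three lie flat on one another inside a case.
- plaque_6_mid (a point): A blue plastic counter plaque, a rounded slab 64 mm (its x) by 40 mm (its y) by 10 mm, 30 g, lying flat. This point: its centre. Six in all; up to three lie flat on one another inside a case.
- cup: White tea cup standing upside down, 76 mm across, 60 mm high. Origin: centre of its underside. Leave alone.
- wind_disc: Wooden wind indicator disc, 90 mm across, 20 mm high. Origin: centre of its underside. Leave alone.
- pusher: Chrome tile pusher bar, 300 mm long (its y), 20 mm wide, 22 mm high, lying behind the cases. Origin: centre of its underside. Leave alone.

How it is judged:
By the outcome, as a careful person would: the job done as asked, in the order asked, and still so for the second after the job is handed in, with the robot touching nothing.
Of case_a, case_b, case_c only 2 to 3 are there at a start; the rules pass over those that are not, and their reading is None.
At some moment in a run one of plaque_1, plaque_2, plaque_3, plaque_4, plaque_5, plaque_6 may be knocked a few centimetres aside while the robot is not near it.
Once in a run the grip may slacken for a moment while it holds something.
It also fails if it takes over 210 s, if anything falls off the work surface, if the arm or the gripper's body presses on something with over 40 N, if the wrist force passes 120 N, or if a joint passes its speed limit or range.

ROBOT

A 7-joint arm with a two-finger parallel gripper is mounted at the origin on the work surface. World frame = base frame: x ahead of the robot, y to its left, z up, the work surface at z = 0. Lengths are in m, angles in rad, forces in N, time in s.
With the tool pointing down it reaches from about 0.425 to 0.875 m from the base axis. Payload 4.7 kg.
Tool frame: the origin (TCP) lies where the fingers leave the gripper's body, on its centre line; the fingertips stand 70 mm ahead of it and the grasp point (between the pads) lies 51 mm ahead of it; z points along the fingers, y is the line along which they close (so a half turn about z gives the same grasp; the last joint's range is limited). The gripper opens to 87 mm and grips with 3 to 60 N. Pads are 19 mm wide; open, the fingers measure 117 mm over their backs; the gripper's body (75 mm by 190 mm) begins 51 mm behind the grasp point.
Start: joints at [1.115, 0.321, -0.07, 1.45, 0.023, 1.371, -0.057], TCP at [0.294, -0.58, 0.292] pointing down, gripper open.
Joint ranges: [-2.86, 2.86], [-0.3, 2.09], [-1.38, 1.24], [0.06, 2.45], [-1.56, 4.7], [0.09, 2.05], [-2.69, 2.69]. Speed limits (rad/s): [2.57, 2.57, 3.14, 3.14, 3.14, 3.14, 3.14].

INTERFACE

Orientations are given as a rotation vector (axis times angle).
In Python, from bench import ctrl gives the robot as it stands.
- The arm moves only by the tool play_rows, never from a script. Its argument "increments" is a list that holds one entry, the list of rows, each a list of 7 numbers: the shift along the tool's x, y, z as a fraction of full scale, then the turn, a rotation vector about the tool's x, y, z as a fraction of full scale, then the gripper command: -1 is shut, 1 is fully open, values between are in proportion. A call has 1 to 8 rows; each row is the pose to reach, as a shift and turn from the pose commanded when the call began, along the tool's axes at that moment; what a row does not reach only later rows make up. Full scale, the value 1, is 0.1 m for a shift and 90 degrees for a turn. A row lasts 1/10 s, in which the tool goes at most 50 mm and 8.59 degrees, less where a joint would pass 70% of its speed; a pose out of reach is approached as far as the arm can. A call with a number of a shift or a turn outside -1 to 1 is refused whole. A call with a gripper value outside its range is refused whole. The fingers move at their own pace and stop on an object; "squeeze" is the grip in N (left out, the last holds). Time passes only in rows, so rows that repeat a pose let the fingers close. It gives the time, the measured TCP pose, the force, the opening and the grip force at its end, in the units of the state.
- ctrl.get_state(): the state, without advancing time (a new reading comes with each control period).
- ctrl.get_image(name): name is "scene" or "top"; returns the picture (480x640x3 uint8, red, green, blue); there is no depth.
- ctrl.get_calibration(name): a dict with "vertical_fov" (degrees; the focal length in pixels is half the picture's height over the tangent of half this angle, whatever the lens; pixels are square), "cx", "cy" (the principal point, pixels), "dist_coeffs" ([k1, k2, p1, p2, k3] as OpenCV has them; the pictures are not rectified), "R" (3x3) and "t" (3): a world point X has camera coordinates R X + t. Camera axes: x right, y down, z forward; pixel columns grow to the right and rows downward; lengths in m; the calibration is good to about 2 mm. A picture is of the moment at which its call begins. get_calibration takes no time and is no camera call.
- ctrl.close_job(): hands the job in; it is judged then, once.
The state is a dict: "time": time; "joint_positions": joint angles; "qd": joint speeds; "joint_torque": joint torques, N m; "position": TCP position; "tool_rot": TCP orientation; "ft_force": force on the tool from outside, world axes, zero at the start; "torque": the same for the moment, N m; "grip_width": opening from 0.0 (shut) to 1.0 (fully open); "grip_force": force on a finger pad.
Only numpy, scipy, OpenCV 4.12 (cv2) and the standard library are available. Lean on these libraries where they do the work, as an engineer would, in place of code of your own. Each camera call takes 0.05 s, during which the arm holds its last target. There are 200 camera calls.

## Working session

There is one attempt and no reset: what is moved stays moved. The work goes in short steps, Python scripts to look and compute and a tool call to move; the robot and the scene stay as the last step left them, time stands still between calls to the robot, and variables do not carry over. Pictures are saved under pics/ and viewed, at most 14 in all, crops included, and the job is handed in when it is done.

Besides the shell and the picture viewer there is one more tool, called as name([rows], argument=value, ...), one row to a line, values as JSON. play_rows: Moves the arm, as the interface text tells. Shift numbers are shares of 0.1 m and turn numbers shares of 90 degrees, none past 1 either way. Its arguments: {"type":"object","properties":{"increments":{"type":"array"},"squeeze":{"type":"number"}},"required":["increments"]}

```bash
mkdir -p pics; ls; python3 - <<'E'
from bench import ctrl
import cv2
for n in ("scene","top"):
    im=ctrl.get_image(n); cv2.imwrite(f"pics/{n}0.png",im[:,:,::-1]); c=ctrl.get_calibration(n); print(n,c)
s=ctrl.get_state(); print(s)
E
```

```text
pics
scene {'vertical_fov': 50.871204638768404, 'cx': 316.36093155728037, 'cy': 233.4515586210694, 'dist_coeffs': array([-0.09844997,  0.        ,  0.        ,  0.        ,  0.        ]), 'R': array([[ 0.71447518,  0.69965895,  0.00160566],
       [ 0.59810311, -0.60957476, -0.52028   ],
       [-0.36303979,  0.37268749, -0.85399423]]), 't': array([-0.40544339, -0.32123928,  1.4038179 ])}
top {'vertical_fov': 47.89104996902557, 'cx': 316.73495337176047, 'cy': 241.89197418833146, 'dist_coeffs': array([-0.14201527,  0.        ,  0.        ,  0.        ,  0.        ]), 'R': array([[ 0.0199098 , -0.99949118,  0.02491961],
       [-0.99089141, -0.02304643, -0.13267658],
       [ 0.13318338, -0.02205106, -0.99084607]]), 't': array([-0.02878844,  0.59494793,  1.13449271])}
{'time': 0.1, 'joint_positions': array([ 1.11509301,  0.3217968 , -0.07008486,  1.45158783,  0.02260158,
        1.37078207, -0.05691486]), 'qd': array([ 0.00031536, -0.00184284,  0.00180693, -0.00328   , -0.00034044,
       -0.00087628, -0.00082959]), 'joint_torque': array([ 6.11327887e-04, -4.92571592e+01, -4.05252026e-01, -3.13398278e+01,
       -6.40340941e-02,  3.94980947e-02,  8.22200718e-05]), 'position': array([ 0.29405073, -0.57925491,  0.29122216]), 'tool_rot': array([-3.05364414e+00, -7.30820226e-01,  7.97145676e-04]), 'ft_force': array([ 0.54818911,  0.41080549, -0.47008384]), 'torque': array([-0.06041113, -0.03817805,  0.04278032]), 'grip_force': 0.0, 'grip_width': 0.9929233137175095}
```

View pics/top0.png

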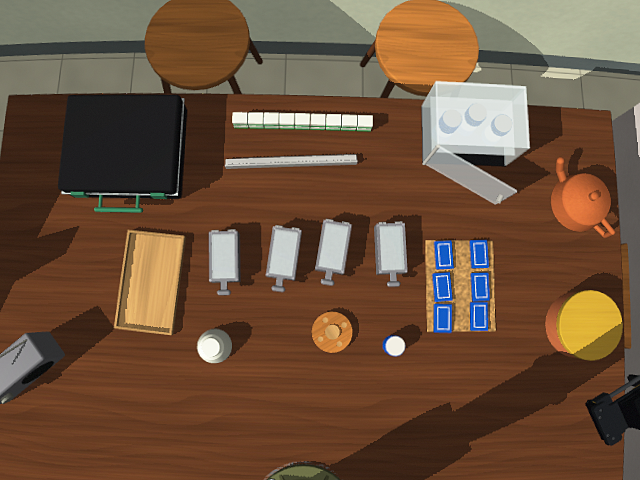

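View pics/scene0.png

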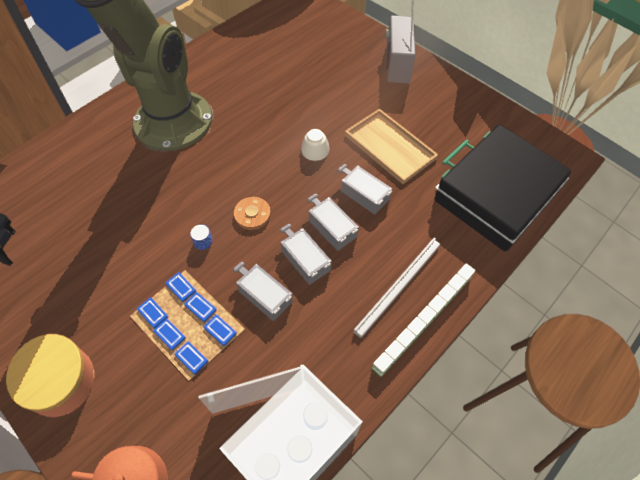

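The top view shows the tray at (150,282), four cases at about (224,257), (284,253), (334,247) and (391,250), with their pulls toward the robot. The mat has six plaques at (444–480, 254–318). The scene view agrees, with no occlusion.

```bash
python3 - <<'E'
import cv2
im=cv2.imread("pics/top0.png")
c=cv2.resize(im[210:300,200:420],None,fx=3.6,fy=3.6,interpolation=cv2.INTER_CUBIC); cv2.imwrite("pics/c1.png",c)
c=cv2.resize(im[230:340,110:190],None,fx=4,fy=4,interpolation=cv2.INTER_CUBIC)
d=cv2.resize(im[230:340,420:500],None,fx=4,fy=4,interpolation=cv2.INTER_CUBIC)
cv2.imwrite("pics/c2.png",cv2.hconcat([c,d]))
E
```

```text
(no output)
```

View pics/c1.png

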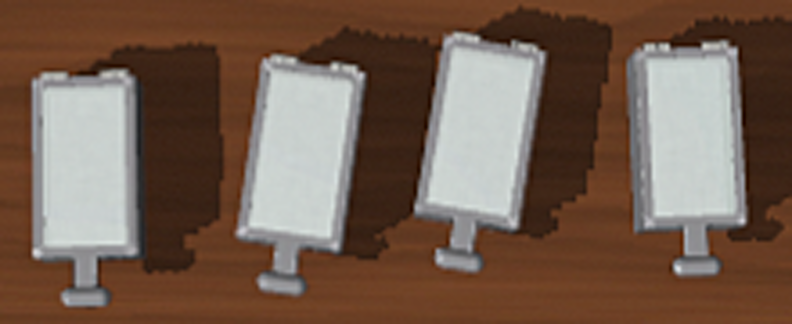

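View pics/c2.png

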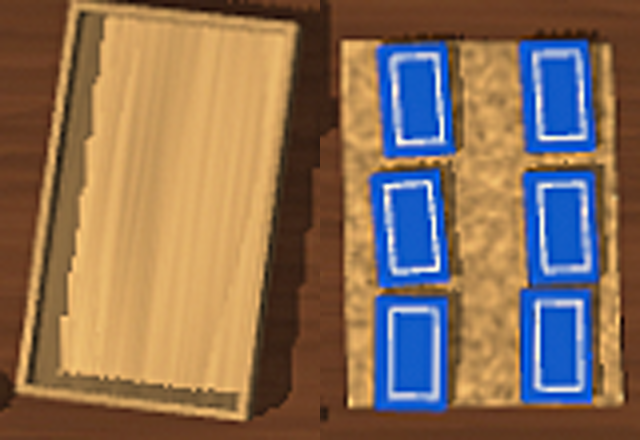

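Crop 1 gives the lid corners: case 1 at (33,75), (137,73), (33,257), (138,255), and similarly for the others. The pulls are at (86,297), (281,285), (458,259) and (696,266). Crop 2 shows the tray corners at (75,2), (300,17), (247,420), (18,388), with the plaques lying upright in two columns.

```bash
cat > h.py <<'E'
import numpy as np, cv2, json
from scipy.optimize import least_squares
from scipy.spatial.transform import Rotation as Ro
from bench import ctrl
def cam(n):
    c=ctrl.get_calibration(n); f=240/np.tan(np.radians(c["vertical_fov"])/2)
    return np.array([[f,0,c["cx"]],[0,f,c["cy"]],[0,0,1]]),c["dist_coeffs"],c["R"],c["t"]
def proj(X,n="top"):
    K,d,R,t=cam(n); return cv2.projectPoints(np.float64(X).reshape(-1,1,3),cv2.Rodrigues(R)[0],t,K,d)[0].reshape(-1,2)
def onz(uv,z,n="top"):
    K,d,R,t=cam(n); q=cv2.undistortPoints(np.float64(uv).reshape(-1,1,2),K,d).reshape(-1,2)
    r=np.c_[q,np.ones(len(q))]@R; o=-R.T@t; return o+r*((z-o[2])/r[:,2])[:,None]
def fit(P,uv,x0,n="top"):
    P=np.float64(P)
    def W(s): c,k=np.cos(s[2]),np.sin(s[2]); return np.c_[P[:,0]*c-P[:,1]*k+s[0],P[:,0]*k+P[:,1]*c+s[1],P[:,2]]
    r=least_squares(lambda s:(proj(W(s),n)-uv).ravel(),x0,x_scale=[.01,.01,.1]); return r.x,np.sqrt(np.mean(r.fun**2))
def snap(name,n="top",box=None,s=1):
    im=ctrl.get_image(n)[:,:,::-1].copy()
    o=im if box is None else im[box[1]:box[3],box[0]:box[2]]
    cv2.imwrite("pics/"+name+".png",cv2.resize(o,None,fx=s,fy=s,interpolation=cv2.INTER_CUBIC)); return im
def plaques(im,z=.013,box=(300,200,560,360)):
    hsv=cv2.cvtColor(im,cv2.COLOR_BGR2HSV); m=cv2.inRange(hsv,(105,150,90),(125,255,255))
    m=cv2.morphologyEx(m,cv2.MORPH_OPEN,np.ones((2,2)))
    out=[]
    for c in cv2.findContours(m,cv2.RETR_EXTERNAL,cv2.CHAIN_APPROX_NONE)[0]:
        x=c.reshape(-1,2).mean(0)
        if len(c)<30 or not(box[0]<x[0]<box[2] and box[1]<x[1]<box[3]): continue
        w=onz(c.reshape(-1,2),z)[:,:2]*1000
        (cx,cy),(a,b),g=cv2.minAreaRect(np.float32(w))
        if a<b: g-=90
        g=(g+90)%180-90
        out.append((round(cx),round(cy),round(g,1),round(max(a,b)),round(min(a,b))))
    return out
def RT(yaw): c,s=np.cos(np.radians(yaw)),np.sin(np.radians(yaw)); return np.array([[c,s,0],[s,-c,0],[0,0,-1.]])
def plan(wps,step=.045):
    """wps: (x,y,z of grasp point [m], yaw deg, grip, hold rows)"""
    s=ctrl.get_state(); p=np.array(s["position"]); R=Ro.from_rotvec(s["tool_rot"]).as_matrix()
    calls=[]; cur=[]; p0,R0=p,R; pl,Rl=p,R
    for x,y,z,yaw,g,h in wps:
        q=np.array([x,y,z+.051]); Q=RT(yaw)
        rv=Ro.from_matrix(Rl.T@Q).as_rotvec(); ang=np.degrees(np.linalg.norm(rv))
        N=max(1,int(np.ceil(np.linalg.norm(q-pl)/step)),int(np.ceil(ang/7.5)))
        a,A=pl,Rl
        for i in list(range(1,N+1))+[N]*h:
            pt=a+(q-a)*i/N; Rt=A@Ro.from_rotvec(rv*i/N).as_matrix()
            def row(p0,R0): return np.r_[np.round(R0.T@(pt-p0)/.1,2),np.round(Ro.from_matrix(R0.T@Rt).as_rotvec()/(np.pi/2),3),g]
            r=row(p0,R0)
            if len(cur)==8 or np.abs(r[:6]).max()>1:
                calls.append(cur); l=cur[-1]
                p0,R0=p0+R0@l[:3]*.1,R0@Ro.from_rotvec(l[3:6]*np.pi/2).as_matrix(); cur=[]; r=row(p0,R0)
            cur.append(r)
        pl,Rl=q,Q
    calls.append(cur)
    for c in calls: print(json.dumps([[int(v) if v==int(v) else float(v) for v in r] for r in c]).replace(" ",""))
    print("rows",sum(map(len,calls)))
def arc(c,th0,th1,n,g,off=0,kx=0):
    """pull positions for case c=(x,y,yawrad)"""
    o=[]
    for th in np.linspace(th0,th1,n+1)[1:]:
        u=.054-.132*np.cos(th)+.003*np.sin(th)+kx; z=.040+.132*np.sin(th)+.003*np.cos(th)+off
        o.append((c[0]+u*np.cos(c[2]),c[1]+u*np.sin(c[2]),z,np.degrees(c[2]),g,0))
    return o
def st():
    s=ctrl.get_state(); print("t",round(s["time"],1),"grasp",np.round(np.array(s["position"])-[0,0,.051],4),"rv",np.round(s["tool_rot"],3),"w",round(s["grip_width"]*87,1),"gf",round(s["grip_force"],1),"ft",np.round(s["ft_force"],1))
E
python3 - <<'E'
from h import *
im=cv2.imread("pics/top0.png")
P=[[.054,.031,.045],[.054,-.031,.045],[-.054,.031,.045],[-.054,-.031,.045],[-.078,0,.045]]
C=[[(33,75),(137,73),(33,257),(138,255),(86,297)],[(263,60),(365,68),(238,238),(340,250),(281,285)],[(447,38),(545,47),(418,214),(517,228),(458,259)],[(640,49),(739,46),(642,227),(745,225),(696,266)]]
cs=[]
for c in C:
    uv=(np.array(c)+.5)/3.6-.5+[200,210]; x,e=fit(P,uv,[.6,0,0]); cs.append(x.tolist()); print(np.round(x,4),round(e,2))
uv=(np.array([(75,2),(300,17),(247,420),(18,388)])+.5)/4-.5+[110,230]
x,e=fit([[.11,.065,.018],[.11,-.065,.018],[-.11,-.065,.018],[-.11,.065,.018]],uv,[.5,.3,0]); print("tray",x,e)
json.dump(dict(cases=cs,tray=x.tolist()),open("w.json","w"))
print(plaques(im))
c=cs[3]
a=arc(c,0,1e-9,1,.2)[0]
plan([(.40,-.35,.2,0,.2,0),(a[0],a[1],.11,a[3],.2,0),(a[0],a[1],a[2]-.003,a[3],.2,2)])
E
```

```text
[0.5606 0.1851 0.0445] 0.33
[ 0.5702  0.056  -0.1075] 0.5
[ 0.5865 -0.0518 -0.1391] 0.68
[ 0.5862 -0.1793  0.0316] 0.26
tray [ 0.50288171  0.3517087  -0.08358429] 0.6470069375972078
[(433, -301, -0.1, 62, 39), (438, -384, -0.4, 63, 39), (505, -389, 0.9, 41, 21), (504, -388, 1.7, 61, 40), (503, -301, 5.0, 63, 40), (579, -388, 3.0, 43, 20), (575, -304, 4.0, 63, 40), (579, -387, 1.3, 62, 41)]
[[0.33,-0.26,0.07,0,0,0.05,0.2],[0.66,-0.52,0.13,0,0,0.1,0.2],[0.99,-0.78,0.2,-0.001,0,0.15,0.2]]
[[0.26,-0.33,0.07,0,0,0.049,0.2],[0.52,-0.66,0.14,0,0,0.099,0.2],[0.78,-0.99,0.2,0,0,0.149,0.2]]
[[0.22,-0.34,0.18,0,0,-0.004,0.2],[0.43,-0.68,0.36,0,0,-0.008,0.2]]
[[0.23,-0.33,0.18,0,0,-0.004,0.2],[0.45,-0.66,0.36,0,0,-0.008,0.2],[0.67,-1,0.54,0,0,-0.012,0.2],[0.67,-1,0.89,0,0,-0.012,0.2]]
[[0,0,0.35,0,0,0,0.2],[0,0,0.35,0,0,0,0.2],[0,0,0.35,0,0,0,0.2]]
rows 15
```

play_rows([
  [[0.33, -0.26, 0.07, 0, 0, 0.05, 0.2], [0.66, -0.52, 0.13, 0, 0, 0.1, 0.2], [0.99, -0.78, 0.2, 0, 0, 0.15, 0.2]],
], squeeze=6)

```text
time: 0.4
position: [0.3474, -0.4638, 0.2715]
tool_rot: [-3.12, -0.36, 0.0]
ft_force: [0.7, -0.0, -0.5]
grip_width: 0.81
grip_force: 0.0
```

play_rows([
  [[0.26, -0.33, 0.07, 0, 0, 0.05, 0.2], [0.52, -0.66, 0.14, 0, 0, 0.1, 0.2], [0.78, -0.99, 0.2, 0, 0, 0.15, 0.2]],
])

```text
time: 0.7
position: [0.4003, -0.349, 0.2515]
tool_rot: [-3.141, 0.007, 0.001]
ft_force: [1.3, -1.0, -0.5]
grip_width: 0.621
grip_force: 0.0
```

play_rows([
  [[0.22, -0.34, 0.18, 0, 0, -0.004, 0.2], [0.43, -0.68, 0.36, 0, 0, -0.008, 0.2]],
])

```text
time: 0.9
position: [0.4438, -0.2813, 0.216]
tool_rot: [3.141, 0.018, 0.001]
ft_force: [0.2, 0.8, -0.3]
grip_width: 0.602
grip_force: 0.0
```

play_rows([
  [[0.23, -0.33, 0.18, 0, 0, -0.004, 0.2], [0.45, -0.66, 0.36, 0, 0, -0.008, 0.2], [0.67, -1, 0.54, 0, 0, -0.012, 0.2], [0.67, -1, 0.54, 0, 0, -0.012, 0.2], [0.67, -1, 0.54, 0, 0, -0.012, 0.2]],
])

```text
time: 1.4
position: [0.5089, -0.1811, 0.1614]
tool_rot: [-3.141, -0.051, 0.003]
ft_force: [0.4, -1.1, -0.4]
grip_width: 0.598
grip_force: 0.0
```

```bash
python3 - <<'E'
from h import *
st(); w=json.load(open("w.json")); c=w["cases"][3]
a=arc(c,0,1e-9,1,.2)[0]; A=a[:4]; D=(A[0],A[1],A[2]-.003,A[3])
print(A)
plan([D+(.2,1),D+(-.6,3)]+[(x,y,z-.003,w_,g,h) for x,y,z,w_,g,h in arc(c,0,1.88,18,-.6)])
E
```

```text
t 1.4 grasp [ 0.5089 -0.1811  0.1104] rv [-3.141e+00 -5.100e-02  3.000e-03] w 52.0 gf 0.0 ft [ 0.4 -1.1 -0.4]
(np.float64(0.508257342579688), np.float64(-0.18179810401259125), np.float64(0.043000000132000005), np.float64(1.8093637518781895))
[[0,0,0.35,0,0.001,0,0.2],[-0.01,0.01,0.7,0,0.001,0.001,0.2],[-0.01,0.01,0.7,0,0.001,0.001,0.2],[-0.01,0.01,0.7,0,0.001,0.001,-0.6],[-0.01,0.01,0.7,0,0.001,0.001,-0.6],[-0.01,0.01,0.7,0,0.001,0.001,-0.6],[-0.01,0.01,0.7,0,0.001,0.001,-0.6],[0,0.01,0.57,0,0.001,0.001,-0.6]]
[[0.03,0,-0.14,0,0,0,-0.6],[0.07,0,-0.27,0,0,0,-0.6],[0.12,0,-0.4,0,0,0,-0.6],[0.19,0,-0.52,0,0,0,-0.6],[0.26,0,-0.63,0,0,0,-0.6],[0.35,0,-0.74,0,0,0,-0.6],[0.45,0,-0.84,0,0,0,-0.6],[0.56,0,-0.92,0,0,0,-0.6]]
[[0.12,0,-0.07,0,0,0,-0.6],[0.24,0,-0.13,0,0,0,-0.6],[0.37,0,-0.18,0,0,0,-0.6],[0.5,0,-0.21,0,0,0,-0.6],[0.64,0,-0.23,0,0,0,-0.6],[0.78,0,-0.24,0,0,0,-0.6],[0.92,0,-0.23,0,0,0,-0.6]]
[[0.13,0,0.03,0,0,0,-0.6],[0.26,0,0.07,0,0,0,-0.6]]
rows 25
```

play_rows([
  [[0, 0, 0.35, 0, 0, 0, 0.2], [-0.01, 0.01, 0.7, 0, 0, 0, 0.2], [-0.01, 0.01, 0.7, 0, 0, 0, 0.2], [-0.01, 0.01, 0.7, 0, 0, 0, -0.6], [-0.01, 0.01, 0.7, 0, 0, 0, -0.6], [-0.01, 0.01, 0.7, 0, 0, 0, -0.6], [-0.01, 0.01, 0.7, 0, 0, 0, -0.6], [-0.01, 0.01, 0.7, 0, 0, 0, -0.6]],
])

```text
time: 2.2
position: [0.5091, -0.1839, 0.0937]
tool_rot: [3.14, 0.047, 0.004]
ft_force: [0.7, -2.4, 4.2]
grip_width: 0.328
grip_force: 6.0
```

play_rows([
  [[0, 0, 0, 0, 0, 0, -0.6], [0, 0, 0, 0, 0, 0, -0.6], [0.01, 0, -0.13, 0, 0, 0, -0.6], [0.04, 0, -0.27, 0, 0, 0, -0.6]],
])

```text
time: 2.6
position: [0.5111, -0.1829, 0.1195]
tool_rot: [-3.141, -0.047, 0.004]
ft_force: [-0.6, -0.6, -1.5]
grip_width: 0.331
grip_force: 6.0
```

```bash
python3 - <<'E'
from h import *
st(); snap("s1","scene",(200,160,420,330),3.5)
E
```

```text
t 2.6 grasp [ 0.5111 -0.1829  0.0685] rv [-3.141 -0.047  0.004] w 28.8 gf 6.0 ft [-0.6 -0.6 -1.5]
```

View pics/s1.png

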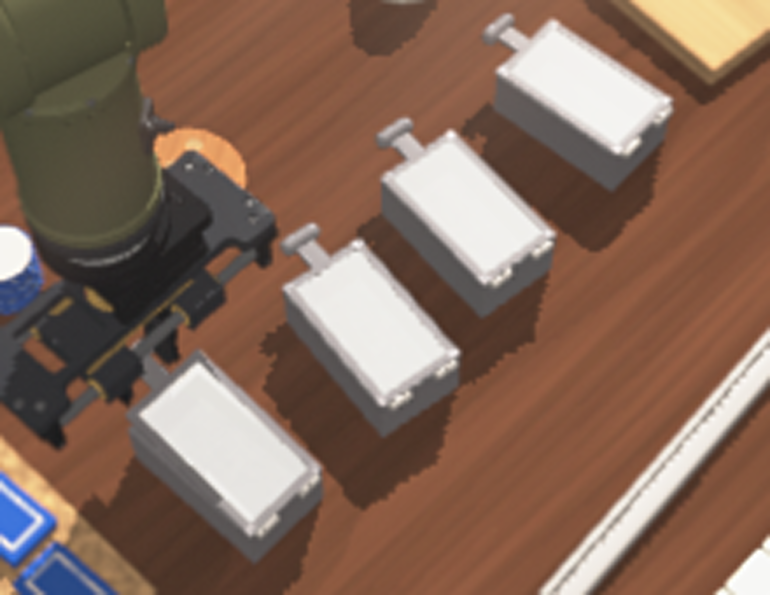

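The picture shows the near case's lid lifting in the grip, at about (170,400) in the crop. I'll continue along the arc.

```bash
python3 - <<'E'
from h import *
w=json.load(open("w.json")); c=w["cases"][3]
plan([(x,y,z-.002,w_,g,h) for x,y,z,w_,g,h in arc(c,.21,1.88,16,-.6)])
E
```

```text
[[0.03,-0.01,-0.1,0.001,-0.001,-0.001,-0.6],[0.08,-0.01,-0.23,0.001,-0.001,-0.001,-0.6],[0.14,-0.01,-0.35,0.001,-0.001,-0.001,-0.6],[0.22,-0.01,-0.47,0.001,-0.001,-0.001,-0.6],[0.31,-0.01,-0.57,0.001,-0.001,-0.001,-0.6],[0.41,-0.02,-0.67,0.001,-0.001,-0.001,-0.6],[0.52,-0.02,-0.75,0.001,-0.001,-0.001,-0.6],[0.64,-0.02,-0.82,0.001,-0.001,-0.001,-0.6]]
[[0.12,0,-0.06,0,0,0,-0.6],[0.25,0,-0.11,0,0,0,-0.6],[0.38,0,-0.14,0,0,0,-0.6],[0.52,0,-0.16,0,0,0,-0.6],[0.66,0,-0.17,0,0,0,-0.6],[0.8,0,-0.16,0,0,0,-0.6],[0.93,0,-0.13,0,0,0,-0.6]]
[[0.13,0.01,0.03,0,0,0,-0.6]]
rows 16
```

play_rows([
  [[0.03, -0.01, -0.1, 0, 0, 0, -0.6], [0.08, -0.01, -0.23, 0, 0, 0, -0.6], [0.14, -0.01, -0.35, 0, 0, 0, -0.6], [0.22, -0.01, -0.47, 0, 0, 0, -0.6], [0.31, -0.01, -0.57, 0, 0, 0, -0.6], [0.41, -0.01, -0.67, 0, 0, 0, -0.6], [0.52, -0.01, -0.75, 0, 0, 0, -0.6], [0.64, -0.01, -0.82, 0, 0, 0, -0.6]],
])

```text
time: 3.45
position: [0.5772, -0.1801, 0.203]
tool_rot: [3.141, 0.047, 0.002]
ft_force: [-1.4, -0.3, 1.6]
grip_width: 0.333
grip_force: 6.0
```

play_rows([
  [[0.12, 0, -0.06, 0, 0, 0, -0.6], [0.25, 0, -0.11, 0, 0, 0, -0.6], [0.38, 0, -0.14, 0, 0, 0, -0.6], [0.52, 0, -0.16, 0, 0, 0, -0.6], [0.66, 0, -0.17, 0, 0, 0, -0.6], [0.8, 0, -0.16, 0, 0, 0, -0.6], [0.93, 0, -0.13, 0, 0, 0, -0.6], [0.93, 0, -0.13, 0, 0, 0, -0.6]],
])

```text
time: 4.25
position: [0.673, -0.1773, 0.217]
tool_rot: [3.14, 0.048, 0.012]
ft_force: [2.4, -0.7, 5.8]
grip_width: 0.328
grip_force: 5.9
```

play_rows([
  [[0.13, 0, 0.03, 0, 0, 0, -0.6], [0.13, 0, 0.03, 0, 0, 0, -0.6], [0.13, 0, 0.03, 0, 0, 0, -0.6]],
])

```text
time: 4.55
position: [0.6839, -0.1772, 0.2134]
tool_rot: [3.14, 0.047, 0.008]
ft_force: [2.6, -1.2, 6.0]
grip_width: 0.324
grip_force: 5.7
```

play_rows([
  [[0, 0, 0, 0, 0, 0, 0.2], [0, 0, 0, 0, 0, 0, 0.2], [0, 0, 0, 0, 0, 0, 0.2], [0, 0, -0.3, 0, 0, 0, 0.2], [0, 0, -0.6, 0, 0, 0, 0.2]],
])

```text
time: 5.05
position: [0.6803, -0.1766, 0.2694]
tool_rot: [-3.14, -0.047, 0.009]
ft_force: [-0.1, 0.1, 0.2]
grip_width: 0.589
grip_force: 0.0
```

```bash
python3 - <<'E'
from h import *
st(); snap("s2","top",(190,190,420,330),3.4)
w=json.load(open("w.json")); c=w["cases"][2]
a=arc(c,0,1e-9,1,.2)[0]; A=a[:4]; D=(A[0],A[1],A[2]-.002,A[3])
print(A)
plan([(A[0]-.005,A[1]-.03,.21,A[3],.2,0),D+(.2,3)])
E
```

```text
t 5.0 grasp [ 0.6803 -0.1766  0.2184] rv [-3.14  -0.047  0.009] w 51.3 gf 0.0 ft [-0.1  0.1  0.2]
(np.float64(0.5092263364772048), np.float64(-0.041020066528120014), np.float64(0.043000000132000005), np.float64(-7.967616019485573))
[[-0.35,-0.22,0.03,0,-0.001,0.022,0.2],[-0.7,-0.44,0.06,0,-0.001,0.043,0.2]]
[[-0.37,-0.2,0.03,0,-0.001,0.022,0.2],[-0.73,-0.4,0.06,0,-0.001,0.043,0.2]]
[[-0.38,-0.17,0.03,0,-0.001,0.022,0.2],[-0.37,-0.25,0.45,0,-0.001,0.022,0.2],[-0.37,-0.33,0.88,0,-0.001,0.022,0.2]]
[[0,-0.07,0.42,0,0,0,0.2],[0,-0.15,0.84,0,0,0,0.2],[0,-0.15,0.84,0,0,0,0.2],[0,-0.15,0.84,0,0,0,0.2],[0,-0.15,0.84,0,0,0,0.2]]
rows 12
```

View pics/s2.png

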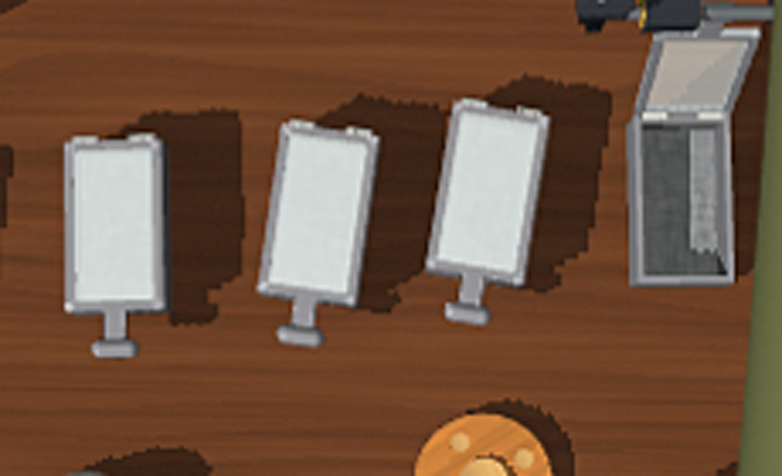

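Case 4's lid is thrown back past upright (hinge edge at (680,115), top at (705,32) in the crop). Its final angle will be checked once the arm has cleared. Next I'll do case 3.

play_rows([
  [[-0.35, -0.22, 0.03, 0, 0, 0.022, 0.2], [-0.7, -0.44, 0.06, 0, 0, 0.043, 0.2]],
])

```text
time: 5.3
position: [0.6093, -0.1347, 0.2636]
tool_rot: [-3.14, 0.063, 0.004]
ft_force: [0.2, 0.6, 0.0]
grip_width: 0.601
grip_force: 0.0
```

play_rows([
  [[-0.37, -0.2, 0.03, 0, 0, 0.022, 0.2], [-0.73, -0.4, 0.06, 0, 0, 0.043, 0.2]],
])

```text
time: 5.5
position: [0.5366, -0.0913, 0.2577]
tool_rot: [-3.137, 0.167, 0.005]
ft_force: [0.7, -0.2, 0.3]
grip_width: 0.6
grip_force: 0.0
```

play_rows([
  [[-0.38, -0.17, 0.03, 0, 0, 0.022, 0.2], [-0.37, -0.25, 0.45, 0, 0, 0.022, 0.2], [-0.37, -0.33, 0.88, 0, 0, 0.022, 0.2], [-0.37, -0.33, 0.88, 0, 0, 0.022, 0.2], [-0.37, -0.33, 0.88, 0, 0, 0.022, 0.2]],
])

```text
time: 6.0
position: [0.5051, -0.0557, 0.1709]
tool_rot: [-3.134, 0.219, 0.004]
ft_force: [0.2, -1.1, 0.1]
grip_width: 0.597
grip_force: 0.0
```

```bash
python3 - <<'E'
from h import *
st()
im=snap("s3","top",(370,180,440,280),4)
w=json.load(open("w.json")); c=w["cases"][2]
a=arc(c,0,1e-9,1,.2)[0]; A=a[:4]; D=(A[0],A[1],A[2]-.001,A[3])
plan([D+(.2,1),D+(-.6,6)]+[(x,y,z-.001,w_,g,h) for x,y,z,w_,g,h in arc(c,0,1.85,18,-.6)])
for k,c in enumerate(w["cases"]):
  for th in (1.85,2.1): a=arc(c,th-1e-6,th,1,0)[0]; print(k,th,proj(a[:3]).round(1),((proj(a[:3])-[370,180])*4).round())
E
```

```text
t 6.0 grasp [ 0.5051 -0.0557  0.1199] rv [-3.134  0.219  0.004] w 51.9 gf 0.0 ft [ 0.2 -1.1  0.1]
[[0,-0.08,0.4,0,0,0,0.2],[0.01,-0.15,0.79,0,0,-0.001,0.2],[0.01,-0.15,0.79,0,0,-0.001,0.2],[0.01,-0.15,0.79,0,0,-0.001,-0.6],[0.01,-0.15,0.79,0,0,-0.001,-0.6],[0.01,-0.15,0.79,0,0,-0.001,-0.6],[0.01,-0.15,0.79,0,0,-0.001,-0.6],[0.01,-0.15,0.79,0,0,-0.001,-0.6]]
[[0,0,0,0,0,0,-0.6],[0,0,0,0,0,0,-0.6],[0.01,0,-0.13,0,0,0,-0.6],[0.03,0,-0.27,0,0,0,-0.6],[0.07,0,-0.4,0,0,0,-0.6],[0.12,0,-0.52,0,0,0,-0.6],[0.18,0,-0.64,0,0,0,-0.6],[0.26,0,-0.75,0,0,0,-0.6]]
[[0.08,0,-0.11,0,0,0,-0.6],[0.18,0,-0.2,0,0,0,-0.6],[0.29,0,-0.29,0,0,0,-0.6],[0.4,0,-0.36,0,0,0,-0.6],[0.52,0,-0.42,0,0,0,-0.6],[0.65,0,-0.47,0,0,0,-0.6],[0.78,0,-0.51,0,0,0,-0.6],[0.91,0,-0.53,0,0,0,-0.6]]
[[0.14,0,-0.01,0,0,0,-0.6],[0.27,0,0,0,0,0,-0.6],[0.41,0,0.02,0,0,0,-0.6],[0.54,0,0.05,0,0,0,-0.6]]
rows 28
0 1.85 [[214.3 201.5]] [[-623.   86.]]
0 2.1 [[215.5 188.2]] [[-618.   33.]]
1 1.85 [[287.4 198.5]] [[-330.   74.]]
1 2.1 [[289.7 185.3]] [[-321.   21.]]
2 1.85 [[344. 192.]] [[-104.   48.]]
2 2.1 [[345.7 179.1]] [[-97.  -4.]]
3 1.85 [[400.2 193.2]] [[121.  53.]]
3 2.1 [[398.5 180.2]] [[114.   1.]]
```

View pics/s3.png

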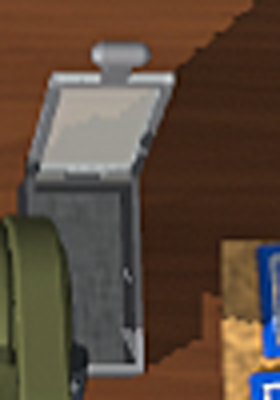

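The pull of case 4 is at (122,55) in the crop. The prediction for 1.85 rad is (121,53), and for the stop it's (114,1), so case 4 is stiff. Opening case 3 now.

play_rows([
  [[0, -0.08, 0.4, 0, 0, 0, 0.2], [0.01, -0.15, 0.79, 0, 0, 0, 0.2], [0.01, -0.15, 0.79, 0, 0, 0, 0.2], [0.01, -0.15, 0.79, 0, 0, 0, -0.6], [0.01, -0.15, 0.79, 0, 0, 0, -0.6], [0.01, -0.15, 0.79, 0, 0, 0, -0.6], [0.01, -0.15, 0.79, 0, 0, 0, -0.6], [0.01, -0.15, 0.79, 0, 0, 0, -0.6]],
])

```text
time: 6.85
position: [0.5102, -0.0416, 0.0938]
tool_rot: [3.133, -0.22, 0.005]
ft_force: [0.3, -0.9, 5.7]
grip_width: 0.333
grip_force: 6.0
```

play_rows([
  [[0, 0, 0, 0, 0, 0, -0.6], [0, 0, 0, 0, 0, 0, -0.6], [0.01, 0, -0.13, 0, 0, 0, -0.6], [0.03, 0, -0.27, 0, 0, 0, -0.6], [0.07, 0, -0.4, 0, 0, 0, -0.6], [0.12, 0, -0.52, 0, 0, 0, -0.6], [0.18, 0, -0.64, 0, 0, 0, -0.6], [0.26, 0, -0.75, 0, 0, 0, -0.6]],
])

```text
time: 7.65
position: [0.5345, -0.0445, 0.1683]
tool_rot: [3.134, -0.219, -0.003]
ft_force: [-3.7, -1.0, 2.2]
grip_width: 0.329
grip_force: 6.0
```

play_rows([
  [[0.08, 0, -0.11, 0, 0, 0, -0.6], [0.18, 0, -0.2, 0, 0, 0, -0.6], [0.29, 0, -0.29, 0, 0, 0, -0.6], [0.4, 0, -0.36, 0, 0, 0, -0.6], [0.52, 0, -0.42, 0, 0, 0, -0.6], [0.65, 0, -0.47, 0, 0, 0, -0.6], [0.78, 0, -0.51, 0, 0, 0, -0.6], [0.91, 0, -0.53, 0, 0, 0, -0.6]],
])

```text
time: 8.45
position: [0.6269, -0.0579, 0.2217]
tool_rot: [3.134, -0.22, 0.005]
ft_force: [-0.6, -1.7, 1.6]
grip_width: 0.333
grip_force: 6.0
```

play_rows([
  [[0.14, 0, -0.01, 0, 0, 0, -0.6], [0.27, 0, 0, 0, 0, 0, -0.6], [0.41, 0, 0.02, 0, 0, 0, -0.6], [0.54, 0, 0.05, 0, 0, 0, -0.6], [0.54, 0, 0.05, 0, 0, 0, -0.6], [0.54, 0, 0.05, 0, 0, 0, -0.6]],
])

```text
time: 9.05
position: [0.6796, -0.0653, 0.2163]
tool_rot: [3.134, -0.22, 0.004]
ft_force: [0.4, -0.3, 4.2]
grip_width: 0.332
grip_force: 6.1
```

play_rows([
  [[0, 0, 0, 0, 0, 0, 0.2], [0, 0, 0, 0, 0, 0, 0.2], [0, 0, 0, 0, 0, 0, 0.2], [0, 0, -0.3, 0, 0, 0, 0.2], [0, 0, -0.6, 0, 0, 0, 0.2]],
])

```text
time: 9.55
position: [0.6771, -0.0642, 0.2741]
tool_rot: [-3.133, 0.218, 0.007]
ft_force: [0.3, -0.2, 0.6]
grip_width: 0.593
grip_force: 0.0
```

```bash
python3 - <<'E'
from h import *
st()
w=json.load(open("w.json")); c=w["cases"][1]
a=arc(c,0,1e-9,1,.2)[0]; A=a[:4]; D=(A[0],A[1],A[2]-.001,A[3])
plan([(A[0]-.005,A[1]-.03,.21,A[3],.2,0),(A[0],A[1],.12,A[3],.2,2)])
E
```

```text
t 9.6 grasp [ 0.6771 -0.0642  0.2231] rv [-3.133  0.218  0.007] w 51.6 gf 0.0 ft [ 0.3 -0.2  0.6]
[[-0.4,-0.14,0.03,0,0.001,-0.004,0.2],[-0.8,-0.29,0.06,0,0.001,-0.008,0.2]]
[[-0.41,-0.14,0.02,0,0.001,-0.004,0.2],[-0.81,-0.29,0.05,0,0.001,-0.008,0.2]]
[[-0.39,-0.15,0.03,0,0.001,-0.004,0.2],[-0.39,-0.25,0.33,0,0.001,-0.004,0.2],[-0.38,-0.36,0.63,0,0.001,-0.004,0.2],[-0.38,-0.46,0.93,0,0.001,-0.004,0.2],[-0.38,-0.46,0.93,0,0.001,-0.004,0.2],[-0.38,-0.46,0.93,0,0.001,-0.004,0.2]]
rows 10
```

play_rows([
  [[-0.4, -0.14, 0.03, 0, 0, -0.004, 0.2], [-0.8, -0.29, 0.06, 0, 0, -0.008, 0.2]],
])

```text
time: 9.75
position: [0.6028, -0.0244, 0.2696]
tool_rot: [-3.134, 0.201, -0.002]
ft_force: [-0.9, 1.2, 0.5]
grip_width: 0.604
grip_force: 0.0
```

play_rows([
  [[-0.41, -0.14, 0.02, 0, 0, -0.004, 0.2], [-0.81, -0.29, 0.05, 0, 0, -0.008, 0.2]],
])

```text
time: 9.95
position: [0.5243, 0.0153, 0.2636]
tool_rot: [-3.136, 0.179, 0.002]
ft_force: [-0.3, 0.5, 1.2]
grip_width: 0.597
grip_force: 0.0
```

play_rows([
  [[-0.39, -0.15, 0.03, 0, 0, -0.004, 0.2], [-0.39, -0.25, 0.33, 0, 0, -0.004, 0.2], [-0.38, -0.36, 0.63, 0, 0, -0.004, 0.2], [-0.38, -0.46, 0.93, 0, 0, -0.004, 0.2], [-0.38, -0.46, 0.93, 0, 0, -0.004, 0.2], [-0.38, -0.46, 0.93, 0, 0, -0.004, 0.2]],
])

```text
time: 10.55
position: [0.4935, 0.0643, 0.1713]
tool_rot: [3.137, -0.169, -0.002]
ft_force: [-0.0, -0.3, 0.3]
grip_width: 0.603
grip_force: 0.0
```

```bash
cat >> h.py <<'E'
def lidscan(im,c):
    """saturation at both ends of the pull bar for a range of lid angles; the bar is where it is low"""
    hsv=cv2.cvtColor(im,cv2.COLOR_BGR2HSV); r=[]
    for th in np.arange(1.6,2.31,.05):
        a=arc(c,th-1e-6,th,1,0)[0]; v=[]
        for o in (-.011,.011):
            u=proj([a[0]-o*np.sin(c[2]),a[1]+o*np.cos(c[2]),a[2]])[0].round().astype(int); v.append(int(hsv[u[1],u[0],1]))
        r.append((round(th,2),*v))
    print(r)
E
python3 - <<'E'
from h import *
st()
w=json.load(open("w.json")); c=w["cases"][1]
im=snap("s4","top"); lidscan(im,w["cases"][3]); lidscan(im,w["cases"][2])
a=arc(c,0,1e-9,1,.2)[0]; A=a[:4]; D=(A[0],A[1],A[2]-.001,A[3])
plan([D+(.2,1),D+(-.6,6)])
E
```

```text
t 10.6 grasp [0.4935 0.0643 0.1203] rv [ 3.137e+00 -1.690e-01 -2.000e-03] w 52.4 gf 0.0 ft [-0.  -0.3  0.3]
[(np.float64(1.6), 11, 14), (np.float64(1.65), 9, 16), (np.float64(1.7), 13, 16), (np.float64(1.75), 14, 9), (np.float64(1.8), 160, 4), (np.float64(1.85), 27, 4), (np.float64(1.9), 130, 102), (np.float64(1.95), 169, 162), (np.float64(2.0), 169, 155), (np.float64(2.05), 162, 162), (np.float64(2.1), 159, 163), (np.float64(2.15), 156, 160), (np.float64(2.2), 160, 161), (np.float64(2.25), 152, 150), (np.float64(2.3), 159, 159)]
[(np.float64(1.6), 11, 22), (np.float64(1.65), 18, 20), (np.float64(1.7), 22, 17), (np.float64(1.75), 21, 21), (np.float64(1.8), 21, 21), (np.float64(1.85), 22, 18), (np.float64(1.9), 12, 13), (np.float64(1.95), 199, 81), (np.float64(2.0), 195, 181), (np.float64(2.05), 6, 20), (np.float64(2.1), 7, 6), (np.float64(2.15), 42, 153), (np.float64(2.2), 167, 163), (np.float64(2.25), 169, 172), (np.float64(2.3), 170, 171)]
[[-0.01,0,0.4,0,0,0,0.2],[-0.02,0,0.79,0,-0.001,-0.001,0.2],[-0.02,0,0.79,0,-0.001,-0.001,0.2],[-0.02,0,0.79,0,-0.001,-0.001,-0.6],[-0.02,0,0.79,0,-0.001,-0.001,-0.6],[-0.02,0,0.79,0,-0.001,-0.001,-0.6],[-0.02,0,0.79,0,-0.001,-0.001,-0.6],[-0.02,0,0.79,0,-0.001,-0.001,-0.6]]
[[0,0,0,0,0,0,-0.6],[0,0,0,0,0,0,-0.6]]
rows 10
```

The scan puts case 4 at about 1.84 rad (stiff) and case 3 at 2.1 rad (free). Case 2 gets the same arc, since the tool is aligned with it.

play_rows([
  [[-0.01, 0, 0.4, 0, 0, 0, 0.2], [-0.02, 0, 0.79, 0, 0, 0, 0.2], [-0.02, 0, 0.79, 0, 0, 0, 0.2], [-0.02, 0, 0.79, 0, 0, 0, -0.6], [-0.02, 0, 0.79, 0, 0, 0, -0.6], [-0.02, 0, 0.79, 0, 0, 0, -0.6], [-0.02, 0, 0.79, 0, 0, 0, -0.6], [-0.02, 0, 0.79, 0, 0, 0, -0.6]],
])

```text
time: 11.4
position: [0.4933, 0.0642, 0.0938]
tool_rot: [3.137, -0.17, 0.005]
ft_force: [0.3, -0.3, 5.4]
grip_width: 0.329
grip_force: 6.0
```

play_rows([
  [[0, 0, 0, 0, 0, 0, -0.6], [0, 0, 0, 0, 0, 0, -0.6], [0.01, 0, -0.13, 0, 0, 0, -0.6], [0.03, 0, -0.27, 0, 0, 0, -0.6], [0.07, 0, -0.4, 0, 0, 0, -0.6], [0.12, 0, -0.52, 0, 0, 0, -0.6], [0.18, 0, -0.64, 0, 0, 0, -0.6], [0.26, 0, -0.75, 0, 0, 0, -0.6]],
])

```text
time: 12.2
position: [0.5174, 0.0616, 0.1682]
tool_rot: [3.137, -0.17, -0.003]
ft_force: [-4.9, -0.1, 3.0]
grip_width: 0.331
grip_force: 6.0
```

play_rows([
  [[0.08, 0, -0.11, 0, 0, 0, -0.6], [0.18, 0, -0.2, 0, 0, 0, -0.6], [0.29, 0, -0.29, 0, 0, 0, -0.6], [0.4, 0, -0.36, 0, 0, 0, -0.6], [0.52, 0, -0.42, 0, 0, 0, -0.6], [0.65, 0, -0.47, 0, 0, 0, -0.6], [0.78, 0, -0.51, 0, 0, 0, -0.6], [0.91, 0, -0.53, 0, 0, 0, -0.6]],
])

```text
time: 13.0
position: [0.6104, 0.0512, 0.2216]
tool_rot: [3.137, -0.171, 0.005]
ft_force: [-0.4, -1.2, 2.9]
grip_width: 0.33
grip_force: 6.0
```

play_rows([
  [[0.14, 0, -0.01, 0, 0, 0, -0.6], [0.27, 0, 0, 0, 0, 0, -0.6], [0.41, 0, 0.02, 0, 0, 0, -0.6], [0.54, 0, 0.05, 0, 0, 0, -0.6], [0.54, 0, 0.05, 0, 0, 0, -0.6], [0.54, 0, 0.05, 0, 0, 0, -0.6]],
])

```text
time: 13.6
position: [0.6634, 0.0453, 0.2164]
tool_rot: [3.137, -0.171, 0.005]
ft_force: [1.0, -1.2, 4.7]
grip_width: 0.332
grip_force: 6.0
```

play_rows([
  [[0, 0, 0, 0, 0, 0, 0.2], [0, 0, 0, 0, 0, 0, 0.2], [0, 0, 0, 0, 0, 0, 0.2], [0, 0, -0.3, 0, 0, 0, 0.2], [0, 0, -0.6, 0, 0, 0, 0.2]],
])

```text
time: 14.1
position: [0.6607, 0.0464, 0.2742]
tool_rot: [-3.137, 0.169, 0.006]
ft_force: [1.3, 0.4, 0.3]
grip_width: 0.589
grip_force: 0.0
```

```bash
python3 - <<'E'
from h import *
st()
w=json.load(open("w.json")); c=w["cases"][0]
a=arc(c,0,1e-9,1,.2)[0]; A=a[:4]
plan([(A[0]-.005,A[1]-.03,.21,A[3],.2,0),(A[0],A[1],.12,A[3],.2,2)])
E
```

```text
t 14.1 grasp [0.6607 0.0464 0.2232] rv [-3.137  0.169  0.006] w 51.2 gf 0.0 ft [1.3 0.4 0.3]
[[-0.39,-0.17,0.03,0,0.001,-0.019,0.2],[-0.77,-0.34,0.06,0,0.001,-0.039,0.2]]
[[-0.38,-0.19,0.02,0,0.001,-0.019,0.2],[-0.75,-0.39,0.05,0,0.001,-0.038,0.2]]
[[-0.37,-0.21,0.03,0,0.001,-0.02,0.2],[-0.35,-0.31,0.33,0,0.001,-0.02,0.2],[-0.33,-0.41,0.63,0,0.001,-0.02,0.2],[-0.31,-0.51,0.93,0,0.001,-0.02,0.2],[-0.31,-0.51,0.93,0,0.001,-0.02,0.2],[-0.31,-0.51,0.93,0,0.001,-0.02,0.2]]
rows 10
```

play_rows([
  [[-0.39, -0.17, 0.03, 0, 0, -0.019, 0.2], [-0.77, -0.34, 0.06, 0, 0, -0.039, 0.2]],
])

```text
time: 14.3
position: [0.5886, 0.0887, 0.2697]
tool_rot: [-3.139, 0.074, -0.002]
ft_force: [0.0, 1.7, -0.2]
grip_width: 0.601
grip_force: 0.0
```

play_rows([
  [[-0.38, -0.19, 0.02, 0, 0, -0.019, 0.2], [-0.75, -0.39, 0.05, 0, 0, -0.038, 0.2]],
])

```text
time: 14.5
position: [0.5138, 0.1317, 0.2636]
tool_rot: [-3.141, -0.023, 0.002]
ft_force: [0.5, 0.1, -0.2]
grip_width: 0.599
grip_force: 0.0
```

play_rows([
  [[-0.37, -0.21, 0.03, 0, 0, -0.02, 0.2], [-0.35, -0.31, 0.33, 0, 0, -0.02, 0.2], [-0.33, -0.41, 0.63, 0, 0, -0.02, 0.2], [-0.31, -0.51, 0.93, 0, 0, -0.02, 0.2], [-0.31, -0.51, 0.93, 0, 0, -0.02, 0.2], [-0.31, -0.51, 0.93, 0, 0, -0.02, 0.2]],
])

```text
time: 15.1
position: [0.4837, 0.1813, 0.1711]
tool_rot: [3.141, 0.071, -0.003]
ft_force: [0.6, 0.1, 0.7]
grip_width: 0.6
grip_force: 0.0
```

```bash
python3 - <<'E'
from h import *
st()
w=json.load(open("w.json")); c=w["cases"][0]
im=snap("s5","top"); lidscan(im,w["cases"][1])
a=arc(c,0,1e-9,1,.2)[0]; A=a[:4]; D=(A[0],A[1],A[2]-.001,A[3])
plan([D+(.2,1),D+(-.6,4)])
E
```

```text
t 15.1 grasp [0.4837 0.1813 0.1201] rv [ 3.141e+00  7.100e-02 -3.000e-03] w 52.2 gf 0.0 ft [0.6 0.1 0.7]
[(np.float64(1.6), 22, 19), (np.float64(1.65), 19, 21), (np.float64(1.7), 19, 20), (np.float64(1.75), 23, 21), (np.float64(1.8), 18, 21), (np.float64(1.85), 23, 20), (np.float64(1.9), 6, 8), (np.float64(1.95), 39, 83), (np.float64(2.0), 45, 168), (np.float64(2.05), 6, 24), (np.float64(2.1), 5, 8), (np.float64(2.15), 71, 188), (np.float64(2.2), 166, 167), (np.float64(2.25), 167, 167), (np.float64(2.3), 168, 167)]
[[-0.01,0,0.4,0,0,0,0.2],[-0.02,-0.01,0.79,0,0,0,0.2],[-0.02,-0.01,0.79,0,0,0,0.2],[-0.02,-0.01,0.79,0,0,0,-0.6],[-0.02,-0.01,0.79,0,0,0,-0.6],[-0.02,-0.01,0.79,0,0,0,-0.6],[-0.02,-0.01,0.79,0,0,0,-0.6],[-0.02,-0.01,0.79,0,0,0,-0.6]]
rows 8
```

Case 2 is free (2.1). Now case 1.

play_rows([
  [[-0.01, 0, 0.4, 0, 0, 0, 0.2], [-0.02, -0.01, 0.79, 0, 0, 0, 0.2], [-0.02, -0.01, 0.79, 0, 0, 0, 0.2], [-0.02, -0.01, 0.79, 0, 0, 0, -0.6], [-0.02, -0.01, 0.79, 0, 0, 0, -0.6], [-0.02, -0.01, 0.79, 0, 0, 0, -0.6], [-0.02, -0.01, 0.79, 0, 0, 0, -0.6], [-0.02, -0.01, 0.79, 0, 0, 0, -0.6]],
])

```text
time: 15.95
position: [0.4836, 0.1819, 0.0938]
tool_rot: [3.141, 0.069, 0.005]
ft_force: [0.3, -1.1, 5.8]
grip_width: 0.334
grip_force: 6.0
```

play_rows([
  [[0, 0, 0, 0, 0, 0, -0.6], [0, 0, 0, 0, 0, 0, -0.6], [0.01, 0, -0.13, 0, 0, 0, -0.6], [0.03, 0, -0.27, 0, 0, 0, -0.6], [0.07, 0, -0.4, 0, 0, 0, -0.6], [0.12, 0, -0.52, 0, 0, 0, -0.6], [0.18, 0, -0.64, 0, 0, 0, -0.6], [0.26, 0, -0.75, 0, 0, 0, -0.6]],
])

```text
time: 16.75
position: [0.508, 0.1833, 0.1683]
tool_rot: [3.14, 0.07, -0.003]
ft_force: [-4.9, -0.7, 3.0]
grip_width: 0.332
grip_force: 6.0
```

play_rows([
  [[0.08, 0, -0.11, 0, 0, 0, -0.6], [0.18, 0, -0.2, 0, 0, 0, -0.6], [0.29, 0, -0.29, 0, 0, 0, -0.6], [0.4, 0, -0.36, 0, 0, 0, -0.6], [0.52, 0, -0.42, 0, 0, 0, -0.6], [0.65, 0, -0.47, 0, 0, 0, -0.6], [0.78, 0, -0.51, 0, 0, 0, -0.6], [0.91, 0, -0.53, 0, 0, 0, -0.6]],
])

```text
time: 17.55
position: [0.6014, 0.1869, 0.2216]
tool_rot: [-3.141, -0.068, -0.004]
ft_force: [-0.1, -0.3, 2.2]
grip_width: 0.332
grip_force: 6.0
```

play_rows([
  [[0.14, 0, -0.01, 0, 0, 0, -0.6], [0.27, 0, 0, 0, 0, 0, -0.6], [0.41, 0, 0.02, 0, 0, 0, -0.6], [0.54, 0, 0.05, 0, 0, 0, -0.6], [0.54, 0, 0.05, 0, 0, 0, -0.6], [0.54, 0, 0.05, 0, 0, 0, -0.6]],
])

```text
time: 18.15
position: [0.6545, 0.1892, 0.2161]
tool_rot: [-3.141, -0.068, -0.004]
ft_force: [1.8, -1.8, 4.5]
grip_width: 0.333
grip_force: 6.0
```

play_rows([
  [[0, 0, 0, 0, 0, 0, 0.2], [0, 0, 0, 0, 0, 0, 0.2], [0, 0, 0, 0, 0, 0, 0.2], [0, 0, -0.3, 0, 0, 0, 0.2], [0, 0, -0.6, 0, 0, 0, 0.2]],
])

```text
time: 18.65
position: [0.6519, 0.1897, 0.2743]
tool_rot: [3.14, 0.071, -0.006]
ft_force: [0.8, -0.2, 0.5]
grip_width: 0.589
grip_force: 0.0
```

play_rows([
  [[-0.4, 0, 0, 0, 0, 0, 0.2], [-0.8, 0, -0.2, 0, 0, 0, 0.2], [-1, 0, -0.3, 0, 0, 0, 0.2]],
])

```text
time: 18.95
position: [0.5502, 0.1865, 0.3061]
tool_rot: [3.141, 0.073, -0.001]
ft_force: [0.8, -0.3, -0.2]
grip_width: 0.602
grip_force: 0.0
```

play_rows([
  [[-0.4, 0, 0, 0, 0, 0, 0.2], [-0.8, 0, 0, 0, 0, 0, 0.2], [-1, 0, 0, 0, 0, 0, 0.2], [-1, 0, 0, 0, 0, 0, 0.2]],
])

```text
time: 19.35
position: [0.4506, 0.1814, 0.3053]
tool_rot: [3.139, 0.073, 0.0]
ft_force: [0.2, 0.5, 0.4]
grip_width: 0.603
grip_force: 0.0
```

```bash
python3 - <<'E'
from h import *
st()
w=json.load(open("w.json"))
im=snap("s6","top")
for k in range(4): lidscan(im,w["cases"][k])
cv2.imwrite("pics/s6c.png",cv2.resize(im[170:300,190:420],None,fx=3.4,fy=3.4,interpolation=cv2.INTER_CUBIC))
E
```

```text
t 19.4 grasp [0.4506 0.1814 0.2543] rv [3.139 0.073 0.   ] w 52.5 gf 0.0 ft [0.2 0.5 0.4]
[(np.float64(1.6), 23, 10), (np.float64(1.65), 25, 11), (np.float64(1.7), 22, 5), (np.float64(1.75), 24, 21), (np.float64(1.8), 26, 23), (np.float64(1.85), 22, 25), (np.float64(1.9), 6, 9), (np.float64(1.95), 7, 105), (np.float64(2.0), 123, 180), (np.float64(2.05), 8, 16), (np.float64(2.1), 16, 12), (np.float64(2.15), 144, 163), (np.float64(2.2), 170, 174), (np.float64(2.25), 167, 167), (np.float64(2.3), 171, 159)]
[(np.float64(1.6), 21, 18), (np.float64(1.65), 18, 19), (np.float64(1.7), 21, 21), (np.float64(1.75), 24, 22), (np.float64(1.8), 18, 14), (np.float64(1.85), 22, 10), (np.float64(1.9), 6, 6), (np.float64(1.95), 40, 40), (np.float64(2.0), 47, 170), (np.float64(2.05), 6, 6), (np.float64(2.1), 3, 8), (np.float64(2.15), 15, 199), (np.float64(2.2), 165, 161), (np.float64(2.25), 170, 151), (np.float64(2.3), 163, 160)]
[(np.float64(1.6), 12, 10), (np.float64(1.65), 12, 9), (np.float64(1.7), 22, 8), (np.float64(1.75), 22, 9), (np.float64(1.8), 22, 9), (np.float64(1.85), 10, 5), (np.float64(1.9), 8, 10), (np.float64(1.95), 216, 41), (np.float64(2.0), 224, 185), (np.float64(2.05), 5, 5), (np.float64(2.1), 5, 4), (np.float64(2.15), 13, 121), (np.float64(2.2), 170, 162), (np.float64(2.25), 152, 172), (np.float64(2.3), 159, 172)]
[(np.float64(1.6), 11, 14), (np.float64(1.65), 12, 16), (np.float64(1.7), 15, 14), (np.float64(1.75), 10, 11), (np.float64(1.8), 139, 16), (np.float64(1.85), 17, 6), (np.float64(1.9), 75, 128), (np.float64(1.95), 166, 160), (np.float64(2.0), 165, 158), (np.float64(2.05), 154, 161), (np.float64(2.1), 152, 154), (np.float64(2.15), 155, 157), (np.float64(2.2), 164, 154), (np.float64(2.25), 151, 152), (np.float64(2.3), 161, 157)]
```

View pics/s6c.png

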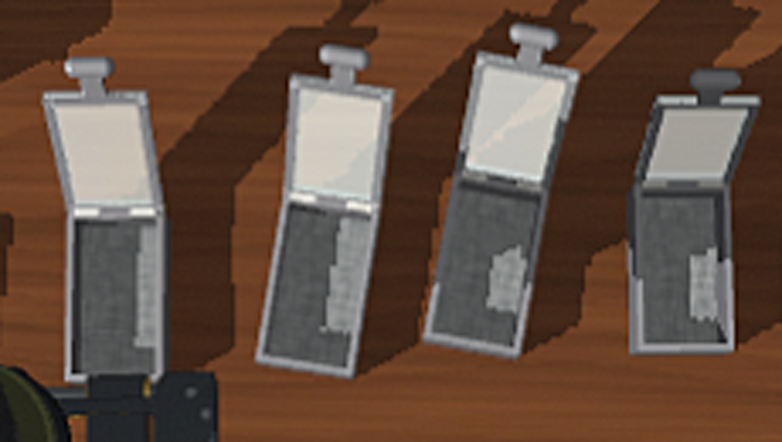

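Cases 1–3 have their lids at the 2.1 stop. Case 4's pull, at (716,80), stays at 1.85. So only case 4 is stiff: close it, then move it to the tray.

```bash
python3 - <<'E'
from h import *
w=json.load(open("w.json"))
ob={1:[(257,362),(353,377)],2:[(425,341),(520,355)],3:[(632,352),(733,351)]}
for k,o in ob.items():
    c=w["cases"][k]; C,S=np.cos(c[2]),np.sin(c[2])
    P=[(c[0]-.054*C-s*.031*S,c[1]-.054*S+s*.031*C,.04) for s in (1,-1)]
    m=onz((np.array(o)+.5)/3.4-.5+[190,170],.04)
    print(k,"shift mm",((m-np.array(P))[:,:2]*1000).round(1).tolist())
c=w["cases"][3]; a=arc(c,1.85,1.85,1,.2)[0]
print(a)
plan([(a[0],a[1],.25,a[3],.2,1),(a[0],a[1],a[2]-.001,a[3],.2,2)])
E
```

```text
1 shift mm [[-1.4, 0.9], [-2.8, 1.5]]
2 shift mm [[-3.0, 1.0], [-2.1, 1.8]]
3 shift mm [[-1.3, 5.3], [-1.3, 2.2]]
(np.float64(0.6794336919948268), np.float64(-0.17639066768312658), np.float64(0.16606155605226605), np.float64(1.8093637518781895), 0.2, 0)
[[0.21,0.37,0.01,0,0,0.001,0.2],[0.42,0.73,0.01,0,0,0.002,0.2]]
[[0.21,0.37,0.01,0,0,0.001,0.2],[0.42,0.74,0.01,0,0,0.001,0.2]]
[[0.22,0.36,0.01,0,0,0.001,0.2],[0.43,0.73,0.01,0.001,-0.001,0.002,0.2]]
[[0.21,0.37,0.01,0,0,0.001,0.2],[0.43,0.73,0.01,0,0,0.002,0.2]]
[[0.21,0.37,0,0,0,0.001,0.2],[0.43,0.73,0.01,0,0,0.002,0.2],[0.43,0.73,0.01,0,0,0.002,0.2],[0.43,0.73,0.43,0,0,0.002,0.2],[0.43,0.73,0.86,0,0,0.002,0.2],[0.43,0.73,0.86,0,0,0.002,0.2],[0.43,0.73,0.86,0,0,0.002,0.2]]
rows 15
```

play_rows([
  [[0.21, 0.37, 0.01, 0, 0, 0, 0.2], [0.42, 0.73, 0.01, 0, 0, 0.002, 0.2]],
])

```text
time: 19.6
position: [0.4997, 0.1096, 0.3043]
tool_rot: [3.141, 0.069, 0.002]
ft_force: [0.6, -0.3, -0.4]
grip_width: 0.6
grip_force: 0.0
```

play_rows([
  [[0.21, 0.37, 0.01, 0, 0, 0, 0.2], [0.42, 0.74, 0.01, 0, 0, 0.002, 0.2]],
])

```text
time: 19.8
position: [0.5453, 0.0356, 0.3026]
tool_rot: [-3.141, -0.059, 0.0]
ft_force: [0.5, 0.0, 0.6]
grip_width: 0.596
grip_force: 0.0
```

play_rows([
  [[0.22, 0.36, 0.01, 0, 0, 0, 0.2], [0.43, 0.73, 0.01, 0, 0, 0.002, 0.2]],
])

```text
time: 20.0
position: [0.5911, -0.0359, 0.3012]
tool_rot: [-3.141, -0.053, 0.001]
ft_force: [0.3, 0.9, 0.5]
grip_width: 0.598
grip_force: 0.0
```

play_rows([
  [[0.21, 0.37, 0.01, 0, 0, 0, 0.2], [0.43, 0.73, 0.01, 0, 0, 0.002, 0.2]],
])

```text
time: 20.2
position: [0.6364, -0.1078, 0.2999]
tool_rot: [-3.141, -0.048, 0.001]
ft_force: [0.4, -0.0, 0.1]
grip_width: 0.601
grip_force: 0.0
```

play_rows([
  [[0.21, 0.37, 0, 0, 0, 0, 0.2], [0.43, 0.73, 0.01, 0, 0, 0.002, 0.2], [0.43, 0.73, 0.01, 0, 0, 0.002, 0.2], [0.43, 0.73, 0.43, 0, 0, 0.002, 0.2], [0.43, 0.73, 0.86, 0, 0, 0.002, 0.2], [0.43, 0.73, 0.86, 0, 0, 0.002, 0.2]],
])

```text
time: 20.8
position: [0.6787, -0.177, 0.2088]
tool_rot: [-3.139, -0.044, 0.012]
ft_force: [0.0, -0.1, -0.8]
grip_width: 0.597
grip_force: 0.8
```

```bash
python3 - <<'E'
from h import *
st()
w=json.load(open("w.json")); c=w["cases"][3]; a=arc(c,1.85,1.85,1,-.6)[0]
plan([a[:3]+(a[3],-.6,6)]+arc(c,1.85,-.02,20,-.6))
E
```

```text
t 20.8 grasp [ 0.6787 -0.177   0.1578] rv [-3.139 -0.044  0.012] w 51.9 gf 0.8 ft [ 0.  -0.1 -0.8]
[[0.01,-0.01,-0.08,-0.001,0.005,-0.002,-0.6],[0.01,-0.01,-0.08,-0.001,0.005,-0.002,-0.6],[0.01,-0.01,-0.08,-0.001,0.005,-0.002,-0.6],[0.01,-0.01,-0.08,-0.001,0.005,-0.002,-0.6],[0.01,-0.01,-0.08,-0.001,0.005,-0.002,-0.6],[0.01,-0.01,-0.08,-0.001,0.005,-0.002,-0.6],[0.01,-0.01,-0.08,-0.001,0.005,-0.002,-0.6],[-0.11,-0.01,-0.11,-0.001,0.005,-0.002,-0.6]]
[[-0.12,0,-0.02,0,0,0,-0.6],[-0.25,0,-0.03,0,0,0,-0.6],[-0.37,0,-0.03,0,0,0,-0.6],[-0.49,0,-0.01,0,0,0,-0.6],[-0.61,0,0.01,0,0,0,-0.6],[-0.73,0,0.05,0,0,0,-0.6],[-0.85,0,0.1,0,0,0,-0.6],[-0.95,0,0.16,0,0,0,-0.6]]
[[-0.11,0,0.06,0,0,0,-0.6],[-0.2,0,0.14,0,0,0,-0.6],[-0.29,0,0.23,0,0,0,-0.6],[-0.37,0,0.32,0,0,0,-0.6],[-0.44,0.01,0.42,0,0,0,-0.6],[-0.5,0.01,0.53,0,0,0,-0.6],[-0.55,0.01,0.64,0,0,0,-0.6],[-0.59,0.01,0.76,0,0,0,-0.6]]
[[-0.03,0,0.12,0,0,0,-0.6],[-0.05,0,0.24,0,0,0,-0.6],[-0.06,0,0.36,0,0,0,-0.6]]
rows 27
```

play_rows([
  [[0, 0, 0, 0, 0, 0, 0.2], [0, 0, 0, 0, 0, 0, 0.2], [0, 0, 0, 0, 0, 0, -0.6], [0, 0, 0, 0, 0, 0, -0.6], [0, 0, 0, 0, 0, 0, -0.6], [0, 0, 0, 0, 0, 0, -0.6], [0, 0, 0, 0, 0, 0, -0.6], [0, 0, 0, 0, 0, 0, -0.6]],
])

```text
time: 21.6
position: [0.6803, -0.1768, 0.2157]
tool_rot: [3.141, 0.045, 0.001]
ft_force: [-1.0, 0.1, 2.5]
grip_width: 0.327
grip_force: 6.0
```

```bash
python3 - <<'E'
from h import *
st()
w=json.load(open("w.json")); c=w["cases"][3]
plan(arc(c,1.85,-.02,20,-.6))
E
```

```text
t 21.6 grasp [ 0.6803 -0.1768  0.1647] rv [3.141e+00 4.500e-02 1.000e-03] w 28.5 gf 6.0 ft [-1.   0.1  2.5]
[[-0.13,0,-0.04,0,0,-0.002,-0.6],[-0.25,0,-0.06,0,0,-0.002,-0.6],[-0.37,0,-0.07,0,0,-0.002,-0.6],[-0.5,0,-0.07,0,0,-0.002,-0.6],[-0.62,0,-0.06,0,0,-0.002,-0.6],[-0.74,0,-0.03,0,0,-0.002,-0.6],[-0.86,0,0.01,0,0,-0.002,-0.6],[-0.97,0,0.06,0,0,-0.002,-0.6]]
[[-0.11,0,0.05,0,0,0,-0.6],[-0.21,0,0.12,0,0,0,-0.6],[-0.31,0,0.2,0,0,0,-0.6],[-0.4,0,0.29,0,0,0,-0.6],[-0.48,0,0.38,0,0,0,-0.6],[-0.55,0,0.48,0,0,0,-0.6],[-0.61,0,0.59,0,0,0,-0.6],[-0.66,0,0.7,0,0,0,-0.6]]
[[-0.04,0,0.12,0,0,0,-0.6],[-0.07,0,0.24,0,0,0,-0.6],[-0.09,0,0.36,0,0,0,-0.6],[-0.09,0,0.48,0,0,0,-0.6]]
rows 20
```

play_rows([
  [[-0.13, 0, -0.04, 0, 0, 0, -0.6], [-0.25, 0, -0.06, 0, 0, 0, -0.6], [-0.37, 0, -0.07, 0, 0, 0, -0.6], [-0.5, 0, -0.07, 0, 0, 0, -0.6], [-0.62, 0, -0.06, 0, 0, 0, -0.6], [-0.74, 0, -0.03, 0, 0, 0, -0.6], [-0.86, 0, 0.01, 0, 0, 0, -0.6], [-0.97, 0, 0.06, 0, 0, 0, -0.6]],
])

```text
time: 22.4
position: [0.5837, -0.1797, 0.2096]
tool_rot: [3.141, 0.045, 0.005]
ft_force: [3.0, 0.7, -0.1]
grip_width: 0.327
grip_force: 10.7
```

play_rows([
  [[-0.11, 0, 0.05, 0, 0, 0, -0.6], [-0.21, 0, 0.12, 0, 0, 0, -0.6], [-0.31, 0, 0.2, 0, 0, 0, -0.6], [-0.4, 0, 0.29, 0, 0, 0, -0.6], [-0.48, 0, 0.38, 0, 0, 0, -0.6], [-0.55, 0, 0.48, 0, 0, 0, -0.6], [-0.61, 0, 0.59, 0, 0, 0, -0.6], [-0.66, 0, 0.7, 0, 0, 0, -0.6]],
])

```text
time: 23.2
position: [0.5166, -0.1816, 0.1383]
tool_rot: [3.141, 0.045, -0.0]
ft_force: [0.3, -0.5, 0.3]
grip_width: 0.202
grip_force: 0.2
```

play_rows([
  [[-0.04, 0, 0.12, 0, 0, 0, -0.6], [-0.07, 0, 0.24, 0, 0, 0, -0.6], [-0.09, 0, 0.36, 0, 0, 0, -0.6], [-0.09, 0, 0.47, 0, 0, 0, -0.6], [-0.09, 0, 0.47, 0, 0, 0, -0.6]],
])

```text
time: 23.7
position: [0.51, -0.1828, 0.1016]
tool_rot: [3.137, 0.044, 0.001]
ft_force: [-22.2, 5.8, 65.3]
grip_width: 0.201
grip_force: 78.3
```

play_rows([
  [[0, 0, 0, 0, 0, 0, 0.2], [0, 0, 0, 0, 0, 0, 0.2], [0, 0, 0, 0, 0, 0, 0.2], [0, 0, 0, 0, 0, 0, 0.2], [0, 0, -0.4, 0, 0, 0, 0.2], [0, 0, -0.8, 0, 0, 0, 0.2]],
])

```text
time: 24.3
position: [0.5061, -0.1814, 0.1714]
tool_rot: [-3.14, -0.045, 0.008]
ft_force: [1.2, -1.0, -3.4]
grip_width: 0.204
grip_force: 64.4
```

play_rows([
  [[-0.4, 0, -0.3, 0, 0, 0, 0.95], [-0.8, 0, -0.3, 0, 0, 0, 0.95], [-0.8, 0, -0.3, 0, 0, 0, 0.95]],
])

```text
time: 24.6
position: [0.4217, -0.1846, 0.2002]
tool_rot: [-3.141, -0.039, 0.014]
ft_force: [-0.6, -0.8, -5.2]
grip_width: 0.206
grip_force: 64.9
```

```bash
python3 - <<'E'
from h import *
st(); snap("s7","top",(360,190,500,340),4)
E
```

```text
t 24.6 grasp [ 0.4217 -0.1846  0.1492] rv [-3.141 -0.039  0.014] w 17.9 gf 64.9 ft [-0.6 -0.8 -5.2]
```

View pics/s7.png

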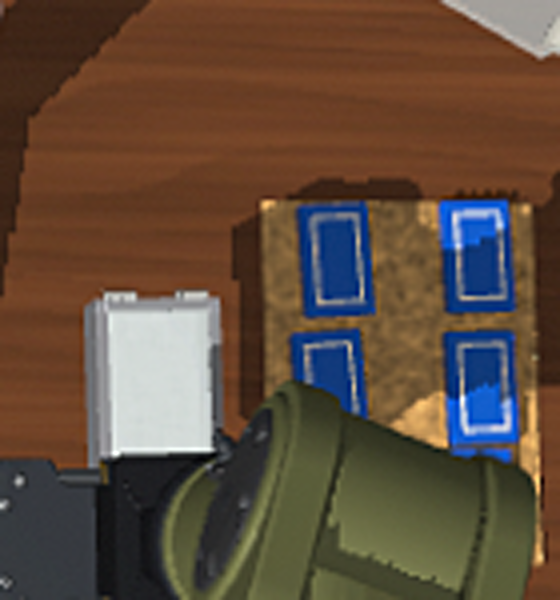

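Something went wrong: the grip slackened mid-close, and the shut fingers then came down on the pull. Case 4 seems to have moved with the gripper. I need the scene view.

```bash
python3 - <<'E'
from h import *
st(); snap("s8","scene",(130,120,330,290),4)
E
```

```text
t 24.6 grasp [ 0.4244 -0.1843  0.1494] rv [-3.141 -0.041  0.008] w 18.1 gf 64.7 ft [ 1.1 -0.  -4.2]
```

View pics/s8.png

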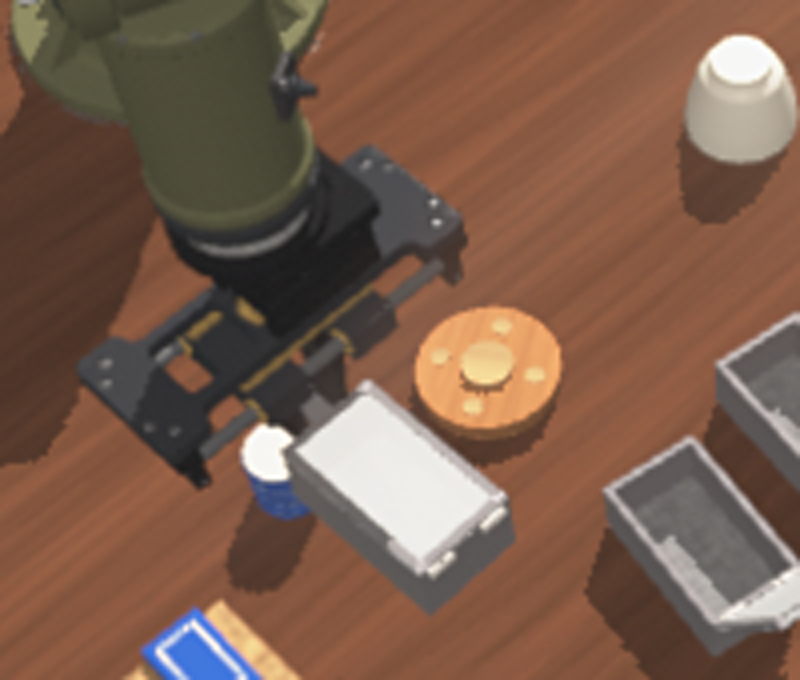

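Case 4 hangs level with its lid shut, with the fingers wedged behind its pull; nothing else is touched. I'll take it back over its old spot, lower it to the table and work the fingers free there.

play_rows([
  [[0.3, 0, 0, 0, 0, 0, -0.6], [0.6, 0, 0, 0, 0, 0, -0.6], [0.9, 0, 0, 0, 0, 0, -0.6], [0.9, 0, 0.2, 0, 0, 0, -0.6], [0.9, 0, 0.4, 0, 0, 0, -0.6], [0.9, 0, 0.6, 0, 0, 0, -0.6], [0.9, 0, 0.8, 0, 0, 0, -0.6], [0.9, 0, 0.8, 0, 0, 0, -0.6]],
], squeeze=6)

```text
time: 25.5
position: [0.5161, -0.1802, 0.1177]
tool_rot: [-3.137, -0.046, 0.012]
ft_force: [-0.9, -0.1, -4.9]
grip_width: 0.208
grip_force: 64.6
```

play_rows([
  [[0, 0, 0.05, 0, 0, 0, -0.6], [0, 0, 0.1, 0, 0, 0, -0.6], [0, 0, 0.13, 0, 0, 0, -0.6], [0, 0, 0.16, 0, 0, 0, -0.6], [0, 0, 0.16, 0, 0, 0, -0.6]],
])

```text
time: 26.0
position: [0.5181, -0.1816, 0.1062]
tool_rot: [3.141, 0.045, -0.0]
ft_force: [-0.0, 0.9, -4.7]
grip_width: 0.203
grip_force: 67.4
```

```bash
python3 - <<'E'
from h import *
st(); snap("s9","scene",(180,180,340,330),4)
E
```

```text
t 26.0 grasp [ 0.5181 -0.1816  0.0552] rv [ 3.141  0.045 -0.   ] w 17.6 gf 67.4 ft [-0.   0.9 -4.7]
```

View pics/s9.png

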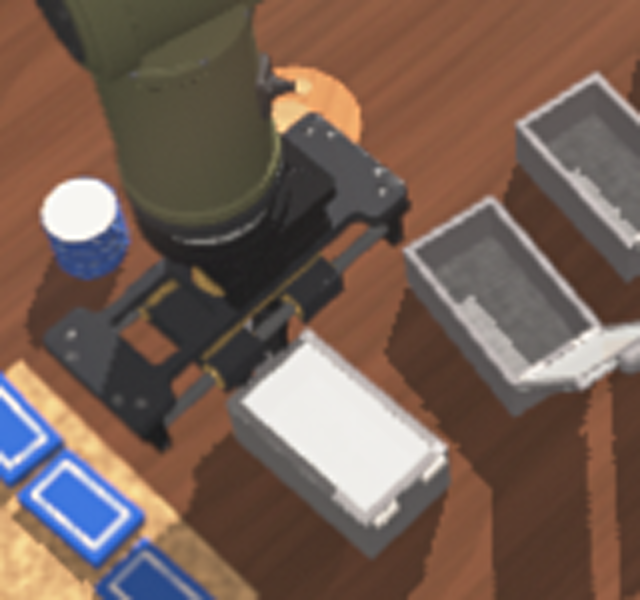

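The case hangs level above its old spot, clear of its neighbours. I'll lower it the last few millimetres.

play_rows([
  [[0, 0, 0.02, 0, 0, 0, -0.6], [0, 0, 0.04, 0, 0, 0, -0.6], [0, 0, 0.06, 0, 0, 0, -0.6], [0, 0, 0.06, 0, 0, 0, -0.6]],
])

```text
time: 26.45
position: [0.5191, -0.1823, 0.1039]
tool_rot: [3.139, 0.044, 0.002]
ft_force: [-8.1, 0.9, 17.3]
grip_width: 0.203
grip_force: 70.8
```

play_rows([
  [[0, 0, 0, 0, 0, 0, 0.2], [0, 0, 0, 0, 0, 0, 0.2], [0, 0, 0, 0, 0, 0, 0.2], [0, 0, 0, 0, 0, 0, 0.2], [0, 0, 0, 0, 0, 0, 0.2], [0, 0, 0, 0, 0, 0, 0.2]],
], squeeze=60)

```text
time: 27.05
position: [0.5187, -0.1893, 0.1056]
tool_rot: [3.13, 0.038, 0.004]
ft_force: [-9.2, -10.9, 23.1]
grip_width: 0.579
grip_force: 40.7
```

play_rows([
  [[0, 0, -0.03, 0, 0, 0, 0.3], [0, 0, -0.03, 0, 0, 0, 0.3], [0, 0, -0.03, 0, 0, 0, 0.3], [0, 0, -0.03, 0, 0, 0, 0.3]],
], squeeze=20)

```text
time: 27.45
position: [0.5191, -0.183, 0.1045]
tool_rot: [3.139, 0.044, 0.004]
ft_force: [-1.3, -3.6, 7.0]
grip_width: 0.651
grip_force: 36.5
```

```bash
python3 - <<'E'
from h import *
st(); snap("s10","scene",(210,210,310,310),6)
E
```

```text
t 27.4 grasp [ 0.5191 -0.183   0.0535] rv [3.139 0.044 0.004] w 56.7 gf 36.5 ft [-1.3 -3.6  7. ]
```

View pics/s10.png

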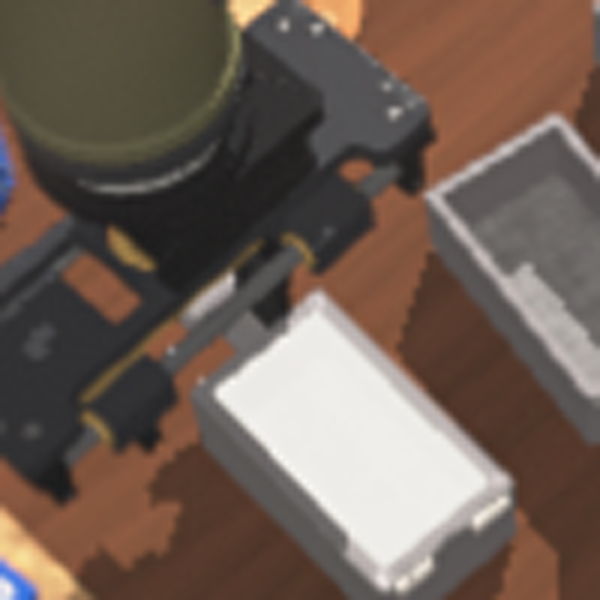

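The fingers are open around the pull now, with the bar visible at (210,300); the case stands on the table with its lid shut. I'll back off gently, then raise.

play_rows([
  [[-0.03, 0, 0, 0, 0, 0, 0.4], [-0.06, 0, 0, 0, 0, 0, 0.4], [-0.08, 0, 0, 0, 0, 0, 0.4], [-0.08, 0, 0, 0, 0, 0, 0.4]],
])

```text
time: 27.9
position: [0.5117, -0.1812, 0.1042]
tool_rot: [3.141, 0.046, 0.006]
ft_force: [4.6, -1.8, 5.2]
grip_width: 0.698
grip_force: 35.7
```

play_rows([
  [[0, 0, -0.05, 0, 0, 0, 0.4], [0, 0, -0.1, 0, 0, 0, 0.4], [0, 0, -0.15, 0, 0, 0, 0.4]],
])

```text
time: 28.2
position: [0.5081, -0.1809, 0.1169]
tool_rot: [-3.139, -0.046, 0.008]
ft_force: [-0.1, 0.2, -3.9]
grip_width: 0.705
grip_force: 37.1
```

The wrist still carries 4 N, so one finger is still jammed between the bar and the case. I'll triangulate the lid's white panel from both cameras to find how the case hangs.

```bash
cat >> h.py <<'E'
def quad(im,n,X,rad=45):
    """corners of the bright lid panel of a shut case near world X"""
    u=proj(X,n)[0]; hsv=cv2.cvtColor(im,cv2.COLOR_BGR2HSV)
    m=cv2.inRange(hsv,(0,0,195),(180,30,255)); best=None
    for c in cv2.findContours(m,cv2.RETR_EXTERNAL,cv2.CHAIN_APPROX_NONE)[0]:
        if cv2.contourArea(c)>250 and np.linalg.norm(c.reshape(-1,2).mean(0)-u)<rad and (best is None or cv2.contourArea(c)>cv2.contourArea(best)): best=c
    h=cv2.convexHull(best)
    for e in np.arange(.02,.2,.005):
        q=cv2.approxPolyDP(h,e*cv2.arcLength(h,True),True).reshape(-1,2).astype(float)
        if len(q)==4: return q
def lid3d(X):
    Q=[];M=[]
    for n in ("top","scene"):
        im=snap("q_"+n,n); q=quad(im,n,X); K,d,R,t=cam(n); Q.append(q); M.append((K,d,np.c_[R,t]))
    # match corners by rough plane positions
    W=[onz(q,X[2],n) for q,n in zip(Q,("top","scene"))]
    W=[w-w.mean(0) for w in W]
    idx=[int(np.argmin(np.linalg.norm(W[1]-w,axis=1))) for w in W[0]]
    a=cv2.undistortPoints(Q[0].reshape(-1,1,2),*M[0][:2]).reshape(-1,2).T; b=cv2.undistortPoints(Q[1][idx].reshape(-1,1,2),*M[1][:2]).reshape(-1,2).T
    T=cv2.triangulatePoints(M[0][2],M[1][2],a,b); return (T[:3]/T[3]).T,idx
E
python3 - <<'E'
from h import *
st(); T,i=lid3d([.59,-.17,.06]); print(i,(T*1000).round(0).tolist())
E
```

```text
t 28.2 grasp [ 0.5081 -0.1809  0.0659] rv [-3.139 -0.046  0.008] w 61.3 gf 37.1 ft [-0.1  0.2 -3.9]
[3, 0, 1, 2] [[555.0, -185.0, 93.0], [548.0, -141.0, 90.0], [616.0, -139.0, 43.0], [617.0, -185.0, 39.0]]
```

```bash
python3 - <<'E'
import cv2
a=cv2.imread("pics/q_scene.png")[215:315,205:305]; b=cv2.imread("pics/q_top.png")[210:310,350:450]
cv2.imwrite("pics/s11.png",cv2.resize(cv2.hconcat([a,b]),None,fx=4,fy=4,interpolation=cv2.INTER_CUBIC))
E
```

```text
(no output)
```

View pics/s11.png

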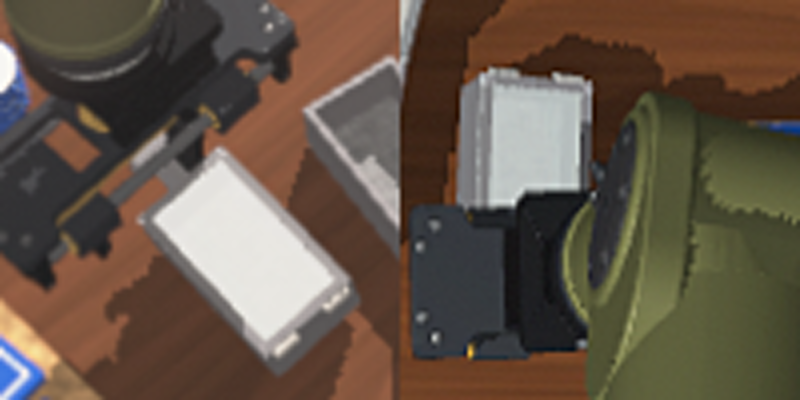

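The scene crop shows the front of the case slightly lifted, with only the +y finger left in the notch beside the tongue at (180,150). I'll press it down while sliding sideways (+y): the downward sliding force pins the case to the table, so the finger can slip past the end of the bar.

play_rows([
  [[0, 0, 0.08, 0, 0, 0, 0.4], [0, 0, 0.14, 0, 0, 0, 0.4], [0, -0.01, 0.18, 0, 0, 0, 0.4], [0, -0.02, 0.21, 0, 0, 0, 0.4], [0, -0.03, 0.24, 0, 0, 0, 0.4]],
])

```text
time: 28.8
position: [0.5102, -0.1802, 0.1019]
tool_rot: [3.138, 0.046, -0.005]
ft_force: [-26.5, 1.5, 71.0]
grip_width: 0.699
grip_force: 41.5
```

play_rows([
  [[0, -0.01, 0.03, 0, 0, 0, 0.4], [0, -0.02, 0.06, 0, 0, 0, 0.4], [0, -0.04, 0.09, 0, 0, 0, 0.4], [0, -0.06, 0.12, 0, 0, 0, 0.4], [0, -0.08, 0.14, 0, 0, 0, 0.4]],
])

```text
time: 29.3
position: [0.5098, -0.1716, 0.0807]
tool_rot: [3.14, 0.043, 0.001]
ft_force: [-1.0, -0.5, 0.9]
grip_width: 0.699
grip_force: 0.5
```

It's free, with forces at zero. Raise and check.

play_rows([
  [[0, -0.03, 0, 0, 0, 0, 0.4], [0, -0.03, -0.1, 0, 0, 0, 0.4], [0, -0.03, -0.25, 0, 0, 0, 0.4], [0, -0.03, -0.4, 0, 0, 0, 0.4]],
], squeeze=10)

```text
time: 29.7
position: [0.5103, -0.1678, 0.1217]
tool_rot: [3.141, 0.045, 0.001]
ft_force: [-0.1, -0.1, 0.8]
grip_width: 0.698
grip_force: 0.0
```

play_rows([
  [[0, 0, -0.4, 0, 0, 0, 0.4], [0, 0, -0.8, 0, 0, 0, 0.4], [-0.3, 0, -1, 0, 0, 0, 0.4], [-0.6, 0, -1, 0, 0, 0, 0.4], [-0.6, 0, -1, 0, 0, 0, 0.4]],
])

```text
time: 30.2
position: [0.4475, -0.1704, 0.2224]
tool_rot: [3.138, 0.041, 0.001]
ft_force: [-1.0, -0.9, 0.1]
grip_width: 0.7
grip_force: 0.0
```

```bash
python3 - <<'E'
from h import *
st(); T,i=lid3d([.59,-.16,.045]); print(i,(T*1000).round(0).tolist())
im=cv2.imread("pics/q_top.png"); print(plaques(im))
w=json.load(open("w.json"))
for k in range(3): 
    print(k,[[t,a,b] for t,a,b in []]); lidscan(im,w["cases"][k])
for k in range(4): q=quad(cv2.imread("pics/top0.png"),"top",w["cases"][k][:2]+[.045],12); print((onz(q,.045)[:,:2]-w["cases"][k][:2]).round(4).tolist())
a=cv2.imread("pics/q_scene.png")[180:330,190:350]; b=im[200:350,350:510]
cv2.imwrite("pics/s12.png",cv2.resize(cv2.hconcat([a,b]),None,fx=2.5,fy=2.5,interpolation=cv2.INTER_CUBIC))
E
```

```text
t 30.2 grasp [ 0.4475 -0.1704  0.1714] rv [3.138e+00 4.100e-02 1.000e-03] w 60.9 gf 0.0 ft [-1.  -0.9  0.1]
[0, 1, 2, 3] [[623.0, -135.0, 42.0], [619.0, -188.0, 31.0], [524.0, -184.0, 48.0], [528.0, -133.0, 53.0]]
[(426, -399, -0.5, 38, 9), (517, -388, 89.2, 19, 18), (514, -387, -0.8, 43, 40), (575, -306, 1.1, 43, 21), (579, -388, 3.0, 43, 20), (575, -304, 4.0, 63, 40), (579, -386, 1.2, 62, 38)]
0 []
[(np.float64(1.6), 23, 10), (np.float64(1.65), 26, 9), (np.float64(1.7), 22, 4), (np.float64(1.75), 25, 22), (np.float64(1.8), 27, 24), (np.float64(1.85), 20, 24), (np.float64(1.9), 6, 9), (np.float64(1.95), 9, 119), (np.float64(2.0), 121, 185), (np.float64(2.05), 6, 16), (np.float64(2.1), 16, 11), (np.float64(2.15), 143, 160), (np.float64(2.2), 168, 164), (np.float64(2.25), 169, 163), (np.float64(2.3), 171, 164)]
1 []
[(np.float64(1.6), 20, 19), (np.float64(1.65), 19, 20), (np.float64(1.7), 21, 20), (np.float64(1.75), 23, 22), (np.float64(1.8), 20, 13), (np.float64(1.85), 23, 9), (np.float64(1.9), 6, 6), (np.float64(1.95), 38, 41), (np.float64(2.0), 46, 162), (np.float64(2.05), 6, 6), (
[... 162 characters left out ...]
6), 11, 8), (np.float64(1.65), 20, 8), (np.float64(1.7), 21, 8), (np.float64(1.75), 20, 10), (np.float64(1.8), 22, 10), (np.float64(1.85), 11, 8), (np.float64(1.9), 8, 10), (np.float64(1.95), 219, 39), (np.float64(2.0), 215, 187), (np.float64(2.05), 6, 10), (np.float64(2.1), 5, 6), (np.float64(2.15), 14, 127), (np.float64(2.2), 164, 167), (np.float64(2.25), 157, 172), (np.float64(2.3), 161, 172)]
[[-0.0459, -0.025], [-0.0471, 0.0225], [0.044, 0.0243], [0.0472, -0.0191]]
[[0.0485, 0.017], [0.0408, -0.0287], [-0.0484, -0.018], [-0.043, 0.0294]]
[[0.048, 0.0166], [0.0425, -0.0292], [-0.0494, -0.0153], [-0.0418, 0.0301]]
[[0.0457, -0.0203], [-0.0442, -0.0246], [-0.0473, 0.0213], [0.0445, 0.026]]
```

```bash
cat >> h.py <<'E'
def casepose(q,z=.045):
    w=onz(q,z)[:,:2]; (cx,cy),(a,b),g=cv2.minAreaRect(np.float32(w*1000))
    if a<b: g-=90
    g=(g+90)%180-90
    return w.mean(0),g,(a,b)
E
python3 - <<'E'
from h import *
w=json.load(open("w.json"))
t0=cv2.imread("pics/top0.png"); 
print("ref",casepose(quad(t0,"top",w["cases"][3][:2]+[.045],12)),np.degrees(w["cases"][3][2]),w["cases"][3])
q=quad(cv2.imread("pics/q_top.png"),"top",[.58,-.16,.045]); print(q.tolist()); c,g,s=casepose(q); print(c,g,s)
w["cases"][3]=[float(c[0]),float(c[1]),float(np.radians(g))]; json.dump(w,open("w.json","w"))
p=(c[0]-.045*np.cos(np.radians(g)),c[1]-.045*np.sin(np.radians(g)))
plan([p+(.12,g,-1,3),p+(.075,g,-1,1)])
print(proj([*p,.045]))
E
```

```text
ref (array([ 0.58591529, -0.17872454]), 2.9816625118255615, (91.9466781616211, 46.30496597290039)) 1.8093637518781895 [0.5862184528383446, -0.17933532371999567, 0.03157935483651214]
[[372.0, 231.0], [394.0, 233.0], [393.0, 275.0], [370.0, 273.0]]
[ 0.57398392 -0.15851648] -2.3166885375976562 (50.13496017456055, 93.13263702392578)
[[0.26,-0.04,0.17,0,-0.001,0.014,-1],[0.53,-0.07,0.34,0.001,-0.001,0.029,-1],[0.79,-0.11,0.51,0.001,-0.002,0.043,-1],[0.79,-0.11,0.51,0.001,-0.002,0.043,-1],[0.79,-0.11,0.51,0.001,-0.002,0.043,-1],[0.79,-0.11,0.51,0.001,-0.002,0.043,-1],[0.79,-0.11,0.96,0.001,-0.002,0.043,-1],[0.79,-0.11,0.96,0.001,-0.002,0.043,-1]]
rows 8
[[381.34169389 273.56775447]]
```

play_rows([
  [[0.26, -0.04, 0.17, 0, 0, 0.014, -1], [0.53, -0.07, 0.34, 0, 0, 0.029, -1], [0.79, -0.11, 0.51, 0, 0, 0.043, -1], [0.79, -0.11, 0.51, 0, 0, 0.043, -1], [0.79, -0.11, 0.51, 0, 0, 0.043, -1], [0.79, -0.11, 0.51, 0, 0, 0.043, -1], [0.79, -0.11, 0.51, 0, 0, 0.043, -1], [0.79, -0.11, 0.51, 0, 0, 0.043, -1]],
])

```text
time: 31.1
position: [0.5283, -0.1567, 0.1701]
tool_rot: [3.14, -0.063, 0.002]
ft_force: [-0.2, 0.3, 0.5]
grip_width: 0.058
grip_force: 0.0
```

play_rows([
  [[0, 0, 0, 0, 0, 0, -1], [0, 0, 0.2, 0, 0, 0, -1], [0, 0, 0.4, 0, 0, 0, -1], [0, 0, 0.4, 0, 0, 0, -1], [0, 0, 0.43, 0, 0, 0, -1], [0, 0, 0.46, 0, 0, 0, -1], [0, 0, 0.46, 0, 0, 0, -1]],
])

```text
time: 31.8
position: [0.5287, -0.1563, 0.1238]
tool_rot: [3.141, -0.061, 0.001]
ft_force: [-0.4, 0.1, 0.9]
grip_width: 0.004
grip_force: 0.0
```

play_rows([
  [[0, 0, 0.03, 0, 0, 0, -1], [0, 0, 0.06, 0, 0, 0, -1], [0, 0, 0.06, 0, 0, 0, -1]],
])

```text
time: 32.1
position: [0.5282, -0.1562, 0.1169]
tool_rot: [-3.141, 0.061, 0.001]
ft_force: [-0.5, 0.4, -0.0]
grip_width: 0.005
grip_force: 0.0
```

play_rows([
  [[0, 0, 0.03, 0, 0, 0, -1], [0, 0, 0.06, 0, 0, 0, -1], [0, 0, 0.06, 0, 0, 0, -1]],
])

```text
time: 32.4
position: [0.5288, -0.1563, 0.1145]
tool_rot: [3.14, -0.061, -0.0]
ft_force: [-8.0, 2.2, 21.8]
grip_width: 0.005
grip_force: 10.8
```

Contact came at the lid-top height (45 mm), so the lid is fully shut. Now I'll grip case 4 across its width.

play_rows([
  [[0, 0, -0.3, 0, 0, 0, 0.93], [0, 0, -0.6, 0, 0, 0, 0.93], [0, 0, -0.6, 0, 0, 0, 0.93], [0, 0, -0.6, 0, 0, 0, 0.93], [0, 0, -0.6, 0, 0, 0, 0.93], [0, 0, -0.6, 0, 0, 0, 0.93]],
])

```text
time: 33.0
position: [0.5276, -0.1561, 0.1698]
tool_rot: [-3.14, 0.061, 0.004]
ft_force: [1.0, 0.3, -0.3]
grip_width: 0.466
grip_force: 0.0
```

```bash
python3 - <<'E'
from h import *
st(); w=json.load(open("w.json")); c=w["cases"][3]; g=np.degrees(c[2])
p=(c[0]-.008*np.cos(c[2]),c[1]-.008*np.sin(c[2]))
plan([p+(.115,g,.93,6),p+(.032,g,.93,2),p+(.032,g,-.2,5)])
E
```

```text
t 33.0 grasp [ 0.5276 -0.1561  0.1188] rv [-3.14   0.061  0.004] w 40.5 gf 0.0 ft [ 1.   0.3 -0.3]
[[0.38,0.01,0.04,0,0.002,0.001,0.93],[0.38,0.01,0.04,0,0.002,0.001,0.93],[0.38,0.01,0.04,0,0.002,0.001,0.93],[0.38,0.01,0.04,0,0.002,0.001,0.93],[0.38,0.01,0.04,0,0.002,0.001,0.93],[0.38,0.01,0.04,0,0.002,0.001,0.93],[0.38,0.01,0.04,0,0.002,0.001,0.93],[0.39,0.01,0.45,0,0.002,0.001,0.93]]
[[0,0,0.42,0,0,0,0.93],[0,0,0.42,0,0,0,0.93],[0,0,0.42,0,0,0,0.93],[0,0,0.42,0,0,0,-0.2],[0,0,0.42,0,0,0,-0.2],[0,0,0.42,0,0,0,-0.2],[0,0,0.42,0,0,0,-0.2],[0,0,0.42,0,0,0,-0.2]]
[[0,0,0,0,0,0,-0.2]]
rows 17
```

play_rows([
  [[0.38, 0.01, 0.04, 0, 0, 0, 0.93], [0.38, 0.01, 0.04, 0, 0, 0, 0.93], [0.38, 0.01, 0.04, 0, 0, 0, 0.93], [0.38, 0.01, 0.04, 0, 0, 0, 0.93], [0.38, 0.01, 0.04, 0, 0, 0, 0.93], [0.38, 0.01, 0.04, 0, 0, 0, 0.93], [0.38, 0.01, 0.04, 0, 0, 0, 0.93]],
], squeeze=25)

```text
time: 33.7
position: [0.5661, -0.1589, 0.1675]
tool_rot: [3.14, -0.062, 0.0]
ft_force: [-0.1, 0.2, 0.2]
grip_width: 0.957
grip_force: 0.0
```

play_rows([
  [[0, 0, 0.3, 0, 0, 0, 0.93], [0, 0, 0.5, 0, 0, 0, 0.93], [0, 0, 0.7, 0, 0, 0, 0.93], [0, 0, 0.83, 0, 0, 0, 0.93], [0, 0, 0.83, 0, 0, 0, 0.93]],
])

```text
time: 34.2
position: [0.565, -0.1585, 0.0825]
tool_rot: [-3.14, 0.061, 0.005]
ft_force: [-1.2, 0.4, -0.3]
grip_width: 0.967
grip_force: 0.0
```

play_rows([
  [[0, 0, 0, 0, 0, 0, -0.2], [0, 0, 0, 0, 0, 0, -0.2], [0, 0, 0, 0, 0, 0, -0.2], [0, 0, 0, 0, 0, 0, -0.2], [0, 0, 0, 0, 0, 0, -0.2], [0, 0, 0, 0, 0, 0, -0.2]],
])

```text
time: 34.8
position: [0.5669, -0.1595, 0.0853]
tool_rot: [3.14, -0.062, 0.002]
ft_force: [-0.2, -1.3, 4.9]
grip_width: 0.71
grip_force: 25.0
```

```bash
python3 - <<'E'
from h import *
st()
w=json.load(open("w.json")); t=w["tray"]; g=np.degrees(t[2])
s=ctrl.get_state()["position"]
p=(t[0]+.002*np.cos(t[2]),t[1]+.002*np.sin(t[2]))
print(p)
plan([(s[0],s[1],.08,-2.3,-.2,1),(s[0],s[1],.235,-2.3,-.2,0),p+(.235,g,-.2,2)],step=.035)
E
```

```text
t 34.8 grasp [ 0.5669 -0.1595  0.0343] rv [ 3.14e+00 -6.20e-02  2.00e-03] w 61.8 gf 25.0 ft [-0.2 -1.3  4.9]
(np.float64(0.5048747270162187), np.float64(0.3515417286534176))
[[0,0,-0.23,0,0,0,-0.2],[0,0,-0.46,0.001,-0.001,0,-0.2],[0,0,-0.46,0.001,-0.001,0,-0.2],[0,0,-0.77,0.001,-0.001,0,-0.2]]
[[0,0,-0.31,0,0,0,-0.2],[0,0,-0.62,0,0,0,-0.2],[0,0,-0.93,0,0,0,-0.2]]
[[0,0,-0.31,0,0,0,-0.2],[-0.05,-0.34,-0.31,0,0,0.002,-0.2],[-0.11,-0.68,-0.31,0,0,0.004,-0.2]]
[[-0.06,-0.34,0,0,0,0.002,-0.2],[-0.11,-0.67,0,0,0,0.004,-0.2]]
[[-0.06,-0.34,0,0,0,0.002,-0.2],[-0.12,-0.68,0,0,0,0.004,-0.2]]
[[-0.06,-0.34,0,0,0,0.001,-0.2],[-0.12,-0.68,0,0,0,0.003,-0.2]]
[[-0.06,-0.33,0,0,0,0.002,-0.2],[-0.13,-0.67,0,0,0,0.004,-0.2]]
[[-0.06,-0.34,0,0,0,0.002,-0.2],[-0.13,-0.67,0,0,0,0.004,-0.2]]
[[-0.06,-0.34,0,0,0,0.001,-0.2],[-0.13,-0.68,0,0,0,0.003,-0.2]]
[[-0.07,-0.33,0,0,0,0.002,-0.2],[-0.07,-0.33,0,0,0,0.002,-0.2],[-0.07,-0.33,0,0,0,0.002,-0.2]]
rows 25
```

play_rows([
  [[0, 0, -0.25, 0, 0, 0, -0.2], [0, 0, -0.5, 0, 0, 0, -0.2], [0, 0, -0.75, 0, 0, 0, -0.2], [0, 0, -1, 0, 0, 0, -0.2]],
])

```text
time: 35.2
position: [0.5653, -0.158, 0.1836]
tool_rot: [-3.14, 0.061, 0.004]
ft_force: [0.2, -0.1, -3.6]
grip_width: 0.712
grip_force: 25.0
```

play_rows([
  [[0, 0, -0.3, 0, 0, 0, -0.2], [0, 0, -0.6, 0, 0, 0, -0.2], [0, 0, -0.9, 0, 0, 0, -0.2], [0, 0, -1, 0, 0, 0, -0.2], [0, 0, -1, 0, 0, 0, -0.2]],
])

```text
time: 35.7
position: [0.5667, -0.1585, 0.2847]
tool_rot: [3.141, -0.061, 0.002]
ft_force: [0.6, 0.5, -4.3]
grip_width: 0.713
grip_force: 25.0
```

play_rows([
  [[-0.06, -0.34, 0, 0, 0, 0.002, -0.2], [-0.12, -0.68, 0, 0, 0, 0.004, -0.2], [-0.18, -1, 0, 0, 0, 0.005, -0.2]],
])

```text
time: 36.0
position: [0.5508, -0.0566, 0.2811]
tool_rot: [-3.139, 0.074, 0.007]
ft_force: [1.1, 0.1, -3.7]
grip_width: 0.714
grip_force: 25.0
```

play_rows([
  [[-0.06, -0.34, 0, 0, 0, 0.002, -0.2], [-0.12, -0.68, 0, 0, 0, 0.004, -0.2], [-0.18, -1, 0, 0, 0, 0.005, -0.2]],
])

```text
time: 36.3
position: [0.5374, 0.0442, 0.2813]
tool_rot: [-3.14, 0.086, 0.007]
ft_force: [0.0, -0.0, -4.1]
grip_width: 0.71
grip_force: 25.0
```

play_rows([
  [[-0.06, -0.34, 0, 0, 0, 0.002, -0.2], [-0.12, -0.68, 0, 0, 0, 0.004, -0.2], [-0.18, -1, 0, 0, 0, 0.005, -0.2]],
])

```text
time: 36.6
position: [0.5249, 0.1447, 0.2814]
tool_rot: [3.14, -0.098, -0.007]
ft_force: [0.9, 0.4, -3.8]
grip_width: 0.709
grip_force: 25.0
```

play_rows([
  [[-0.06, -0.34, 0, 0, 0, 0.002, -0.2], [-0.12, -0.68, 0, 0, 0, 0.004, -0.2], [-0.18, -1, 0, 0, 0, 0.005, -0.2]],
])

```text
time: 36.9
position: [0.5133, 0.2454, 0.2813]
tool_rot: [3.138, -0.11, -0.007]
ft_force: [0.9, -0.2, -3.9]
grip_width: 0.711
grip_force: 25.0
```

play_rows([
  [[-0.06, -0.34, 0, 0, 0, 0.002, -0.2], [-0.12, -0.68, 0, 0, 0, 0.004, -0.2], [-0.18, -1, 0, 0, 0, 0.005, -0.2], [-0.18, -1, 0, 0, 0, 0.005, -0.2], [-0.18, -1, 0, 0, 0, 0.005, -0.2]],
])

```text
time: 37.4
position: [0.5024, 0.3459, 0.2813]
tool_rot: [3.137, -0.119, -0.007]
ft_force: [0.0, -0.6, -3.9]
grip_width: 0.707
grip_force: 25.0
```

```bash
python3 - <<'E'
from h import *
st()
w=json.load(open("w.json")); t=w["tray"]; g=np.degrees(t[2])
im=snap("s13","top"); 
for k in range(3): pass
p=(t[0]+.002*np.cos(t[2]),t[1]+.002*np.sin(t[2]))
plan([p+(.15,g,-.2,1),p+(.042,g,-.2,2)],step=.03)
E
```

```text
t 37.4 grasp [0.5024 0.3459 0.2303] rv [ 3.137 -0.119 -0.007] w 61.6 gf 25.0 ft [ 0.  -0.6 -3.9]
[[0,-0.02,0.27,0.001,0.001,0.001,-0.2],[0.01,-0.05,0.54,0.001,0.001,0.002,-0.2],[0.01,-0.07,0.81,0.002,0.002,0.004,-0.2],[0.01,-0.07,0.81,0.002,0.002,0.004,-0.2]]
[[0,0,0.27,0,0,0,-0.2],[0,0,0.54,0,0,0,-0.2],[0,0,0.81,0,0,0,-0.2]]
[[0,0,0.27,0,0,0,-0.2],[0,0,0.27,0,0,0,-0.2],[0,0,0.27,0,0,0,-0.2]]
rows 10
```

play_rows([
  [[0, -0.02, 0.27, 0, 0, 0, -0.2], [0.01, -0.05, 0.54, 0, 0, 0.002, -0.2], [0.01, -0.07, 0.81, 0.002, 0.002, 0.004, -0.2], [0.01, -0.07, 0.81, 0.002, 0.002, 0.004, -0.2]],
])

```text
time: 37.85
position: [0.5039, 0.3486, 0.198]
tool_rot: [3.135, -0.136, -0.007]
ft_force: [-1.8, -0.9, -4.3]
grip_width: 0.709
grip_force: 25.0
```

play_rows([
  [[0, 0, 0.27, 0, 0, 0, -0.2], [0, 0, 0.54, 0, 0, 0, -0.2], [0, 0, 0.81, 0, 0, 0, -0.2], [0, 0, 0.81, 0, 0, 0, -0.2]],
])

```text
time: 38.25
position: [0.5046, 0.3495, 0.1191]
tool_rot: [3.137, -0.136, -0.003]
ft_force: [-0.9, -1.0, -4.0]
grip_width: 0.709
grip_force: 25.0
```

play_rows([
  [[0, 0, 0.13, 0, 0, 0, -0.2], [0, 0, 0.23, 0, 0, 0, -0.2], [0, 0, 0.26, 0, 0, 0, -0.2], [0, 0, 0.29, 0, 0, 0, -0.2], [0, 0, 0.29, 0, 0, 0, -0.2]],
])

```text
time: 38.75
position: [0.5059, 0.3527, 0.0933]
tool_rot: [-3.136, 0.133, -0.005]
ft_force: [0.1, 0.1, -4.2]
grip_width: 0.712
grip_force: 25.0
```

```bash
python3 - <<'E'
from h import *
st()
E
```

```text
t 38.8 grasp [0.5059 0.3527 0.0423] rv [-3.136  0.133 -0.005] w 61.9 gf 25.0 ft [ 0.1  0.1 -4.2]
```

play_rows([
  [[0, 0, 0.02, 0, 0, 0, -0.2], [0, 0, 0.035, 0, 0, 0, -0.2], [0, 0, 0.035, 0, 0, 0, -0.2], [0, 0, 0.035, 0, 0, 0, 0.65], [0, 0, 0.035, 0, 0, 0, 0.65], [0, 0, 0.035, 0, 0, 0, 0.65], [0, 0, -0.2, 0, 0, 0, 0.65], [0, 0, -0.6, 0, 0, 0, 0.65]],
])

```text
time: 39.55
position: [0.5042, 0.3511, 0.1511]
tool_rot: [3.139, -0.133, -0.003]
ft_force: [1.3, 0.3, 0.1]
grip_width: 0.824
grip_force: 0.0
```

play_rows([
  [[0, 0, -0.4, 0, 0, 0, 0.3], [0, 0, -0.8, 0, 0, 0, 0.3], [0, 0, -1, 0, 0, 0, 0.3]],
])

```text
time: 39.85
position: [0.5062, 0.3534, 0.2576]
tool_rot: [-3.133, 0.132, -0.013]
ft_force: [0.7, -0.0, -0.1]
grip_width: 0.676
grip_force: 0.0
```

play_rows([
  [[0, 0.4, -0.2, 0, 0, 0, 0.3], [0, 0.8, -0.3, 0, 0, 0, 0.3], [0, 1, -0.3, 0, 0, 0, 0.3]],
])

```text
time: 40.15
position: [0.4978, 0.2496, 0.2848]
tool_rot: [-3.137, 0.138, -0.011]
ft_force: [0.8, -1.2, -0.6]
grip_width: 0.654
grip_force: 0.0
```

play_rows([
  [[-0.1, 0.4, 0, 0, 0, 0, 0.3], [-0.2, 0.8, 0, 0, 0, 0, 0.3], [-0.3, 1, 0, 0, 0, 0, 0.3]],
])

```text
time: 40.45
position: [0.458, 0.1517, 0.2825]
tool_rot: [-3.137, 0.139, -0.006]
ft_force: [-0.4, -0.3, 0.2]
grip_width: 0.651
grip_force: 0.0
```

play_rows([
  [[-0.1, 0.4, 0, 0, 0, -0.02, 0.3], [-0.2, 0.8, 0, 0, 0, -0.04, 0.3], [-0.2, 1, 0, 0, 0, -0.054, 0.3], [-0.2, 1, 0, 0, 0, -0.054, 0.3], [-0.2, 1, 0, 0, 0, -0.054, 0.3]],
])

```text
time: 40.95
position: [0.4301, 0.0579, 0.2824]
tool_rot: [-3.138, 0.001, -0.007]
ft_force: [-0.1, -0.4, -0.7]
grip_width: 0.652
grip_force: 0.0
```

```bash
python3 - <<'E'
from h import *
st(); im=snap("s14","top"); w=json.load(open("w.json"))
print(plaques(im))
for k in range(3): lidscan(im,w["cases"][k])
t=w["tray"]; 
try:
    T,i=lid3d([t[0]+.01,t[1],.05]); print((T*1000).round(0).tolist())
except Exception as e: print(e)
a=cv2.imread("pics/q_scene.png")[100:400,130:440]; b=im[160:360,100:510]
cv2.imwrite("pics/s15.png",cv2.vconcat([cv2.resize(b,(700,341)),cv2.resize(a,(267,258)) if 0 else np.zeros((1,700,3),np.uint8)]))
E
```

```text
t 41.0 grasp [0.4301 0.0579 0.2314] rv [-3.138e+00  1.000e-03 -7.000e-03] w 56.7 gf 0.0 ft [-0.1 -0.4 -0.7]
[(433, -301, -0.1, 62, 39), (438, -384, -0.4, 63, 39), (505, -389, 0.9, 41, 21), (504, -388, 1.7, 61, 40), (503, -301, 5.0, 63, 40), (575, -306, 1.3, 43, 21), (579, -388, 3.0, 43, 20), (575, -305, 3.7, 62, 39), (579, -387, 1.3, 62, 41)]
[(np.float64(1.6), 22, 8), (np.float64(1.65), 26, 9), (np.float64(1.7), 22, 4), (np.float64(1.75), 26, 20), (np.float64(1.8), 26, 23), (np.float64(1.85), 20, 25), (np.float64(1.9), 6, 9), (np.float64(1.95), 9, 109), (np.float64(2.0), 121, 183), (np.float64(2.05), 6, 16), (np.float64(2.1), 14, 14), (np.float64(2.15), 143, 162), (np.float64(2.2), 167, 173), (np.float64(2.25), 171, 169), (np.float64(2.3), 171, 164)]
[(np.float64(1.6), 21, 20), (np.float64(1.65), 20, 20), (np.float64(1.7), 21, 21), (np.float64(1.75), 23, 21), (np.float64(1.8), 19, 14), (np.float64(1.85), 23, 9), (np.float64(1.9), 8, 6), (np.float64(1.95), 35, 41), (np.float64(2.0), 46, 171), (np.float64(2.05), 6, 4), (np.float64(2.1), 5, 6), (np.float64(2.15), 15, 202), (np.float64(2.2), 164, 157), (np.float64(2.25), 163, 165), (np.float64(2.3), 163, 165)]
[(np.float64(1.6), 11, 9), (np.float64(1.65), 20, 9), (np.float64(1.7), 22, 8), (np.float64(1.75), 22, 9), (np.float64(1.8), 22, 10), (np.float64(1.85), 11, 5), (np.float64(1.9), 8, 8), (np.float64(1.95), 224, 42), (np.float64(2.0), 206, 180), (np.float64(2.05), 6, 7), (np.float64(2.1), 7, 6), (np.float64(2.15), 14, 123), (np.float64(2.2), 169, 154), (np.float64(2.25), 149, 175), (np.float64(2.3), 166, 169)]
[[565.0, 382.0, 31.0], [557.0, 330.0, 36.0], [464.0, 325.0, 84.0], [469.0, 379.0, 56.0]]
```

```bash
python3 - <<'E'
from h import *
w=json.load(open("w.json")); t=w["tray"]
q=quad(cv2.imread("pics/q_top.png"),"top",[t[0]+.01,t[1],.05]); c,g,s=casepose(q,.05); print("pose",c,g,s)
qs=quad(cv2.imread("pics/q_scene.png"),"scene",[t[0]+.01,t[1],.05]); print(qs.tolist())
C,S=np.cos(np.radians(g)),np.sin(np.radians(g))
for th in (0,.2,.35):
    P=[(c[0]+x*C-y*S,c[1]+x*S+y*C,.045+(.054-u)*np.sin(th)+.005) for u in(.046,-.046) for x in (.054-(.054-u)*np.cos(th),) for y in (.023,-.023)]
    print(th,"scene",proj(P,"scene").round(0).tolist(),"top",proj(P).round(0).tolist())
print("top",q.tolist())
print("case mid in tray frame mm", (np.array([[np.cos(t[2]),np.sin(t[2])],[-np.sin(t[2]),np.cos(t[2])]])@(c-t[:2])*1000).round(1), g-np.degrees(t[2]))
E
```

```text
pose [0.51370922 0.3549135 ] -3.6624679565429688 (47.06431579589844, 95.36416625976562)
[[376.0, 122.0], [390.0, 120.0], [418.0, 145.0], [402.0, 153.0]]
0 scene [[416.0, 141.0], [404.0, 150.0], [390.0, 121.0], [378.0, 130.0]] top [[136.0, 253.0], [157.0, 255.0], [131.0, 295.0], [152.0, 297.0]]
0.2 scene [[416.0, 140.0], [404.0, 149.0], [392.0, 116.0], [379.0, 125.0]] top [[136.0, 253.0], [157.0, 255.0], [128.0, 294.0], [149.0, 296.0]]
0.35 scene [[416.0, 140.0], [404.0, 149.0], [393.0, 113.0], [381.0, 122.0]] top [[136.0, 252.0], [157.0, 254.0], [126.0, 292.0], [148.0, 294.0]]
top [[136.0, 252.0], [157.0, 255.0], [152.0, 298.0], [131.0, 295.0]]
case mid in tray frame mm [10.5  4.1] 1.126559300461599
```

The lid in the tray agrees with θ=0 in both views and the case sits inside the walls. All six plaques are unmoved. Start dealing: plaque at (433,−301) to case 3.

```bash
cat > pk.py <<'E'
from h import *
import sys
PL={1:(.433,-.301,0),2:(.438,-.384,-.4),3:(.504,-.388,1.7),4:(.503,-.301,5),5:(.575,-.3045,4),6:(.579,-.387,1.3)}
def cs(k):
    x,y,a=json.load(open("w.json"))["cases"][k]; return (x-.002-.006*np.cos(a),y+.001-.006*np.sin(a)),np.degrees(a)
st()
def pick(n,look=True):
    x,y,g=PL[n]
    if look:
        d=[p for p in plaques(snap("p%d"%n)) if p[3]>=58 and p[4]>36]; d.sort(key=lambda p:np.hypot(p[0]/1e3-x,p[1]/1e3-y)); print("seen",d)
    plan([(x,y,.10,g,.3,1),(x,y,.024,g,.3,2),(x,y,.024,g,-.4,4),(x,y,.10,g,-.4,1)])
def place(k):
    p,g=cs(k); plan([p+(.10,g,-.4,1),p+(.062,g,-.4,2),p+(.062,g,.2,3),p+(.10,g,.3,0)])
E
python3 -c "
from pk import *
pick(1)"
```

```text
t 41.1 grasp [0.4302 0.0589 0.2312] rv [-3.138 -0.004 -0.006] w 56.8 gf 0.0 ft [0.  0.1 0.1]
seen [(433, -301, -0.1, 62, 39), (503, -300, 4.7, 63, 40), (438, -384, -0.4, 63, 39), (504, -388, 1.7, 61, 40), (575, -305, 3.7, 62, 39), (579, -387, 1.3, 62, 41)]
[[0,0.4,0.14,0,0,0,0.3],[0,0.8,0.29,0,0,0,0.3]]
[[0,0.4,0.14,-0.001,-0.001,0.001,0.3],[0.01,0.8,0.29,-0.001,-0.001,0.001,0.3]]
[[0,0.4,0.14,0,0,0,0.3],[0,0.8,0.29,0,0,0,0.3]]
[[0,0.4,0.14,-0.001,-0.001,0,0.3],[0.01,0.8,0.29,-0.001,-0.001,0,0.3]]
[[0,0.4,0.14,0,0,0.001,0.3],[0,0.4,0.14,0,0,0.001,0.3],[0,0.4,0.52,0,0,0.001,0.3],[0,0.4,0.9,0,0,0.001,0.3],[0,0.4,0.9,0,0,0.001,0.3],[0,0.4,0.9,0,0,0.001,0.3],[0,0.4,0.9,0,0,0.001,-0.4],[0,0.4,0.9,0,0,0.001,-0.4]]
[[0,0,0,0,0,0,-0.4],[0,0,0,0,0,0,-0.4],[0,0,0,0,0,0,-0.4],[0,0,-0.38,0,0,0,-0.4],[0,0,-0.76,0,0,0,-0.4],[0,0,-0.76,0,0,0,-0.4]]
rows 22
```

play_rows([
  [[0, 0.4, 0.1, 0, 0, 0, 0.3], [0, 0.8, 0.2, 0, 0, 0, 0.3], [0, 1, 0.2, 0, 0, 0, 0.3]],
], squeeze=15)

```text
time: 41.45
position: [0.4293, -0.0448, 0.2604]
tool_rot: [-3.139, 0.002, -0.001]
ft_force: [0.4, 0.2, -0.6]
grip_width: 0.652
grip_force: 0.0
```

play_rows([
  [[0, 0.4, 0.1, 0, 0, 0, 0.3], [0, 0.8, 0.2, 0, 0, 0, 0.3], [0, 1, 0.3, 0, 0, 0, 0.3]],
])

```text
time: 41.75
position: [0.4302, -0.1452, 0.2311]
tool_rot: [-3.14, 0.003, -0.005]
ft_force: [0.0, -0.1, -0.0]
grip_width: 0.649
grip_force: 0.0
```

play_rows([
  [[0, 0.4, 0.1, 0, 0, 0, 0.3], [0, 0.8, 0.2, 0, 0, 0, 0.3], [0, 1, 0.3, 0, 0, 0, 0.3]],
])

```text
time: 42.05
position: [0.4303, -0.2453, 0.2007]
tool_rot: [-3.14, 0.003, -0.005]
ft_force: [0.6, 0.5, 1.0]
grip_width: 0.646
grip_force: 0.0
```

play_rows([
  [[0.01, 0.3, 0.2, 0, 0, 0, 0.3], [0.02, 0.6, 0.5, 0, 0, 0, 0.3], [0.02, 0.6, 0.5, 0, 0, 0, 0.3], [0.02, 0.6, 0.5, 0, 0, 0, 0.3]],
])

```text
time: 42.45
position: [0.4326, -0.3015, 0.15]
tool_rot: [-3.137, -0.0, -0.002]
ft_force: [0.2, 1.2, 0.2]
grip_width: 0.656
grip_force: 0.0
```

```bash
python3 -c "
from pk import *
pick(1,False)"
```

```text
t 42.5 grasp [ 0.4326 -0.3015  0.099 ] rv [-3.137e+00 -0.000e+00 -2.000e-03] w 57.0 gf 0.0 ft [0.2 1.2 0.2]
[[0,-0.01,-0.01,-0.003,-0.001,0,0.3],[0,-0.01,-0.01,-0.003,-0.001,0,0.3],[0,0,0.37,-0.003,-0.001,0,0.3],[0,0,0.75,-0.003,-0.001,0,0.3],[0,0,0.75,-0.003,-0.001,0,0.3],[0,0,0.75,-0.003,-0.001,0,0.3],[0,0,0.75,-0.003,-0.001,0,-0.4],[0,0,0.75,-0.003,-0.001,0,-0.4]]
[[0,0,0,0,0,0,-0.4],[0,0,0,0,0,0,-0.4],[0,0,0,0,0,0,-0.4],[0,0,-0.38,0,0,0,-0.4],[0,0,-0.76,0,0,0,-0.4],[0,0,-0.76,0,0,0,-0.4]]
rows 14
```

play_rows([
  [[0, 0, 0.3, 0, 0, 0, 0.3], [0, 0, 0.55, 0, 0, 0, 0.3], [0, 0, 0.68, 0, 0, 0, 0.3], [0, 0, 0.75, 0, 0, 0, 0.3], [0, 0, 0.75, 0, 0, 0, 0.3], [0, 0, 0.75, 0, 0, 0, -0.4], [0, 0, 0.75, 0, 0, 0, -0.4], [0, 0, 0.75, 0, 0, 0, -0.4]],
])

```text
time: 43.25
position: [0.4333, -0.3024, 0.0771]
tool_rot: [-3.14, -0.0, -0.008]
ft_force: [-0.5, -0.3, -0.1]
grip_width: 0.459
grip_force: 0.2
```

play_rows([
  [[0, 0, 0, 0, 0, 0, -0.4], [0, 0, 0, 0, 0, 0, -0.4], [0, 0, -0.3, 0, 0, 0, -0.4], [0, 0, -0.6, 0, 0, 0, -0.4], [0, 0, -0.76, 0, 0, 0, -0.4], [0, 0, -0.76, 0, 0, 0, -0.4]],
])

```text
time: 43.85
position: [0.4338, -0.3032, 0.1546]
tool_rot: [3.141, -0.0, 0.012]
ft_force: [0.5, -0.7, -0.4]
grip_width: 0.456
grip_force: 15.0
```

```bash
python3 -c "
from pk import *
place(2)"
```

```text
t 43.9 grasp [ 0.4338 -0.3032  0.1036] rv [ 3.141 -0.     0.012] w 39.7 gf 15.0 ft [ 0.5 -0.7 -0.4]
[[0.21,-0.36,0.01,0,-0.001,0.013,-0.4],[0.41,-0.72,0.01,0,-0.001,0.025,-0.4]]
[[0.2,-0.37,0.01,0,-0.001,0.013,-0.4],[0.39,-0.74,0.02,0,-0.002,0.026,-0.4]]
[[0.18,-0.38,0,0,0,0.012,-0.4],[0.35,-0.76,0.01,0,-0.001,0.025,-0.4]]
[[0.16,-0.38,0,0,-0.001,0.012,-0.4],[0.16,-0.38,0,0,-0.001,0.012,-0.4],[0.16,-0.38,0.38,0,-0.001,0.012,-0.4],[0.16,-0.38,0.38,0,-0.001,0.012,-0.4],[0.16,-0.38,0.38,0,-0.001,0.012,-0.4],[0.16,-0.38,0.38,0,-0.001,0.012,0.2],[0.16,-0.38,0.38,0,-0.001,0.012,0.2],[0.16,-0.38,0.38,0,-0.001,0.012,0.2]]
[[0,0,0,0,0,0,0.2],[0,0,-0.38,0,0,0,0.3]]
rows 16
```

play_rows([
  [[0.21, -0.36, 0.01, 0, 0, 0.013, -0.4], [0.41, -0.72, 0.01, 0, 0, 0.025, -0.4]],
])

```text
time: 44.05
position: [0.4727, -0.2304, 0.1501]
tool_rot: [-3.138, 0.069, -0.003]
ft_force: [1.4, -0.7, -0.2]
grip_width: 0.461
grip_force: 15.0
```

play_rows([
  [[0.2, -0.37, 0.01, 0, 0, 0.013, -0.4], [0.39, -0.74, 0.02, 0, 0, 0.026, -0.4]],
])

```text
time: 44.25
position: [0.5152, -0.1562, 0.1483]
tool_rot: [-3.135, 0.127, -0.002]
ft_force: [1.2, -0.9, -0.9]
grip_width: 0.452
grip_force: 15.0
```

play_rows([
  [[0.18, -0.38, 0, 0, 0, 0.012, -0.4], [0.35, -0.76, 0.01, 0, 0, 0.025, -0.4]],
])

```text
time: 44.45
position: [0.5562, -0.0833, 0.1476]
tool_rot: [-3.133, 0.188, -0.002]
ft_force: [0.5, 0.2, -0.9]
grip_width: 0.455
grip_force: 15.0
```

play_rows([
  [[0.16, -0.38, 0, 0, 0, 0.012, -0.4], [0.16, -0.38, 0, 0, 0, 0.012, -0.4], [0.16, -0.38, 0.2, 0, 0, 0.012, -0.4], [0.16, -0.38, 0.33, 0, 0, 0.012, -0.4], [0.16, -0.38, 0.38, 0, 0, 0.012, -0.4], [0.16, -0.38, 0.38, 0, 0, 0.012, -0.4]],
])

```text
time: 45.05
position: [0.5757, -0.0494, 0.1104]
tool_rot: [-3.131, 0.218, -0.0]
ft_force: [1.5, -1.0, 0.9]
grip_width: 0.455
grip_force: 15.0
```

```bash
python3 -c "
from pk import *
print(cs(2))"
```

```text
t 45.0 grasp [ 0.5757 -0.0494  0.0594] rv [-3.131  0.218 -0.   ] w 39.5 gf 15.0 ft [ 1.5 -1.   0.9]
((np.float64(0.5785312896715556), np.float64(-0.05000022932836726)), np.float64(-7.967616019485573))
```

play_rows([
  [[0.01, 0, -0.02, 0, 0, 0, -0.4], [0.01, 0, -0.02, 0, 0, 0, 0.2], [0.01, 0, -0.02, 0, 0, 0, 0.2], [0.01, 0, -0.02, 0, 0, 0, 0.2], [0.01, 0, -0.03, 0, 0, 0, 0.2], [0.01, 0, -0.25, 0, 0, 0, 0.3], [0.01, 0, -0.4, 0, 0, 0, 0.3]],
])

```text
time: 45.75
position: [0.5779, -0.0491, 0.1523]
tool_rot: [-3.131, 0.216, -0.006]
ft_force: [-0.8, -0.1, 1.0]
grip_width: 0.642
grip_force: 0.0
```

```bash
python3 -c "
from pk import *
pick(4)"
```

```text
t 45.8 grasp [ 0.5779 -0.0491  0.1013] rv [-3.131  0.216 -0.006] w 55.8 gf 0.0 ft [-0.8 -0.1  1. ]
seen [(503, -301, 5.0, 63, 40), (575, -304, 4.0, 63, 40), (504, -388, 1.7, 61, 40), (438, -384, -0.4, 63, 39), (579, -387, 1.3, 62, 41)]
[[-0.07,0.43,0.01,0,-0.001,-0.024,0.3],[-0.14,0.87,0.01,-0.001,-0.002,-0.048,0.3]]
[[-0.1,0.42,0.01,0,-0.001,-0.024,0.3],[-0.2,0.85,0.01,0,-0.002,-0.048,0.3]]
[[-0.13,0.42,0.01,0,-0.001,-0.024,0.3],[-0.27,0.84,0.01,-0.001,-0.001,-0.047,0.3],[-0.27,0.84,0.01,-0.001,-0.001,-0.047,0.3],[-0.27,0.84,0.39,-0.001,-0.001,-0.047,0.3],[-0.27,0.84,0.77,-0.001,-0.001,-0.047,0.3],[-0.27,0.84,0.77,-0.001,-0.001,-0.047,0.3],[-0.27,0.84,0.77,-0.001,-0.001,-0.047,0.3],[-0.27,0.84,0.77,-0.001,-0.001,-0.047,-0.4]]
[[0,0,0,0,0,0,-0.4],[0,0,0,0,0,0,-0.4],[0,0,0,0,0,0,-0.4],[0,0,0,0,0,0,-0.4],[0,0,-0.38,0,0,0,-0.4],[0,0,-0.76,0,0,0,-0.4],[0,0,-0.76,0,0,0,-0.4]]
rows 19
```

play_rows([
  [[-0.07, 0.43, 0.01, 0, 0, -0.024, 0.3], [-0.14, 0.87, 0.01, 0, 0, -0.048, 0.3]],
])

```text
time: 46.0
position: [0.5524, -0.1326, 0.1506]
tool_rot: [-3.137, 0.089, -0.008]
ft_force: [0.9, -1.7, -0.3]
grip_width: 0.65
grip_force: 0.0
```

play_rows([
  [[-0.1, 0.42, 0.01, 0, 0, -0.024, 0.3], [-0.2, 0.85, 0.01, 0, 0, -0.048, 0.3]],
])

```text
time: 46.2
position: [0.5261, -0.2184, 0.1489]
tool_rot: [-3.139, -0.023, -0.007]
ft_force: [1.0, 0.3, 0.3]
grip_width: 0.649
grip_force: 0.0
```

play_rows([
  [[-0.13, 0.42, 0.01, 0, 0, -0.024, 0.3], [-0.27, 0.84, 0.01, 0, 0, -0.047, 0.3], [-0.27, 0.84, 0.01, 0, 0, -0.047, 0.3], [-0.27, 0.84, 0.3, 0, 0, -0.047, 0.3], [-0.27, 0.84, 0.55, 0, 0, -0.047, 0.3], [-0.27, 0.84, 0.7, 0, 0, -0.047, 0.3], [-0.27, 0.84, 0.76, 0, 0, -0.047, 0.3], [-0.27, 0.84, 0.76, 0, 0, -0.047, 0.3]],
])

```text
time: 47.0
position: [0.5013, -0.3008, 0.0733]
tool_rot: [-3.136, -0.136, -0.005]
ft_force: [0.1, 0.9, 0.4]
grip_width: 0.648
grip_force: 0.0
```

play_rows([
  [[0, 0, 0, 0, 0, 0, -0.4], [0, 0, 0, 0, 0, 0, -0.4], [0, 0, 0, 0, 0, 0, -0.4], [0, 0, 0, 0, 0, 0, -0.4], [0, 0, 0, 0, 0, 0, -0.4], [0, 0, -0.38, 0, 0, 0, -0.4], [0, 0, -0.76, 0, 0, 0, -0.4], [0, 0, -0.76, 0, 0, 0, -0.4]],
])

```text
time: 47.8
position: [0.5032, -0.302, 0.1532]
tool_rot: [3.138, 0.136, 0.016]
ft_force: [1.2, -0.5, 0.9]
grip_width: 0.456
grip_force: 15.0
```

```bash
python3 -c "
from pk import *
place(1)"
```

```text
t 47.8 grasp [ 0.5032 -0.302   0.1022] rv [3.138 0.136 0.016] w 39.7 gf 15.0 ft [ 1.2 -0.5  0.9]
[[0.1,-0.39,0,0,-0.001,0.014,-0.4],[0.2,-0.78,0.01,0,-0.001,0.027,-0.4]]
[[0.08,-0.4,0,0,-0.001,0.014,-0.4],[0.17,-0.8,0,0,-0.002,0.028,-0.4]]
[[0.06,-0.4,0,0,-0.001,0.014,-0.4],[0.13,-0.8,0.01,0,-0.001,0.027,-0.4]]
[[0.05,-0.4,0,0,-0.001,0.014,-0.4],[0.1,-0.8,0,0,-0.002,0.028,-0.4]]
[[0.03,-0.4,0,0,-0.001,0.014,-0.4],[0.03,-0.4,0,0,-0.001,0.014,-0.4],[0.03,-0.4,0.38,0,-0.001,0.014,-0.4],[0.03,-0.4,0.38,0,-0.001,0.014,-0.4],[0.03,-0.4,0.38,0,-0.001,0.014,-0.4],[0.03,-0.4,0.38,0,-0.001,0.014,0.2],[0.03,-0.4,0.38,0,-0.001,0.014,0.2],[0.03,-0.4,0.38,0,-0.001,0.014,0.2]]
[[0,0,0,0,0,0,0.2],[0,0,-0.38,0,0,0,0.3]]
rows 18
```

play_rows([
  [[0.1, -0.39, 0, 0, 0, 0.014, -0.4], [0.2, -0.78, 0, 0, 0, 0.027, -0.4]],
])

```text
time: 48.0
position: [0.5128, -0.2216, 0.1477]
tool_rot: [-3.137, -0.062, -0.003]
ft_force: [1.4, -0.3, -0.4]
grip_width: 0.459
grip_force: 15.0
```

play_rows([
  [[0.08, -0.4, 0, 0, 0, 0.014, -0.4], [0.17, -0.8, 0, 0, 0, 0.028, -0.4]],
])

```text
time: 48.2
position: [0.5263, -0.139, 0.1476]
tool_rot: [-3.138, 0.001, -0.001]
ft_force: [-0.3, -0.2, -0.5]
grip_width: 0.464
grip_force: 15.0
```

play_rows([
  [[0.06, -0.4, 0, 0, 0, 0.014, -0.4], [0.13, -0.8, 0, 0, 0, 0.027, -0.4]],
])

```text
time: 48.4
position: [0.5392, -0.0591, 0.1479]
tool_rot: [-3.137, 0.067, -0.001]
ft_force: [0.3, 0.0, 0.4]
grip_width: 0.458
grip_force: 15.0
```

play_rows([
  [[0.05, -0.4, 0, 0, 0, 0.014, -0.4], [0.1, -0.8, 0, 0, 0, 0.028, -0.4]],
])

```text
time: 48.6
position: [0.5526, 0.0203, 0.1482]
tool_rot: [-3.135, 0.136, -0.001]
ft_force: [-0.3, 0.2, -0.3]
grip_width: 0.457
grip_force: 15.0
```

play_rows([
  [[0.03, -0.4, 0, 0, 0, 0.014, -0.4], [0.03, -0.4, 0, 0, 0, 0.014, -0.4], [0.03, -0.4, 0.2, 0, 0, 0.014, -0.4], [0.03, -0.4, 0.33, 0, 0, 0.014, -0.4], [0.03, -0.4, 0.37, 0, 0, 0.014, -0.4], [0.03, -0.4, 0.37, 0, 0, 0.014, -0.4], [0.03, -0.4, 0.37, 0, 0, 0.014, -0.4]],
])

```text
time: 49.3
position: [0.5604, 0.0577, 0.1128]
tool_rot: [-3.134, 0.171, -0.006]
ft_force: [1.1, -0.4, -0.7]
grip_width: 0.456
grip_force: 15.0
```

```bash
python3 -c "
from pk import *
print(cs(1))"
```

```text
t 49.3 grasp [0.5604 0.0577 0.0618] rv [-3.134  0.171 -0.006] w 39.7 gf 15.0 ft [ 1.1 -0.4 -0.7]
((np.float64(0.5622517172464454), np.float64(0.057603845669917664)), np.float64(-6.1574527028574515))
```

Good. Release, then the next plaque (575,−304).

play_rows([
  [[0, 0, 0, 0, 0, 0, 0.2], [0, 0, 0, 0, 0, 0, 0.2], [0, 0, 0, 0, 0, 0, 0.2], [0, 0, -0.02, 0, 0, 0, 0.2], [0, 0, -0.2, 0, 0, 0, 0.3], [0, 0, -0.38, 0, 0, 0, 0.3]],
])

```text
time: 49.9
position: [0.5597, 0.0578, 0.1507]
tool_rot: [-3.134, 0.17, -0.003]
ft_force: [-1.4, 0.0, 0.8]
grip_width: 0.637
grip_force: 0.0
```

```bash
python3 -c "
from pk import *
pick(5)"
```

```text
t 49.9 grasp [0.5597 0.0578 0.0997] rv [-3.134e+00  1.700e-01 -3.000e-03] w 55.4 gf 0.0 ft [-1.4  0.   0.8]
seen [(575, -304, 4.0, 63, 40), (579, -387, 1.3, 62, 41), (504, -388, 1.7, 61, 40), (438, -384, -0.4, 63, 39)]
[[0.06,0.4,0,0,-0.001,-0.013,0.3],[0.12,0.8,0.01,0,-0.001,-0.025,0.3]]
[[0.04,0.4,0,-0.001,-0.001,-0.013,0.3],[0.08,0.8,0,-0.001,-0.001,-0.025,0.3]]
[[0.03,0.4,0,0,-0.001,-0.013,0.3],[0.05,0.8,0.01,0,-0.001,-0.026,0.3]]
[[0.01,0.41,0,-0.001,-0.001,-0.012,0.3],[0.02,0.81,0,-0.001,-0.002,-0.025,0.3]]
[[0,0.4,0.01,0,0,-0.012,0.3],[0,0.4,0.01,0,0,-0.012,0.3],[0,0.4,0.39,0,0,-0.012,0.3],[0,0.4,0.77,0,0,-0.012,0.3],[0,0.4,0.77,0,0,-0.012,0.3],[0,0.4,0.77,0,0,-0.012,0.3],[0,0.4,0.77,0,0,-0.012,-0.4],[0,0.4,0.77,0,0,-0.012,-0.4]]
[[0,0,0,0,0,0,-0.4],[0,0,0,0,0,0,-0.4],[0,0,0,0,0,0,-0.4],[0,0,-0.38,0,0,0,-0.4],[0,0,-0.76,0,0,0,-0.4],[0,0,-0.76,0,0,0,-0.4]]
rows 22
```

play_rows([
  [[0.06, 0.4, 0, 0, 0, -0.013, 0.3], [0.12, 0.8, 0, 0, 0, -0.025, 0.3]],
])

```text
time: 50.15
position: [0.5638, -0.0223, 0.1509]
tool_rot: [-3.137, 0.101, -0.008]
ft_force: [0.6, 0.1, 0.4]
grip_width: 0.652
grip_force: 0.0
```

play_rows([
  [[0.04, 0.4, 0, 0, 0, -0.013, 0.3], [0.08, 0.8, 0, 0, 0, -0.025, 0.3]],
])

```text
time: 50.35
position: [0.5658, -0.1048, 0.1502]
tool_rot: [-3.139, 0.045, -0.006]
ft_force: [1.2, -0.3, 0.3]
grip_width: 0.649
grip_force: 0.0
```

play_rows([
  [[0.03, 0.4, 0, 0, 0, -0.013, 0.3], [0.05, 0.8, 0.01, 0, 0, -0.026, 0.3]],
])

```text
time: 50.55
position: [0.5686, -0.185, 0.1491]
tool_rot: [-3.139, -0.019, -0.007]
ft_force: [0.9, -0.1, -0.1]
grip_width: 0.645
grip_force: 0.0
```

play_rows([
  [[0.01, 0.41, 0, 0, 0, -0.012, 0.3], [0.02, 0.81, 0, 0, 0, -0.025, 0.3]],
])

```text
time: 50.75
position: [0.5712, -0.2661, 0.1486]
tool_rot: [-3.138, -0.08, -0.006]
ft_force: [0.2, 0.1, -0.6]
grip_width: 0.646
grip_force: 0.0
```

play_rows([
  [[0, 0.4, 0, 0, 0, -0.012, 0.3], [0, 0.4, 0.02, 0, 0, -0.012, 0.3], [0, 0.4, 0.3, 0, 0, -0.012, 0.3], [0, 0.4, 0.55, 0, 0, -0.012, 0.3], [0, 0.4, 0.7, 0, 0, -0.012, 0.3], [0, 0.4, 0.77, 0, 0, -0.012, 0.3], [0, 0.4, 0.77, 0, 0, -0.012, 0.3]],
])

```text
time: 51.45
position: [0.5731, -0.3034, 0.0732]
tool_rot: [-3.136, -0.109, -0.002]
ft_force: [-5.8, 3.9, 10.4]
grip_width: 0.647
grip_force: 5.6
```

play_rows([
  [[0, 0, 0, 0, 0, 0, -0.4], [0, 0, 0, 0, 0, 0, -0.4], [0, 0, 0, 0, 0, 0, -0.4], [0, 0, 0, 0, 0, 0, -0.4], [0, 0, 0, 0, 0, 0, -0.4], [0, 0, -0.38, 0, 0, 0, -0.4], [0, 0, -0.76, 0, 0, 0, -0.4], [0, 0, -0.76, 0, 0, 0, -0.4]],
])

```text
time: 52.25
position: [0.5771, -0.3052, 0.1539]
tool_rot: [3.137, 0.109, 0.021]
ft_force: [0.6, 0.2, 0.0]
grip_width: 0.46
grip_force: 15.0
```

```bash
python3 -c "
from pk import *
place(0)"
```

```text
t 52.2 grasp [ 0.5771 -0.3052  0.1029] rv [3.137 0.109 0.021] w 40.0 gf 15.0 ft [0.6 0.2 0. ]
[[0.01,-0.45,0,0,-0.001,0.001,-0.4],[0.02,-0.89,0,0,-0.002,0.003,-0.4]]
[[0,-0.45,0,0,0,0.001,-0.4],[0.01,-0.9,0.01,0.001,-0.001,0.003,-0.4]]
[[0.01,-0.44,0,0,-0.001,0.001,-0.4],[0.01,-0.89,0,0,-0.002,0.003,-0.4]]
[[0,-0.45,0,0,0,0.001,-0.4],[0.01,-0.9,0.01,0,-0.001,0.003,-0.4]]
[[0,-0.44,0,0,-0.001,0.001,-0.4],[0,-0.89,0,0,-0.002,0.003,-0.4]]
[[-0.01,-0.45,0,0.001,-0.001,0.001,-0.4],[-0.01,-0.45,0,0.001,-0.001,0.001,-0.4],[-0.01,-0.45,0.38,0.001,-0.001,0.001,-0.4],[-0.01,-0.45,0.38,0.001,-0.001,0.001,-0.4],[-0.01,-0.45,0.38,0.001,-0.001,0.001,-0.4],[-0.01,-0.45,0.38,0.001,-0.001,0.001,0.2],[-0.01,-0.45,0.38,0.001,-0.001,0.001,0.2],[-0.01,-0.45,0.38,0.001,-0.001,0.001,0.2]]
[[0,0,0,0,0,0,0.2],[0,0,-0.38,0,0,0,0.3]]
rows 20
```

play_rows([
  [[0, -0.4, 0, 0, 0, 0.001, -0.4], [0.01, -0.8, 0, 0, 0, 0.002, -0.4], [0.01, -1, 0, 0, 0, 0.003, -0.4]],
])

```text
time: 52.55
position: [0.5677, -0.1993, 0.1473]
tool_rot: [-3.134, -0.108, -0.005]
ft_force: [0.6, 0.0, -0.2]
grip_width: 0.455
grip_force: 15.0
```

play_rows([
  [[0, -0.4, 0, 0, 0, 0.001, -0.4], [0.01, -0.8, 0, 0, 0, 0.002, -0.4], [0.01, -1, 0, 0, 0, 0.003, -0.4]],
])

```text
time: 52.85
position: [0.5618, -0.0994, 0.1477]
tool_rot: [-3.135, -0.102, -0.005]
ft_force: [-0.5, 0.5, -0.8]
grip_width: 0.456
grip_force: 15.0
```

play_rows([
  [[0, -0.4, 0, 0, 0, 0.001, -0.4], [0.01, -0.8, 0, 0, 0, 0.002, -0.4], [0.01, -1, 0, 0, 0, 0.003, -0.4]],
])

```text
time: 53.15
position: [0.5565, 0.0003, 0.1481]
tool_rot: [-3.135, -0.094, -0.005]
ft_force: [1.3, 0.3, -0.8]
grip_width: 0.454
grip_force: 15.0
```

play_rows([
  [[0, -0.4, 0, 0, 0, 0.001, -0.4], [0.01, -0.8, 0, 0, 0, 0.002, -0.4], [0.01, -1, 0, 0, 0, 0.003, -0.4]],
])

```text
time: 53.45
position: [0.5516, 0.1002, 0.1484]
tool_rot: [-3.135, -0.087, -0.005]
ft_force: [0.2, -0.1, -0.3]
grip_width: 0.456
grip_force: 15.0
```

play_rows([
  [[0, -0.4, 0, 0, 0, 0.001, -0.4], [0, -0.8, 0, 0, 0, 0.002, -0.4], [0, -0.9, 0, 0, 0, 0.003, -0.4], [0, -0.9, 0.2, 0, 0, 0.003, -0.4], [0, -0.9, 0.33, 0, 0, 0.003, -0.4], [0, -0.9, 0.37, 0, 0, 0.003, -0.4], [0, -0.9, 0.37, 0, 0, 0.003, -0.4], [0, -0.9, 0.37, 0, 0, 0.003, -0.4]],
])

```text
time: 54.25
position: [0.5485, 0.1845, 0.112]
tool_rot: [-3.138, -0.07, -0.006]
ft_force: [0.3, 0.4, 0.0]
grip_width: 0.457
grip_force: 15.0
```

```bash
python3 -c "
from pk import *
print(cs(0))"
```

```text
t 54.2 grasp [0.5485 0.1845 0.061 ] rv [-3.138 -0.07  -0.006] w 39.8 gf 15.0 ft [0.3 0.4 0. ]
((np.float64(0.5525701332580507), np.float64(0.18585615262806898)), np.float64(2.5519950065581125))
```

play_rows([
  [[0.03, -0.01, 0, 0, 0, 0, -0.4], [0.03, -0.01, 0, 0, 0, 0, 0.2], [0.03, -0.01, 0, 0, 0, 0, 0.2], [0.03, -0.01, 0, 0, 0, 0, 0.2], [0.03, -0.01, -0.02, 0, 0, 0, 0.2], [0.03, -0.01, -0.2, 0, 0, 0, 0.3], [0.03, -0.01, -0.38, 0, 0, 0, 0.3]],
])

```text
time: 54.95
position: [0.5505, 0.1861, 0.15]
tool_rot: [-3.138, -0.072, -0.003]
ft_force: [0.1, -0.5, 0.5]
grip_width: 0.638
grip_force: 0.0
```

```bash
sed -i 's/\.024,g/.026,g/g' pk.py; python3 -c "
from pk import *
pick(2)
im=cv2.imread('pics/p2.png'); print('in',plaques(im,.009,(200,200,362,300)))
for k in range(3): print(np.round(cs(k)[0],3))
lidscan(im,json.load(open('w.json'))['cases'][1])
"
```

```text
t 55.0 grasp [0.5505 0.1861 0.099 ] rv [-3.138e+00 -7.200e-02 -3.000e-03] w 55.5 gf 0.0 ft [ 0.1 -0.5  0.5]
seen [(438, -384, -0.4, 63, 39), (504, -388, 1.7, 61, 40), (579, -387, 1.3, 62, 41), (579, -50, -8.3, 63, 39)]
[[-0.11,0.43,0,0,0,0.003,0.3],[-0.22,0.87,0,0,-0.001,0.005,0.3]]
[[-0.1,0.43,0,-0.001,0,0.003,0.3],[-0.21,0.87,0,-0.001,-0.001,0.005,0.3]]
[[-0.1,0.44,0,0,0,0.003,0.3],[-0.2,0.87,0,0,0,0.006,0.3]]
[[-0.09,0.44,0,0,-0.001,0.002,0.3],[-0.19,0.88,0,0,-0.001,0.005,0.3]]
[[-0.1,0.44,0,-0.001,0,0.002,0.3],[-0.19,0.87,0,-0.001,-0.001,0.005,0.3]]
[[-0.09,0.44,0,0,0,0.003,0.3],[-0.18,0.88,0.01,0,-0.001,0.005,0.3]]
[[-0.09,0.44,0,0,0,0.003,0.3],[-0.09,0.44,0,0,0,0.003,0.3],[-0.09,0.44,0.37,0,0,0.003,0.3],[-0.09,0.44,0.74,0,0,0.003,0.3],[-0.09,0.44,0.74,0,0,0.003,0.3],[-0.09,0.44,0.74,0,0,0.003,0.3],[-0.09,0.44,0.74,0,0,0.003,-0.4],[-0.09,0.44,0.74,0,0,0.003,-0.4]]
[[0,0,0,0,0,0,-0.4],[0,0,0,0,0,0,-0.4],[0,0,0,0,0,0,-0.4],[0,0,-0.37,0,0,0,-0.4],[0,0,-0.74,0,0,0,-0.4],[0,0,-0.74,0,0,0,-0.4]]
rows 26
in [(563, 58, -6.1, 63, 39), (579, -50, -8.3, 63, 40)]
[0.553 0.186]
[0.562 0.058]
[ 0.579 -0.05 ]
[(np.float64(1.6), 8, 8), (np.float64(1.65), 8, 10), (np.float64(1.7), 10, 9), (np.float64(1.75), 12, 12), (np.float64(1.8), 22, 10), (np.float64(1.85), 22, 10), (np.float64(1.9), 10, 6), (np.float64(1.95), 57, 50), (np.float64(2.0), 48, 165), (np.float64(2.05), 5, 8), (np.float64(2.1), 3, 10), (np.float64(2.15), 15, 190), (np.float64(2.2), 163, 151), (np.float64(2.25), 160, 162), (np.float64(2.3), 155, 162)]
```

Two plaques lie flat in cases 2 and 3 (the arm covers case 1). Second round: plaque (438,−384) to case 3.

play_rows([
  [[-0.1, 0.4, 0, 0, 0, 0.002, 0.3], [-0.2, 0.8, 0, 0, 0, 0.004, 0.3], [-0.25, 1, 0, 0, 0, 0.006, 0.3]],
])

```text
time: 55.3
position: [0.5299, 0.0812, 0.1492]
tool_rot: [-3.141, -0.051, -0.004]
ft_force: [-0.3, -0.1, -0.6]
grip_width: 0.649
grip_force: 0.0
```

play_rows([
  [[-0.1, 0.4, 0, 0, 0, 0.002, 0.3], [-0.2, 0.8, 0, 0, 0, 0.004, 0.3], [-0.24, 1, 0, 0, 0, 0.006, 0.3]],
])

```text
time: 55.6
position: [0.5091, -0.0198, 0.149]
tool_rot: [-3.141, -0.035, -0.004]
ft_force: [-0.1, 0.2, 0.1]
grip_width: 0.646
grip_force: 0.0
```

play_rows([
  [[-0.1, 0.4, 0, 0, 0, 0.002, 0.3], [-0.19, 0.8, 0, 0, 0, 0.004, 0.3], [-0.23, 1, 0, 0, 0, 0.006, 0.3]],
])

```text
time: 55.9
position: [0.4886, -0.1203, 0.1488]
tool_rot: [-3.141, -0.02, -0.005]
ft_force: [-0.6, 0.3, 0.8]
grip_width: 0.65
grip_force: 0.0
```

play_rows([
  [[-0.1, 0.4, 0, 0, 0, 0.002, 0.3], [-0.18, 0.8, 0, 0, 0, 0.004, 0.3], [-0.22, 1, 0, 0, 0, 0.006, 0.3]],
])

```text
time: 56.2
position: [0.4682, -0.2207, 0.1485]
tool_rot: [-3.141, -0.006, -0.005]
ft_force: [-0.3, -0.2, 0.1]
grip_width: 0.65
grip_force: 0.0
```

play_rows([
  [[-0.1, 0.4, 0, 0, 0, 0.002, 0.3], [-0.18, 0.8, 0, 0, 0, 0.004, 0.3], [-0.21, 1, 0, 0, 0, 0.006, 0.3]],
])

```text
time: 56.5
position: [0.4476, -0.3209, 0.1481]
tool_rot: [-3.141, 0.009, -0.005]
ft_force: [0.1, 0.3, 1.0]
grip_width: 0.646
grip_force: 0.0
```

play_rows([
  [[-0.07, 0.4, 0, 0, 0, 0, 0.3], [-0.13, 0.69, 0, 0, 0, 0, 0.3], [-0.13, 0.69, 0, 0, 0, 0, 0.3], [-0.13, 0.69, 0, 0, 0, 0, 0.3]],
])

```text
time: 56.9
position: [0.4359, -0.3861, 0.1475]
tool_rot: [-3.138, 0.005, -0.005]
ft_force: [-0.1, 0.6, 0.9]
grip_width: 0.65
grip_force: 0.0
```

```bash
python3 -c "
from pk import *
pick(2,False)
im=snap('p2b'); print('in',plaques(im,.009,(200,200,362,300)))"
```

```text
t 56.9 grasp [ 0.4359 -0.3861  0.0965] rv [-3.138  0.005 -0.005] w 56.5 gf 0.0 ft [-0.1  0.6  0.9]
[[0.02,-0.02,-0.03,-0.002,-0.002,0.003,0.3],[0.02,-0.02,-0.03,-0.002,-0.002,0.003,0.3],[0.02,-0.02,0.34,-0.002,-0.002,0.003,0.3],[0.02,-0.02,0.71,-0.002,-0.002,0.003,0.3],[0.02,-0.02,0.71,-0.002,-0.002,0.003,0.3],[0.02,-0.02,0.71,-0.002,-0.002,0.003,0.3],[0.02,-0.02,0.71,-0.002,-0.002,0.003,-0.4],[0.02,-0.02,0.71,-0.002,-0.002,0.003,-0.4]]
[[0,0,0,0,0,0,-0.4],[0,0,0,0,0,0,-0.4],[0,0,0,0,0,0,-0.4],[0,0,-0.37,0,0,0,-0.4],[0,0,-0.74,0,0,0,-0.4],[0,0,-0.74,0,0,0,-0.4]]
rows 14
in [(553, 187, 2.3, 43, 20), (554, 186, 2.3, 63, 36), (563, 58, -6.4, 64, 39), (579, -50, -8.3, 63, 40)]
```

All three first-round plaques are in. Pick plaque 2.

play_rows([
  [[0.02, -0.02, 0.3, 0, 0, 0, 0.3], [0.02, -0.02, 0.55, 0, 0, 0, 0.3], [0.02, -0.02, 0.67, 0, 0, 0, 0.3], [0.02, -0.02, 0.71, 0, 0, 0, 0.3], [0.02, -0.02, 0.71, 0, 0, 0, 0.3], [0.02, -0.02, 0.71, 0, 0, 0, -0.4], [0.02, -0.02, 0.71, 0, 0, 0, -0.4], [0.02, -0.02, 0.71, 0, 0, 0, -0.4]],
])

```text
time: 57.75
position: [0.439, -0.3841, 0.0779]
tool_rot: [-3.14, 0.002, -0.007]
ft_force: [-0.7, -0.6, 0.4]
grip_width: 0.46
grip_force: 0.2
```

play_rows([
  [[0, 0, 0, 0, 0, 0, -0.4], [0, 0, 0, 0, 0, 0, -0.4], [0, 0, -0.38, 0, 0, 0, -0.4], [0, 0, -0.75, 0, 0, 0, -0.4], [0, 0, -0.75, 0, 0, 0, -0.4]],
])

```text
time: 58.25
position: [0.4408, -0.3859, 0.1574]
tool_rot: [3.138, -0.002, 0.017]
ft_force: [0.2, -0.3, 0.2]
grip_width: 0.458
grip_force: 15.0
```

```bash
python3 -c "
from pk import *
place(2)"
```

```text
t 58.2 grasp [ 0.4408 -0.3859  0.1064] rv [ 3.138e+00 -2.000e-03  1.700e-02] w 39.9 gf 15.0 ft [ 0.2 -0.3  0.2]
[[0.15,-0.37,0.01,0,-0.001,0.01,-0.4],[0.3,-0.75,0.01,0,-0.002,0.019,-0.4]]
[[0.15,-0.37,0.01,0.001,0,0.01,-0.4],[0.29,-0.75,0.02,0.001,-0.001,0.02,-0.4]]
[[0.13,-0.38,0.01,0,-0.001,0.01,-0.4],[0.26,-0.77,0.01,0,-0.002,0.019,-0.4]]
[[0.11,-0.38,0.01,0,-0.001,0.01,-0.4],[0.23,-0.77,0.02,0.001,-0.001,0.02,-0.4]]
[[0.11,-0.39,0.01,0,-0.001,0.01,-0.4],[0.11,-0.39,0.01,0,-0.001,0.01,-0.4],[0.11,-0.39,0.39,0,-0.001,0.01,-0.4],[0.11,-0.39,0.39,0,-0.001,0.01,-0.4],[0.11,-0.39,0.39,0,-0.001,0.01,-0.4],[0.11,-0.39,0.39,0,-0.001,0.01,0.2],[0.11,-0.39,0.39,0,-0.001,0.01,0.2],[0.11,-0.39,0.39,0,-0.001,0.01,0.2]]
[[0,0,0,0,0,0,0.2],[0,0,-0.38,0,0,0,0.3]]
rows 18
```

play_rows([
  [[0.15, -0.37, 0, 0, 0, 0.01, -0.4], [0.3, -0.75, 0, 0, 0, 0.019, -0.4]],
])

```text
time: 58.45
position: [0.4678, -0.3093, 0.152]
tool_rot: [-3.139, 0.056, -0.005]
ft_force: [0.7, 0.9, -0.8]
grip_width: 0.457
grip_force: 15.0
```

play_rows([
  [[0.15, -0.37, 0, 0, 0, 0.01, -0.4], [0.29, -0.75, 0, 0, 0, 0.02, -0.4]],
])

```text
time: 58.65
position: [0.4998, -0.2333, 0.152]
tool_rot: [-3.137, 0.1, -0.004]
ft_force: [0.6, -0.7, -0.1]
grip_width: 0.453
grip_force: 15.0
```

play_rows([
  [[0.13, -0.38, 0, 0, 0, 0.01, -0.4], [0.26, -0.77, 0, 0, 0, 0.019, -0.4]],
])

```text
time: 58.85
position: [0.5305, -0.1581, 0.1523]
tool_rot: [-3.135, 0.147, -0.004]
ft_force: [0.9, 0.2, -0.9]
grip_width: 0.453
grip_force: 15.0
```

play_rows([
  [[0.11, -0.38, 0, 0, 0, 0.01, -0.4], [0.23, -0.77, 0, 0, 0, 0.02, -0.4]],
])

```text
time: 59.05
position: [0.5604, -0.0836, 0.1526]
tool_rot: [-3.133, 0.196, -0.004]
ft_force: [0.7, -1.0, 0.2]
grip_width: 0.454
grip_force: 15.0
```

play_rows([
  [[0.11, -0.39, 0, 0, 0, 0.01, -0.4], [0.11, -0.39, 0, 0, 0, 0.01, -0.4], [0.11, -0.39, 0.2, 0, 0, 0.01, -0.4], [0.11, -0.39, 0.33, 0, 0, 0.01, -0.4], [0.11, -0.39, 0.36, 0, 0, 0.01, -0.4], [0.11, -0.39, 0.36, 0, 0, 0.01, -0.4], [0.11, -0.39, 0.36, 0, 0, 0.01, -0.4]],
])

```text
time: 59.75
position: [0.5766, -0.048, 0.1177]
tool_rot: [-3.131, 0.22, -0.006]
ft_force: [-0.2, -0.2, -0.6]
grip_width: 0.455
grip_force: 15.0
```

```bash
python3 -c "
from pk import *
print(cs(2))"
```

```text
t 59.8 grasp [ 0.5766 -0.048   0.0667] rv [-3.131  0.22  -0.006] w 39.6 gf 15.0 ft [-0.2 -0.2 -0.6]
((np.float64(0.5785312896715556), np.float64(-0.05000022932836726)), np.float64(-7.967616019485573))
```

play_rows([
  [[0.02, 0.02, 0.04, 0, 0, 0, -0.4], [0.02, 0.02, 0.04, 0, 0, 0, -0.4], [0.02, 0.02, 0.04, 0, 0, 0, 0.2], [0.02, 0.02, 0.04, 0, 0, 0, 0.2], [0.02, 0.02, 0.04, 0, 0, 0, 0.2], [0.02, 0.02, 0.02, 0, 0, 0, 0.2], [0.02, 0.02, -0.15, 0, 0, 0, 0.3], [0.02, 0.02, -0.34, 0, 0, 0, 0.3]],
])

```text
time: 60.55
position: [0.5774, -0.0498, 0.1512]
tool_rot: [-3.131, 0.219, -0.002]
ft_force: [0.1, -0.6, 0.6]
grip_width: 0.638
grip_force: 0.0
```

```bash
python3 -c "
from pk import *
pick(3)"
```

```text
t 60.5 grasp [ 0.5774 -0.0498  0.1002] rv [-3.131e+00  2.190e-01 -2.000e-03] w 55.5 gf 0.0 ft [ 0.1 -0.6  0.6]
seen [(504, -387, 0.9, 61, 40), (579, -387, 1.3, 62, 41)]
[[-0.03,0.43,0,0,-0.001,-0.013,0.3],[-0.07,0.86,0.01,0,-0.001,-0.027,0.3]]
[[-0.05,0.43,0,-0.001,-0.001,-0.013,0.3],[-0.11,0.86,0,-0.001,-0.002,-0.027,0.3]]
[[-0.07,0.43,0.01,0,0,-0.013,0.3],[-0.14,0.86,0.01,0,-0.001,-0.027,0.3]]
[[-0.09,0.42,0.01,-0.001,0,-0.013,0.3],[-0.18,0.85,0.01,-0.001,-0.001,-0.027,0.3],[-0.18,0.85,0.01,-0.001,-0.001,-0.027,0.3],[-0.18,0.85,0.38,-0.001,-0.001,-0.027,0.3],[-0.18,0.85,0.75,-0.001,-0.001,-0.027,0.3],[-0.18,0.85,0.75,-0.001,-0.001,-0.027,0.3],[-0.18,0.85,0.75,-0.001,-0.001,-0.027,0.3],[-0.18,0.85,0.75,-0.001,-0.001,-0.027,-0.4]]
[[0,0,0,0,0,0,-0.4],[0,0,0,0,0,0,-0.4],[0,0,0,0,0,0,-0.4],[0,0,0,0,0,0,-0.4],[0,0,-0.37,0,0,0,-0.4],[0,0,-0.74,0,0,0,-0.4],[0,0,-0.74,0,0,0,-0.4]]
rows 21
```

play_rows([
  [[-0.03, 0.43, 0, 0, 0, -0.013, 0.3], [-0.07, 0.86, 0, 0, 0, -0.027, 0.3]],
])

```text
time: 60.8
position: [0.5597, -0.1334, 0.1517]
tool_rot: [-3.135, 0.144, -0.008]
ft_force: [-0.1, -1.5, -0.2]
grip_width: 0.653
grip_force: 0.0
```

play_rows([
  [[-0.05, 0.43, 0, 0, 0, -0.013, 0.3], [-0.11, 0.86, 0, 0, 0, -0.027, 0.3]],
])

```text
time: 61.0
position: [0.5394, -0.2201, 0.1509]
tool_rot: [-3.138, 0.084, -0.006]
ft_force: [-0.6, -0.6, 0.0]
grip_width: 0.645
grip_force: 0.0
```

play_rows([
  [[-0.07, 0.43, 0, 0, 0, -0.013, 0.3], [-0.14, 0.86, 0.01, 0, 0, -0.027, 0.3]],
])

```text
time: 61.2
position: [0.5207, -0.3054, 0.1497]
tool_rot: [-3.139, 0.018, -0.007]
ft_force: [0.7, 0.3, -0.9]
grip_width: 0.649
grip_force: 0.0
```

play_rows([
  [[-0.09, 0.42, 0, 0, 0, -0.013, 0.3], [-0.18, 0.85, 0, 0, 0, -0.027, 0.3], [-0.18, 0.85, 0, 0, 0, -0.027, 0.3], [-0.18, 0.85, 0.3, 0, 0, -0.027, 0.3], [-0.18, 0.85, 0.55, 0, 0, -0.027, 0.3], [-0.18, 0.85, 0.68, 0, 0, -0.027, 0.3], [-0.18, 0.85, 0.74, 0, 0, -0.027, 0.3], [-0.18, 0.85, 0.74, 0, 0, -0.027, 0.3]],
])

```text
time: 62.0
position: [0.5025, -0.388, 0.075]
tool_rot: [-3.138, -0.048, -0.005]
ft_force: [0.4, -0.8, 1.1]
grip_width: 0.654
grip_force: 0.0
```

play_rows([
  [[0, 0, 0, 0, 0, 0, -0.4], [0, 0, 0, 0, 0, 0, -0.4], [0, 0, 0, 0, 0, 0, -0.4], [0, 0, 0, 0, 0, 0, -0.4], [0, 0, 0, 0, 0, 0, -0.4], [0, 0, -0.38, 0, 0, 0, -0.4], [0, 0, -0.75, 0, 0, 0, -0.4], [0, 0, -0.75, 0, 0, 0, -0.4]],
])

```text
time: 62.8
position: [0.5047, -0.3905, 0.1561]
tool_rot: [3.138, 0.047, 0.018]
ft_force: [0.9, 0.7, 0.6]
grip_width: 0.459
grip_force: 15.0
```

```bash
python3 -c "
from pk import *
place(1)"
```

```text
t 62.8 grasp [ 0.5047 -0.3905  0.1051] rv [3.138 0.047 0.018] w 39.9 gf 15.0 ft [0.9 0.7 0.6]
[[0.06,-0.41,0,0,-0.001,0.008,-0.4],[0.13,-0.81,0.01,0,-0.001,0.016,-0.4]]
[[0.05,-0.41,0,0,-0.001,0.008,-0.4],[0.11,-0.82,0.01,0.001,-0.002,0.016,-0.4]]
[[0.04,-0.4,0,0,0,0.008,-0.4],[0.08,-0.81,0,0,-0.001,0.016,-0.4]]
[[0.04,-0.41,0.01,0,-0.001,0.008,-0.4],[0.07,-0.82,0.01,0,-0.001,0.016,-0.4]]
[[0.03,-0.41,0.01,0,-0.001,0.007,-0.4],[0.05,-0.82,0.01,0.001,-0.002,0.015,-0.4]]
[[0.01,-0.41,0.01,0,0,0.008,-0.4],[0.01,-0.41,0.01,0,0,0.008,-0.4],[0.01,-0.41,0.39,0,0,0.008,-0.4],[0.01,-0.41,0.39,0,0,0.008,-0.4],[0.01,-0.41,0.39,0,0,0.008,-0.4],[0.01,-0.41,0.39,0,0,0.008,0.2],[0.01,-0.41,0.39,0,0,0.008,0.2],[0.01,-0.41,0.39,0,0,0.008,0.2]]
[[0,0,0,0,0,0,0.2],[0,0,-0.38,0,0,0,0.3]]
rows 20
```

play_rows([
  [[0.06, -0.41, 0, 0, 0, 0.008, -0.4], [0.13, -0.81, 0, 0, 0, 0.016, -0.4]],
])

```text
time: 63.0
position: [0.5117, -0.3075, 0.15]
tool_rot: [-3.139, -0.001, -0.005]
ft_force: [1.2, 0.4, 0.1]
grip_width: 0.455
grip_force: 15.0
```

play_rows([
  [[0.05, -0.41, 0, 0, 0, 0.008, -0.4], [0.11, -0.82, 0, 0, 0, 0.016, -0.4]],
])

```text
time: 63.2
position: [0.5227, -0.2235, 0.15]
tool_rot: [-3.138, 0.033, -0.004]
ft_force: [1.0, 0.3, -0.1]
grip_width: 0.456
grip_force: 15.0
```

play_rows([
  [[0.04, -0.4, 0, 0, 0, 0.008, -0.4], [0.08, -0.81, 0, 0, 0, 0.016, -0.4]],
])

```text
time: 63.4
position: [0.5324, -0.1427, 0.1504]
tool_rot: [-3.138, 0.072, -0.004]
ft_force: [0.2, 0.5, 0.3]
grip_width: 0.454
grip_force: 15.0
```

play_rows([
  [[0.04, -0.41, 0, 0, 0, 0.008, -0.4], [0.07, -0.82, 0, 0, 0, 0.016, -0.4]],
])

```text
time: 63.6
position: [0.5432, -0.0611, 0.1507]
tool_rot: [-3.137, 0.112, -0.004]
ft_force: [-0.5, 0.5, -0.2]
grip_width: 0.451
grip_force: 15.0
```

play_rows([
  [[0.03, -0.41, 0, 0, 0, 0.007, -0.4], [0.05, -0.82, 0, 0, 0, 0.015, -0.4]],
])

```text
time: 63.8
position: [0.554, 0.0203, 0.151]
tool_rot: [-3.135, 0.149, -0.004]
ft_force: [0.1, -1.1, -0.4]
grip_width: 0.455
grip_force: 15.0
```

play_rows([
  [[0.01, -0.41, 0, 0, 0, 0.008, -0.4], [0.01, -0.41, 0, 0, 0, 0.008, -0.4], [0.01, -0.41, 0.2, 0, 0, 0.008, -0.4], [0.01, -0.41, 0.33, 0, 0, 0.008, -0.4], [0.01, -0.41, 0.37, 0, 0, 0.008, -0.4], [0.01, -0.41, 0.37, 0, 0, 0.008, -0.4], [0.01, -0.41, 0.37, 0, 0, 0.008, -0.4]],
])

```text
time: 64.5
position: [0.5595, 0.0592, 0.1149]
tool_rot: [-3.134, 0.169, -0.006]
ft_force: [0.2, -0.3, -0.3]
grip_width: 0.456
grip_force: 15.0
```

```bash
python3 -c "
from pk import *
print(cs(1))"
```

```text
t 64.5 grasp [0.5595 0.0592 0.0639] rv [-3.134  0.169 -0.006] w 39.6 gf 15.0 ft [ 0.2 -0.3 -0.3]
((np.float64(0.5622517172464454), np.float64(0.057603845669917664)), np.float64(-6.1574527028574515))
```

play_rows([
  [[0.02, 0.01, 0.01, 0, 0, 0, -0.4], [0.02, 0.01, 0.01, 0, 0, 0, -0.4], [0.02, 0.01, 0.01, 0, 0, 0, 0.2], [0.02, 0.01, 0.01, 0, 0, 0, 0.2], [0.02, 0.01, 0.01, 0, 0, 0, 0.2], [0.02, 0.01, 0, 0, 0, 0, 0.2], [0.02, 0.01, -0.17, 0, 0, 0, 0.3], [0.02, 0.01, -0.36, 0, 0, 0, 0.3]],
])

```text
time: 65.3
position: [0.5603, 0.0583, 0.1503]
tool_rot: [-3.134, 0.167, -0.002]
ft_force: [0.3, -0.2, 0.2]
grip_width: 0.641
grip_force: 0.0
```

```bash
python3 -c "
from pk import *
pick(6)"
```

```text
t 65.3 grasp [0.5603 0.0583 0.0993] rv [-3.134e+00  1.670e-01 -2.000e-03] w 55.7 gf 0.0 ft [ 0.3 -0.2  0.2]
seen [(579, -387, 1.3, 62, 41)]
[[0.06,0.44,0,0,0,-0.008,0.3],[0.13,0.88,0,0,-0.001,-0.016,0.3]]
[[0.05,0.45,0.01,-0.001,0,-0.009,0.3],[0.1,0.89,0.01,-0.001,-0.001,-0.017,0.3]]
[[0.04,0.44,0,0,0,-0.008,0.3],[0.08,0.89,0,0,-0.001,-0.016,0.3]]
[[0.03,0.44,0.01,0,0,-0.009,0.3],[0.06,0.89,0.01,-0.001,-0.001,-0.017,0.3]]
[[0.02,0.44,0,0,0,-0.008,0.3],[0.04,0.89,0,0,-0.001,-0.016,0.3],[0.04,0.89,0,0,-0.001,-0.016,0.3],[0.04,0.89,0.37,0,-0.001,-0.016,0.3],[0.04,0.89,0.74,0,-0.001,-0.016,0.3],[0.04,0.89,0.74,0,-0.001,-0.016,0.3],[0.04,0.89,0.74,0,-0.001,-0.016,0.3],[0.04,0.89,0.74,0,-0.001,-0.016,-0.4]]
[[0,0,0,0,0,0,-0.4],[0,0,0,0,0,0,-0.4],[0,0,0,0,0,0,-0.4],[0,0,0,0,0,0,-0.4],[0,0,-0.37,0,0,0,-0.4],[0,0,-0.74,0,0,0,-0.4],[0,0,-0.74,0,0,0,-0.4]]
rows 23
```

play_rows([
  [[0.06, 0.44, 0, 0, 0, -0.008, 0.3], [0.13, 0.88, 0, 0, 0, -0.016, 0.3]],
])

```text
time: 65.55
position: [0.5649, -0.0299, 0.1509]
tool_rot: [-3.136, 0.12, -0.008]
ft_force: [1.0, -0.6, -0.8]
grip_width: 0.646
grip_force: 0.0
```

play_rows([
  [[0.05, 0.45, 0, 0, 0, -0.009, 0.3], [0.1, 0.89, 0, 0, 0, -0.017, 0.3]],
])

```text
time: 65.75
position: [0.5672, -0.1219, 0.1502]
tool_rot: [-3.138, 0.085, -0.006]
ft_force: [1.0, -0.0, 0.6]
grip_width: 0.649
grip_force: 0.0
```

play_rows([
  [[0.04, 0.44, 0, 0, 0, -0.008, 0.3], [0.08, 0.89, 0, 0, 0, -0.016, 0.3]],
])

```text
time: 65.95
position: [0.5703, -0.2111, 0.1499]
tool_rot: [-3.139, 0.045, -0.006]
ft_force: [0.7, 0.1, 0.9]
grip_width: 0.649
grip_force: 0.0
```

play_rows([
  [[0.03, 0.44, 0, 0, 0, -0.009, 0.3], [0.06, 0.89, 0.01, 0, 0, -0.017, 0.3]],
])

```text
time: 66.15
position: [0.5738, -0.3003, 0.1487]
tool_rot: [-3.139, 0.004, -0.006]
ft_force: [0.5, -0.1, -0.7]
grip_width: 0.646
grip_force: 0.0
```

play_rows([
  [[0.02, 0.44, 0, 0, 0, -0.008, 0.3], [0.04, 0.89, 0, 0, 0, -0.016, 0.3], [0.04, 0.89, 0, 0, 0, -0.016, 0.3], [0.04, 0.89, 0.3, 0, 0, -0.016, 0.3], [0.04, 0.89, 0.55, 0, 0, -0.016, 0.3], [0.04, 0.89, 0.68, 0, 0, -0.016, 0.3], [0.04, 0.89, 0.73, 0, 0, -0.016, 0.3], [0.04, 0.89, 0.73, 0, 0, -0.016, 0.3]],
])

```text
time: 66.95
position: [0.5779, -0.387, 0.0753]
tool_rot: [-3.138, -0.035, -0.005]
ft_force: [-0.3, -0.7, -0.2]
grip_width: 0.647
grip_force: 0.0
```

play_rows([
  [[0, 0, 0, 0, 0, 0, -0.4], [0, 0, 0, 0, 0, 0, -0.4], [0, 0, 0, 0, 0, 0, -0.4], [0, 0, 0, 0, 0, 0, -0.4], [0, 0, 0, 0, 0, 0, -0.4], [0, 0, -0.38, 0, 0, 0, -0.4], [0, 0, -0.75, 0, 0, 0, -0.4], [0, 0, -0.75, 0, 0, 0, -0.4]],
])

```text
time: 67.75
position: [0.5803, -0.3893, 0.1569]
tool_rot: [3.138, 0.034, 0.019]
ft_force: [0.9, -0.1, 0.7]
grip_width: 0.456
grip_force: 14.9
```

```bash
python3 -c "
from pk import *
place(0)"
```

```text
t 67.8 grasp [ 0.5803 -0.3893  0.1059] rv [3.138 0.034 0.019] w 39.7 gf 14.9 ft [ 0.9 -0.1  0.7]
[[-0.01,-0.44,0,0,-0.001,-0.001,-0.4],[-0.02,-0.89,0.01,0,-0.001,-0.002,-0.4]]
[[-0.01,-0.44,0,0,-0.001,-0.001,-0.4],[-0.02,-0.88,0,0.001,-0.001,-0.002,-0.4]]
[[-0.01,-0.44,0.01,0,-0.001,-0.002,-0.4],[-0.02,-0.89,0.01,0,-0.002,-0.003,-0.4]]
[[-0.01,-0.44,0,0,0,-0.001,-0.4],[-0.02,-0.88,0.01,0,-0.001,-0.002,-0.4]]
[[0,-0.45,0,0,0,-0.001,-0.4],[-0.01,-0.89,0,0.001,-0.001,-0.002,-0.4]]
[[0,-0.44,0.01,0,-0.001,-0.001,-0.4],[0,-0.88,0.01,0,-0.001,-0.002,-0.4]]
[[-0.01,-0.45,0.01,0,-0.001,-0.001,-0.4],[-0.01,-0.45,0.01,0,-0.001,-0.001,-0.4],[-0.01,-0.45,0.39,0,-0.001,-0.001,-0.4],[-0.01,-0.45,0.39,0,-0.001,-0.001,-0.4],[-0.01,-0.45,0.39,0,-0.001,-0.001,-0.4],[-0.01,-0.45,0.39,0,-0.001,-0.001,0.2],[-0.01,-0.45,0.39,0,-0.001,-0.001,0.2],[-0.01,-0.45,0.39,0,-0.001,-0.001,0.2]]
[[0,0,0,0,0,0,0.2],[0,0,-0.38,0,0,0,0.3]]
rows 22
```

play_rows([
  [[-0.01, -0.4, 0, 0, 0, -0.001, -0.4], [-0.02, -0.8, 0, 0, 0, -0.002, -0.4], [-0.02, -1, 0, 0, 0, -0.002, -0.4]],
])

```text
time: 68.05
position: [0.5734, -0.283, 0.1499]
tool_rot: [-3.136, -0.046, -0.004]
ft_force: [0.9, 1.4, -0.7]
grip_width: 0.455
grip_force: 14.9
```

play_rows([
  [[-0.01, -0.4, 0, 0, 0, -0.001, -0.4], [-0.02, -0.8, 0, 0, 0, -0.002, -0.4], [-0.02, -1, 0, 0, 0, -0.002, -0.4]],
])

```text
time: 68.35
position: [0.5686, -0.1836, 0.1504]
tool_rot: [-3.137, -0.051, -0.004]
ft_force: [0.2, 0.9, -0.5]
grip_width: 0.464
grip_force: 14.9
```

play_rows([
  [[-0.01, -0.4, 0, 0, 0, -0.001, -0.4], [-0.02, -0.8, 0, 0, 0, -0.002, -0.4], [-0.02, -1, 0, 0, 0, -0.002, -0.4]],
])

```text
time: 68.65
position: [0.5636, -0.0838, 0.1508]
tool_rot: [-3.137, -0.056, -0.005]
ft_force: [0.3, -0.2, 0.1]
grip_width: 0.454
grip_force: 14.9
```

play_rows([
  [[-0.01, -0.4, 0, 0, 0, -0.001, -0.4], [-0.01, -0.8, 0, 0, 0, -0.002, -0.4], [-0.01, -1, 0, 0, 0, -0.002, -0.4]],
])

```text
time: 68.95
position: [0.5593, 0.0161, 0.1513]
tool_rot: [-3.137, -0.061, -0.005]
ft_force: [-0.9, 1.2, -0.7]
grip_width: 0.456
grip_force: 14.9
```

play_rows([
  [[0, -0.4, 0, 0, 0, -0.001, -0.4], [-0.01, -0.8, 0, 0, 0, -0.002, -0.4], [-0.01, -1, 0, 0, 0, -0.002, -0.4]],
])

```text
time: 69.25
position: [0.5546, 0.1161, 0.1515]
tool_rot: [-3.136, -0.066, -0.005]
ft_force: [0.3, -0.2, -0.4]
grip_width: 0.459
grip_force: 14.9
```

play_rows([
  [[-0.01, -0.4, 0, 0, 0, -0.001, -0.4], [-0.01, -0.74, 0, 0, 0, -0.002, -0.4], [-0.01, -0.74, 0, 0, 0, -0.002, -0.4], [-0.01, -0.74, 0.2, 0, 0, -0.002, -0.4], [-0.01, -0.74, 0.33, 0, 0, -0.002, -0.4], [-0.01, -0.74, 0.38, 0, 0, -0.002, -0.4], [-0.01, -0.74, 0.38, 0, 0, -0.002, -0.4], [-0.01, -0.74, 0.38, 0, 0, -0.002, -0.4]],
])

```text
time: 70.05
position: [0.552, 0.1856, 0.1141]
tool_rot: [-3.138, -0.063, -0.006]
ft_force: [-0.1, 0.6, 0.5]
grip_width: 0.454
grip_force: 14.9
```

```bash
python3 -c "
from pk import *
print(cs(0))"
```

```text
t 70.0 grasp [0.552  0.1856 0.0631] rv [-3.138 -0.063 -0.006] w 39.5 gf 14.9 ft [-0.1  0.6  0.5]
((np.float64(0.5525701332580507), np.float64(0.18585615262806898)), np.float64(2.5519950065581125))
```

Release, retreat, and make a final check with the last view.

play_rows([
  [[0, 0, 0.01, 0, 0, 0, 0.2], [0, 0, 0.01, 0, 0, 0, 0.2], [0, 0, 0.01, 0, 0, 0, 0.2], [0, 0, 0, 0, 0, 0, 0.2], [0, 0, -0.2, 0, 0, 0, 0.3], [0, 0, -0.5, 0, 0, 0, 0.3]],
])

```text
time: 70.65
position: [0.5501, 0.1854, 0.1627]
tool_rot: [-3.139, -0.065, 0.001]
ft_force: [0.5, 0.0, 0.1]
grip_width: 0.645
grip_force: 0.0
```

play_rows([
  [[-0.3, 0.1, -0.3, 0, 0, 0, 0.3], [-0.6, 0.3, -0.6, 0, 0, 0, 0.3], [-0.9, 0.6, -0.9, 0, 0, 0, 0.3], [-1, 0.8, -1, 0, 0, 0, 0.3]],
])

```text
time: 71.05
position: [0.4534, 0.1008, 0.2664]
tool_rot: [-3.139, -0.065, -0.012]
ft_force: [-0.3, -0.7, 0.1]
grip_width: 0.648
grip_force: 0.0
```

play_rows([
  [[0, 0.4, 0, 0, 0, 0, 0.3], [0, 0.8, 0, 0, 0, 0, 0.3], [0, 0.8, 0, 0, 0, 0, 0.3], [0, 0.8, 0, 0, 0, 0, 0.3], [0, 0.8, 0, 0, 0, 0, 0.3]],
])

```text
time: 71.55
position: [0.4577, 0.0229, 0.2632]
tool_rot: [-3.138, -0.067, -0.006]
ft_force: [0.2, 0.0, -0.0]
grip_width: 0.648
grip_force: 0.0
```

```bash
python3 -c "
from pk import *
a=snap('fin'); b=snap('fins','scene')
print('in',plaques(a,.019,(200,200,560,340)))
for k in range(3): print(np.round(cs(k)[0],3)); lidscan(a,json.load(open('w.json'))['cases'][k])
cv2.imwrite('pics/fin2.png',cv2.vconcat([cv2.resize(a[165:345,100:500],(667,300),interpolation=cv2.INTER_CUBIC),cv2.resize(b[90:270,150:550],(667,300),interpolation=cv2.INTER_CUBIC)]))
"
```

```text
t 71.5 grasp [0.4577 0.0229 0.2122] rv [-3.138 -0.067 -0.006] w 56.4 gf 0.0 ft [ 0.2  0.  -0. ]
in [(554, 185, 5.8, 44, 20), (563, 58, -4.8, 43, 21), (554, 184, 4.6, 65, 40), (569, 57, -5.0, 52, 40), (577, -49, -7.8, 43, 21), (577, -49, -8.2, 64, 40)]
[0.553 0.186]
[(np.float64(1.6), 22, 12), (np.float64(1.65), 27, 9), (np.float64(1.7), 22, 4), (np.float64(1.75), 25, 22), (np.float64(1.8), 27, 22), (np.float64(1.85), 21, 24), (np.float64(1.9), 8, 9), (np.float64(1.95), 7, 120), (np.float64(2.0), 113, 185), (np.float64(2.05), 6, 16), (np.float64(2.1), 14, 11), (np.float64(2.15), 142, 164), (np.float64(2.2), 166, 171), (np.float64(2.25), 171, 162), (np.float64(2.3), 171, 162)]
[0.562 0.058]
[(np.float64(1.6), 21, 19), (np.float64(1.65), 20, 20), (np.float64(1.7), 20, 21), (np.float64(1.75), 22, 21), (np.float64(1.8), 19, 14), (np.float64(1.85), 22, 11), (np.float64(1.9), 6, 4), (np.float64(1.95), 40, 49), (np.float64(2.0), 44, 163), (np.float64(2.05), 6, 8), (np.float64(2.1), 5, 7), (np.float64(2.15), 12, 198), (np.float64(2.2), 169, 159), (np.float64(2.25), 146, 159), (np.float64(2.3), 162, 161)]
[ 0.579 -0.05 ]
[(np.float64(1.6), 11, 8), (np.float64(1.65), 20, 9), (np.float64(1.7), 22, 8), (np.float64(1.75), 20, 9), (np.float64(1.8), 22, 11), (np.float64(1.85), 11, 7), (np.float64(1.9), 9, 8), (np.float64(1.95), 220, 36), (np.float64(2.0), 215, 187), (np.float64(2.05), 5, 5), (np.float64(2.1), 5, 6), (np.float64(2.15), 14, 121), (np.float64(2.2), 167, 170), (np.float64(2.25), 162, 174), (np.float64(2.3), 160, 172)]
```

View pics/fin2.png

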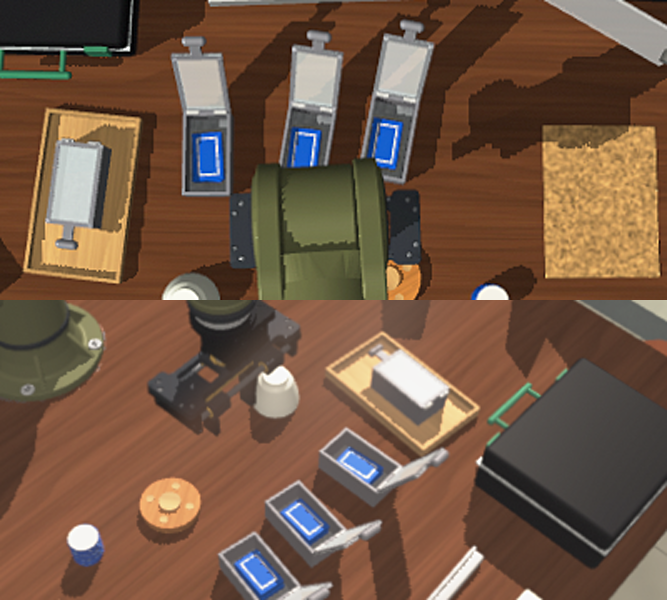

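The final view shows the mat empty, two plaques in each of the three good cases with their lids back, and case 4 shut and flat in the tray. The cup and disc haven't moved. Handing in.

```bash
python3 -c "
from bench import ctrl
print(ctrl.close_job())"
```

```text
the job is handed in; nothing more can be done
None
```

The job is handed in at about 72 s: the one stiff case (the rightmost of the four) is shut and flat in the tray, and the six plaques are dealt two each, round by round, into the three good cases with their lids thrown back. While that stiff lid was being shut the grip slackened and the fingers jammed on its pull with up to about 71 N at the wrist; I freed it and the lid then checked shut.

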